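# Load, stir and lock a finishing tumbler

## Robot

A 6-joint arm with a two-finger parallel gripper is mounted at the origin on the work surface. World frame = base frame: x ahead of the robot, y to its left, z up, the work surface at z = 0. Lengths are in m, angles in rad, forces in N, time in s.
With the tool pointing down it reaches from about 0.375 to 0.975 m from the base axis. Payload 3.8 kg.
Tool frame: the origin (TCP) lies midway between the tips of the shut fingers; the grasp point (between the pads) lies 19 mm behind it; z points along the fingers, y is the direction in which the jaws open and shut (so a half turn about z gives the same grasp; the last joint's range is limited). The gripper opens to 85 mm and grips with 20 to 120 N. Pads are 22 mm wide; open, the fingers measure 114 mm over their backs; the gripper's body (76 mm by 85 mm) begins 54 mm behind the grasp point. The pads swing forward as they close: fully open they stand 13 mm farther back than shut.
Start: joints at [-1.221, 0.264, 1.604, -0, 1.274, -0.037], TCP at [0.255, -0.625, 0.193] pointing down, gripper open.
Joint ranges: [-2.63, 2.63], [-0.94, 2.18], [0.31, 2.57], [-1.31, 4.45], [0, 2.66], [-2.55, 2.55]. Speed limits (rad/s): [2.57, 2.57, 3.14, 3.14, 3.14, 3.14].

## Interface

Orientations are given as a rotation vector (axis times angle).
In Python, from workcell import bot gives the robot as it stands.
- The arm moves only by the tool drive_tool, never from a script. Its argument "steps" is a list of rows, each a list of 2 entries, a list of its own where there are three numbers: the shift along the tool's x, y, z in mm, then the turn about the tool's z in degrees. In form: [[[dx, dy, dz], twist], ...]. A call has 1 to 8 rows; each row shifts and turns the commanded pose from where the row before left it, along the tool's axes as they then stand; what a row does not reach is not made up. A row lasts 1/12 s, in which the tool goes at most 41.7 mm and 7.16 degrees, less where a joint would pass 70% of its speed; a pose out of reach is approached as far as the arm can. A call is refused whole if a number of a shift passes 41.7 or a number of a turn 7.16, either way. A call with a gripper value outside its range is refused whole. "jaw" is the opening, from 0 (shut) to 1 (fully open), set as the call begins (left out, the last holds). The fingers move at their own pace and stop on an object; "force" is the grip in N (left out, the last holds). Time passes only in rows, so rows that do not move let the fingers close. It gives the time, the measured TCP pose, the force and the opening at its end, in the units of the state.
- bot.read_state(): the state, without advancing time (a new reading comes with each control period).
- bot.read_camera(name): name is "scene" or "top"; returns the picture (400x640x3 uint8, red, green, blue); there is no depth.
- bot.camera_info(name): a dict with "fx", "fy", "cx", "cy" (pixels), "position" and "attitude" of the camera in the world. Camera axes: x right, y down, z forward; pixel columns grow to the right and rows downward; lengths in m; the calibration is good to about 2 mm. A picture is of the moment at which its call begins. camera_info takes no time and is no camera call.
- bot.finish_job(): hands the job in, once; it reports no verdict.
The state is a dict: "time": time; "q": joint angles; "joint_vel": joint speeds; "joint_torque": joint torques, N m; "tool_pos": TCP position; "tcp_rot": TCP orientation; "wrist_force": force on the tool from outside, world axes, zero at the start; "torque": the same for the moment, N m; "width": opening from 0.0 (shut) to 1.0 (fully open).
Only numpy, scipy, OpenCV 4.12 (cv2) and the standard library are available. Lean on these libraries where they do the work, as an engineer would, in place of code of your own. Each camera call takes 0.05 s, during which the arm holds its last target.

## Task

Put all the terracotta pot feet from the bench into the tumbler's bowl, then take the wooden stick, stir feet and white cylinders together in wide circles, its tip down near the bowl's floor, for at least two full anticlockwise turns (seen from above), and put the stick back upright in its stand. Set the lid on the bowl and twist its handle clockwise until it is tight against the stops under both hooks, and only then throw the toggle switch on. Spill nothing from the bowl and leave the other things on the bench where they are.

Things in the scene. Friction and masses are not known exactly. Their poses are not given: they have to be found in the camera images.
- tumbler: bench-top finishing tumbler, grey and steel, fixed to the table, yaw within 20 degrees. Origin on the table under the bowl's axis, z up. Round base with an open round bowl on top: inner radius 68 mm, wall 4 mm, inner floor at z 60 mm, rim at z 125 mm. A switch box (90 mm along x, 62 mm along y, 95 mm high) stands at its side, centred at y -145 mm
- bowl_floor (a point): centre of the bowl's inner floor, 60 mm above the table, axes as the tumbler's
- hook_a (a point): home spot of an ear under the steel bayonet hook at the tumbler's +x side (its twin is half a turn round, at -x). The hook overhangs at radius 76 to 94 mm from +42 degrees (entry end; anticlockwise from the tumbler's +x seen from above) to -8 degrees, where the end stop is. Its underside ramps down from z 141.5 mm at the entry end to 134.5 mm near the stop; its top is at z 150 mm
- gasket (a joint): squeeze of the springy rubber gasket on the bowl's rim (m; ring of radius 67 to 75 mm, its top at z 130 mm when free): 0 free, up to 0.0005 under the lid's weight, about 0.0035 when the lid is cammed home; stop at 0.0048. Spring 1500 N/m with 2.4 N preload
- switch (a joint): toggle lever of the tumbler (rad): 0 off, leaning to the tumbler's -x; 1.0 on, leaning to its +x; it stays where it is left
- switch_tip (a point): tip of the toggle lever, on top of the switch box, 55 mm lever; push it along the tumbler's +x to switch on
- lid: round bayonet lid, 250 g, lying flat. Origin at the centre of its underside, z up. Spigot, radius 64 mm, z 0 to 7 mm, enters the bowl; grey disc, radius 73 mm, z 7 to 15 mm, rests on the gasket (origin then at 123 mm). Two steel ears 22 mm wide at +x and -x, out to radius 86 mm, z 7 to 15 mm. It goes on with its x 60 to 90 degrees anticlockwise of the tumbler's x or the opposite
- lid_handle (a point): top middle of the lid's upright black handle bar, 50 mm above the lid's origin; the bar runs along the lid's x, 100 mm long, 18 mm wide, 35 mm high above the disc. Turn it clockwise 60 to 90 degrees until the ears meet the stops: its x then lies along the tumbler's x. Takes up to about 1 N m
- stand: wooden block 80 x 80 x 60 mm fixed to the table, with one round upright hole in the middle of its top, 25 mm wide, 50 mm deep, with a 6 mm chamfer. Origin on the table under the hole
- stick: wooden stirring stick 123 mm long, standing upright in the stand's hole at the start. Origin at its lower tip, z up along it: round, 14 mm thick, up to 58 mm, then a square grip 20 x 20 mm from 58 to 123 mm, its sides along the stick's x and y. 60 g
- stick_tip (a point): lower tip of the stick (centre of the end)
- foot1: terracotta pot foot, 34 mm along x, 22 mm along y, 11 mm high with a 22 x 22 mm step to 21 mm high (centred at x -6 mm); origin at the centre of its underside, lying flat on the table at the start; 35 g. Two to four of foot1 to foot4 are present
- foot2: terracotta pot foot, 34 mm along x, 22 mm along y, 11 mm high with a 22 x 22 mm step to 21 mm high (centred at x -6 mm); origin at the centre of its underside, lying flat on the table at the start; 35 g. Two to four of foot1 to foot4 are present
- foot3: terracotta pot foot, 34 mm along x, 22 mm along y, 11 mm high with a 22 x 22 mm step to 21 mm high (centred at x -6 mm); origin at the centre of its underside, lying flat on the table at the start; 35 g. Two to four of foot1 to foot4 are present
- foot4: terracotta pot foot, 34 mm along x, 22 mm along y, 11 mm high with a 22 x 22 mm step to 21 mm high (centred at x -6 mm); origin at the centre of its underside, lying flat on the table at the start; 35 g. Two to four of foot1 to foot4 are present
- media1: white ceramic tumbling cylinder in the bowl, 22 mm across, 18 mm high, origin at the centre of one end (the lower one at the start)
- media2: white ceramic tumbling cylinder in the bowl, 22 mm across, 18 mm high, origin at the centre of one end (the lower one at the start)
- media3: white ceramic tumbling cylinder in the bowl, 22 mm across, 18 mm high, origin at the centre of one end (the lower one at the start)
- media4: white ceramic tumbling cylinder in the bowl, 22 mm across, 18 mm high, origin at the centre of one end (the lower one at the start)
- media5: white ceramic tumbling cylinder in the bowl, 22 mm across, 18 mm high, origin at the centre of one end (the lower one at the start)
- planter: bystander: small white planter bowl, 84 mm across, 65 mm high; origin under its centre
- tape: bystander: roll 90 mm across, 45 mm high; origin under its centre
- brush: bystander: brush lying on the table
- saucer: bystander: terracotta saucer, 90 mm across, 15 mm high; origin under its centre
Mind the look-alikes: they are no part of the job. Leave any blue or purple look-alike of the foot1 alone.

How it is judged:
By the outcome, as a careful person would: the job done as asked, in the order asked, and still so for the second after the job is handed in, with the robot touching nothing.
Of foot1, foot2, foot3, foot4 only 2 to 4 are there at a start; the rules pass over those that are not, and their reading is None.
At some moment in a run one of foot1, foot2, foot3, foot4, lid may be knocked a few centimetres aside while the robot is not near it.
It also fails if it takes over 210 s, if anything falls off the work surface, if the arm or the gripper's body presses on something with over 40 N, if the wrist force passes 120 N, or if a joint passes its speed limit or range.

## Working session

There is one attempt and no reset: what is moved stays moved. The work goes in short steps, Python scripts to look and compute and a tool call to move; the robot and the scene stay as the last step left them, time stands still between calls to the robot, and variables do not carry over. Pictures are saved under pics/ and viewed, and the job is handed in when it is done.

Besides the shell and the picture viewer there is one more tool, called as name(argument=value, ...) on one line, values as JSON. drive_tool: Moves the arm, as the interface text tells. Its arguments: {"type":"object","properties":{"steps":{"type":"array","items":{"type":"array"}},"jaw":{"type":"number"},"force":{"type":"number"}},"required":["steps"]}

```bash
ls; mkdir -p pics; python3 - <<'E'
from workcell import bot
import cv2
s=bot.read_state();print(s)
for n in("scene","top"):
    print(n,bot.camera_info(n)); cv2.imwrite(f"pics/{n}0.png",bot.read_camera(n)[:,:,::-1])
E
```

```text
pics
{'time': 0.0, 'q': array([-1.22090959e+00,  2.64730682e-01,  1.60537894e+00,  2.94063857e-05,
        1.27369054e+00, -3.68863478e-02]), 'joint_vel': array([ 0.0019839 , -0.00021914,  0.00038707, -0.00117207, -0.00077026,
        0.00040261]), 'joint_torque': array([ 9.71329755e-04, -5.15108585e+01, -3.67315257e+01,  6.70788864e-06,
        1.31217009e-02,  2.18337868e-05]), 'tool_pos': array([ 0.25434919, -0.62436724,  0.19197459]), 'tcp_rot': array([-3.08088869e+00, -6.03328747e-01,  4.96500739e-04]), 'wrist_force': array([-0.44310039,  0.21123162, -0.39317494]), 'torque': array([-0.0571241 , -0.0182253 , -0.00671115]), 'width': 0.9992476540780642}
scene {'fx': 409.9114555633569, 'fy': 409.9114555633569, 'cx': 321.8657296932399, 'cy': 198.60457722942274, 'position': array([ 1.07142289, -0.66392229,  0.74613099]), 'attitude': array([-2.12419063, -0.70383044,  0.35860217])}
top {'fx': 515.9919019223681, 'fy': 515.9919019223681, 'cx': 323.570688420424, 'cy': 207.81215077644404, 'position': array([0.37188165, 0.0035466 , 1.52836689]), 'attitude': array([-2.18658658,  2.14355846, -0.12835284])}
```

View pics/scene0.png

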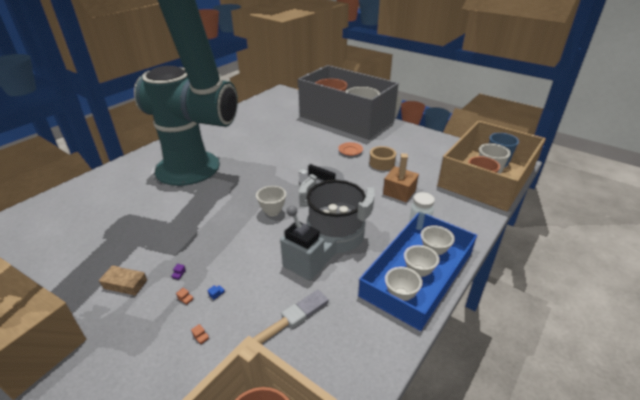

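View pics/top0.png

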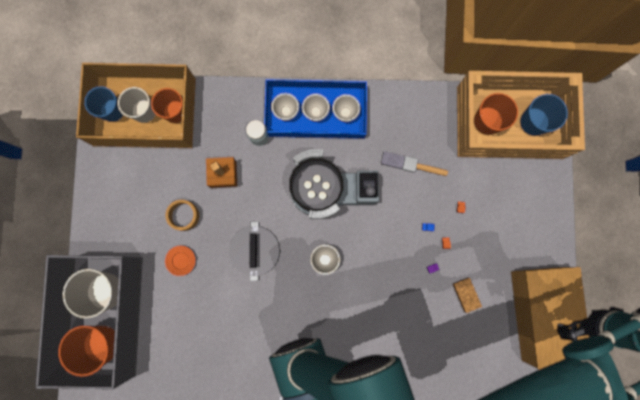

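Top view: two terracotta feet at about (461,208) and (446,243), a blue one at (428,227) and a purple one at (432,268). The bowl is at (316,185), the stand at (221,171) and the lid handle at (254,250). Next I'll measure these properly.

```bash
cat > h.py <<'E'
from workcell import bot
import numpy as np, cv2
from scipy.spatial.transform import Rotation as R
C={n:bot.camera_info(n) for n in("scene","top")}
def K(n):
    c=C[n];return np.array([[c['fx'],0,c['cx']],[0,c['fy'],c['cy']],[0,0,1.]])
def ray(n,uv):
    uv=np.atleast_2d(uv).astype(float); d=np.c_[uv,np.ones(len(uv))]@np.linalg.inv(K(n)).T
    return C[n]['position'],d@R.from_rotvec(C[n]['attitude']).as_matrix().T
def onz(n,uv,z):
    o,d=ray(n,uv); return o+d*((z-o[2])/d[:,2])[:,None]
def proj(n,P):
    p=(np.atleast_2d(P)-C[n]['position'])@R.from_rotvec(C[n]['attitude']).as_matrix(); q=p@K(n).T; return q[:,:2]/q[:,2:]
def tri(a,b):
    o1,d1=ray("top",a);o2,d2=ray("scene",b);d1=d1[0]/np.linalg.norm(d1);d2=d2[0]/np.linalg.norm(d2)
    t=np.linalg.lstsq(np.c_[d1,-d2],o2-o1,rcond=None)[0];p=o1+t[0]*d1;q=o2+t[1]*d2
    return (p+q)/2,np.linalg.norm(p-q)
def shot(n,name):
    im=bot.read_camera(n)[:,:,::-1].copy();cv2.imwrite(f"pics/{name}.png",im);return im
def crop(im,x0,y0,x1,y1,s,name):
    cv2.imwrite(f"pics/{name}.png",cv2.resize(im[y0:y1,x0:x1],None,fx=s,fy=s,interpolation=cv2.INTER_CUBIC))
def feet(im,lo=4,hi=600):
    h=cv2.cvtColor(im,cv2.COLOR_BGR2HSV)
    m=((h[...,0]<=12)|(h[...,0]>=174))&(h[...,1]>110)&(h[...,2]>70)
    return m.astype(np.uint8)
def blobs(m,lo=10,hi=600):
    n,l,st,ce=cv2.connectedComponentsWithStats(m)
    return [(i,st[i,4],ce[i].round(1),cv2.minAreaRect(np.argwhere(l==i)[:,::-1].astype(np.float32))) for i in range(1,n) if lo<=st[i,4]<=hi],l
def st():
    s=bot.read_state();m=R.from_rotvec(s['tcp_rot']).as_matrix()
    print('t',round(s['time'],2),'tcp',(s['tool_pos']*1000).round(1),'x',m[:,0].round(3),'y',m[:,1].round(3),'z',m[:,2].round(3),'F',s['wrist_force'].round(1),'w',round(s['width'],3),'q',s['q'].round(2));return s
E
python3 - <<'E'
from h import *
for n in("scene","top"):
    im=cv2.imread(f"pics/{n}0.png")
    b,l=blobs(feet(im))
    for x in b: print(n,x[1],x[2],x[3],onz(n,x[2],.011).round(3))
im=cv2.imread("pics/top0.png")
crop(im,400,170,500,290,6,"c_feet");crop(im,180,130,400,290,3.6,"c_mid")
im=cv2.imread("pics/scene0.png")
crop(im,90,250,240,350,5,"s_feet");crop(im,260,130,460,290,4,"s_mid")
E
```

```text
scene 196 [350.8   7.7] ((347.5, 9.5), (19.0, 19.0), 90.0) [[-0.84   2.265  0.011]]
scene 350 [209.7  22. ] ((208.5, 24.0), (26.0, 17.0), 90.0) [[-1.405  1.316  0.011]]
scene 187 [333.7  83.2] ((332.17926025390625, 82.12263488769531), (27.88419532775879, 8.37899398803711), 15.945394515991211) [[-0.026  0.891  0.011]]
scene 366 [412.  111.3] ((410.98626708984375, 111.0458755493164), (20.689048767089844, 20.21013641357422), 16.699243545532227) [[0.42  0.828 0.011]]
scene 201 [350.3 148.7] ((350.5, 148.5), (11.0, 21.0), 90.0) [[0.385 0.417 0.011]]
scene 271 [484.6 163. ] ((484.1131286621094, 162.31387329101562), (29.987951278686523, 10.252291679382324), 19.98310661315918) [[0.802 0.605 0.011]]
scene 132 [184.  295.9] ((183.9268341064453, 296.1585388183594), (13.899465560913086, 9.995121002197266), 51.34019470214844) [[ 0.45  -0.363  0.011]]
scene 157 [199.6 334.1] ((199.46151733398438, 334.1922912597656), (15.808956146240234, 10.53930377960205), 56.3099365234375) [[ 0.558 -0.408  0.011]]
scene 517 [262.2 394.1] ((262.0, 392.5), (54.0, 13.0), -0.0) [[ 0.75  -0.423  0.011]]
top 15 [208.4 159.9] ((208.51329040527344, 159.80088806152344), (4.515460014343262, 10.630146026611328), 48.8140754699707) [[0.682 0.345 0.011]]
top 80 [460.7 207. ] ((460.5, 207.0), (10.0, 7.0), 90.0) [[ 0.556 -0.409  0.011]]
top 84 [446. 243.] ((446.0, 243.0), (10.0, 8.0), 90.0) [[ 0.448 -0.364  0.011]]
```

View pics/c_feet.png

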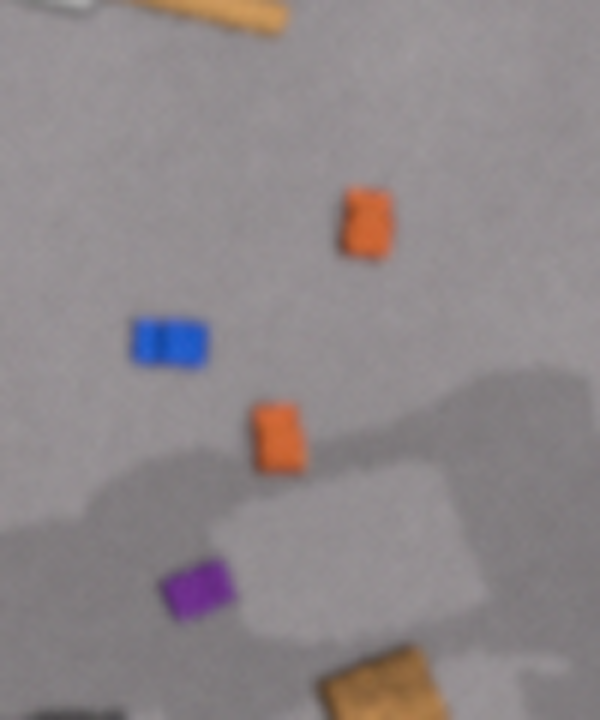

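View pics/c_mid.png

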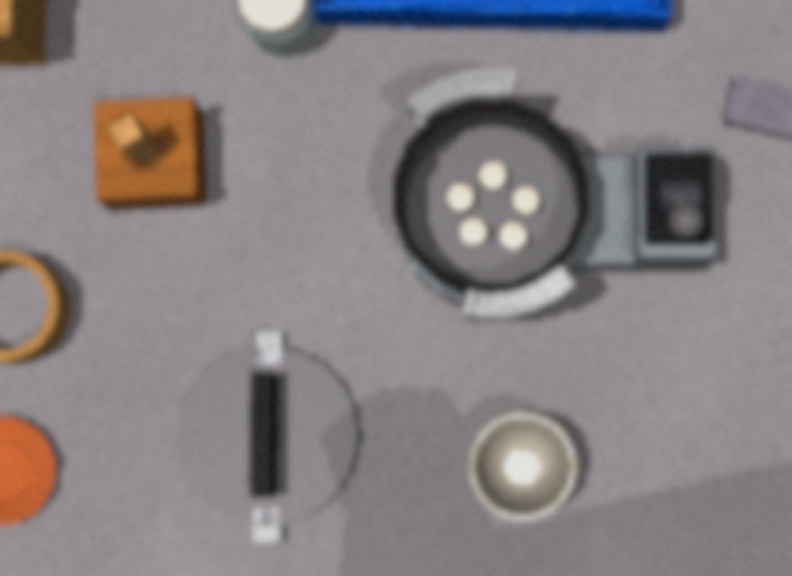

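View pics/s_feet.png

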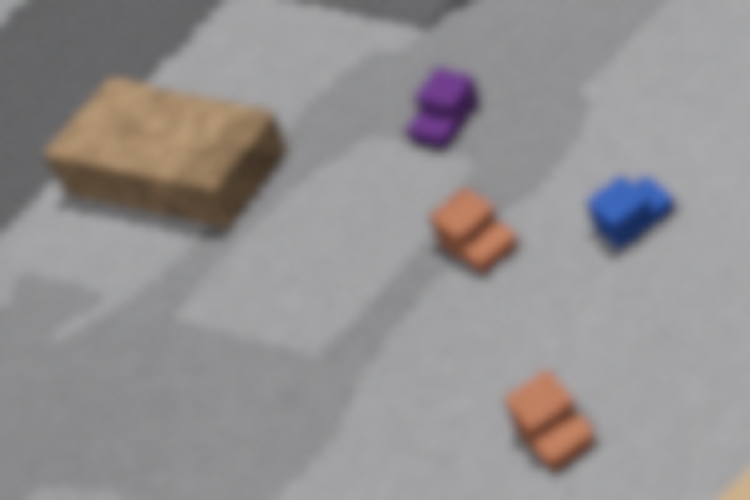

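View pics/s_mid.png

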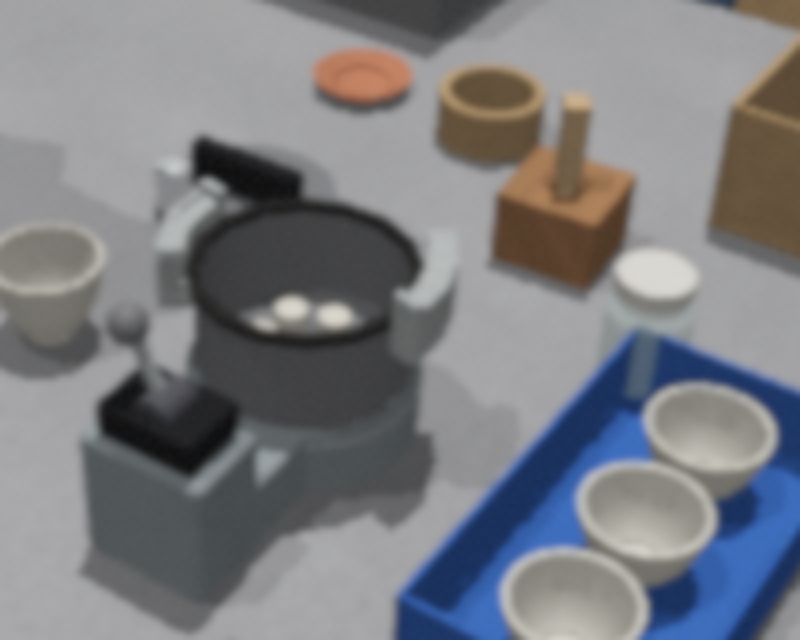

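```bash
python3 - <<'E'
from h import *
t=cv2.imread("pics/top0.png");s=cv2.imread("pics/scene0.png")
# feet: moments w/ soft colour weight for orientation
for n,im,pts in(("top",t,[(461,207),(446,243)]),("scene",s,[(199.6,334),(184,296)])):
    w=np.clip(im[...,2].astype(float)-im[...,0]-30,0,None)
    for (u,v) in pts:
        u=int(u);v=int(v);ww=w[v-13:v+14,u-13:u+14];yy,xx=np.mgrid[v-13:v+14,u-13:u+14]
        S=ww.sum();cx=(ww*xx).sum()/S;cy=(ww*yy).sum()/S
        if n=="top":
            c=np.array([[((xx-cx)**2*ww).sum(),((xx-cx)*(yy-cy)*ww).sum()],[0,((yy-cy)**2*ww).sum()]])/S;c[1,0]=c[0,1]
            e,V=np.linalg.eigh(c);a=V[:,1]
            p=onz(n,[[cx,cy],[cx+a[0]*5,cy+a[1]*5]],.016);d=p[1]-p[0];print('ori deg',np.degrees(np.arctan2(d[1],d[0]))%180,e)
        print(n,cx.round(2),cy.round(2),onz(n,[cx,cy],.014).round(4))
g=cv2.cvtColor(t,cv2.COLOR_BGR2GRAY)
# bowl dark ring
roi=np.zeros_like(g);roi[145:225,280:352]=1
m=((g<70)&(roi>0)).astype(np.uint8)
b,l=blobs(m,50,5000)
for x in b:
    print('dark',x[1],x[2]); 
    cs,_=cv2.findContours((l==x[0]).astype(np.uint8),cv2.RETR_EXTERNAL,cv2.CHAIN_APPROX_NONE)
    c=max(cs,key=len);e=cv2.fitEllipse(c);print(e,onz("top",e[0],.125).round(4),'rad', (np.mean(e[1])/2)*(1.528-.125)/516)
# hooks bright
m=((g>165)&(roi>0)).astype(np.uint8);b,l=blobs(m,5,500)
for x in b: print('bright',x[1],x[2],x[3],onz("top",x[2],.15).round(4))
# media/lid handle
roi[:]=0;roi[215:290,235:285]=1
for nm,m in(('dark',g<60),('bright',g>185)):
    b,l=blobs((m&(roi>0)).astype(np.uint8),5,900)
    for x in b: print('lid',nm,x[1],x[2],x[3],onz("top",x[2],.05 if nm=='dark' else .015).round(4))
roi[:]=0;roi[165:205,355:385]=1
b,l=blobs(((g<55)&(roi>0)).astype(np.uint8),5,900)
for x in b: print('sw',x[1],x[2],x[3],onz("top",x[2],.095).round(4))
print(proj("top",[[0,0,0],[.6,0,0]]))
E
```

```text
ori deg 0.6328339822623263 [4.34445199 8.91920594]
top 460.95 206.84 [[ 0.5558 -0.4085  0.014 ]]
ori deg 12.484772570616428 [4.2641251  9.29919489]
top 446.14 242.6 [[ 0.4492 -0.3638  0.014 ]]
scene 199.35 333.32 [[ 0.5579 -0.4078  0.014 ]]
scene 184.04 295.26 [[ 0.4507 -0.3627  0.014 ]]
dark 701 [314.1 177.5]
((316.6078186035156, 184.476318359375), (50.20061492919922, 51.09280014038086), 92.48518371582031) [[0.5963 0.0187 0.125 ]] rad 0.0688540025884791
bright 93 [310.6 153.4] ((309.31048583984375, 153.62815856933594), (5.268255233764648, 26.341276168823242), 77.73522186279297) [[0.6775 0.0366 0.15  ]]
bright 44 [316.2 178.2] ((316.0, 178.5), (7.0, 6.0), 90.0) [[0.6094 0.0199 0.15  ]]
bright 44 [307.2 184.2] ((307.0, 184.5), (7.0, 6.0), 90.0) [[0.5925 0.0439 0.15  ]]
bright 42 [325.3 185. ] ((325.5, 185.00001525878906), (6.363960266113281, 6.363960266113281), 45.0) [[ 0.5913 -0.0051  0.15  ]]
bright 44 [310.9 194. ] ((311.0, 194.0), (6.0, 6.0), 90.0) [[0.566  0.0333 0.15  ]]
bright 45 [322. 195.] ((322.0, 195.0), (6.0, 6.0), 90.0) [[0.5639 0.0033 0.15  ]]
bright 161 [324.3 211.9] ((323.51116943359375, 212.03842163085938), (7.6399993896484375, 30.079998016357422), 73.73979187011719) [[ 0.5182 -0.0038  0.15  ]]
lid dark 229 [253.7 249.7] ((253.5, 250.0), (32.0, 7.0), 90.0) [[0.4162 0.1951 0.05  ]]
lid bright 35 [254.4 226.1] ((254.558837890625, 226.2353057861328), (7.518604278564453, 4.365641117095947), 75.96376037597656) [[0.4864 0.2    0.015 ]]
lid bright 24 [253.5 277.5] ((253.5, 277.5), (3.0, 5.0), 90.0) [[0.3368 0.1974 0.015 ]]
sw 291 [368.1 183.2] ((368.5, 184.5), (23.0, 17.0), 90.0) [[ 0.6077 -0.1257  0.095 ]]
[[319.08984303 397.4681376 ]
 [323.20294506 189.97881068]]
```

```bash
python3 - <<'E'
from h import *
t=cv2.imread("pics/top0.png");c=np.array([.5975,.0175])
g=cv2.cvtColor(t,cv2.COLOR_BGR2GRAY).astype(np.float32)
r=np.arange(.060,.110,.002);
print('r',(r*1000).astype(int))
for a in list(range(-20,56,4))+list(range(160,236,4)):
    th=np.radians(a);P=np.c_[c[0]+r*np.cos(th),c[1]+r*np.sin(th),np.full(len(r),.15)]
    uv=proj("top",P).astype(np.float32)
    print(a,cv2.remap(g,uv[:,0].copy(),uv[:,1].copy(),cv2.INTER_CUBIC).ravel().astype(int))
E
```

```text
r [ 60  62  64  66  68  70  72  74  76  78  80  82  84  86  88  90  92  94
  96  98 100 102 104 106 108]
-20 [ 38  32  32  38  52  69  76  84  95 107 124 137 141 144 144 143 142 143
 143 142 142 142 142 141 141]
-16 [ 38  34  32  38  50  64  78  91 106 123 135 140 143 143 141 143 145 143
 144 144 144 144 144 144 142]
-12 [ 40  36  35  37  46  61  76  95 115 128 134 137 138 139 142 142 144 145
 144 142 141 143 144 144 142]
-8 [ 41  36  34  37  47  60  82 107 128 147 156 160 162 163 164 164 159 153
 148 143 143 144 143 143 144]
-4 [ 40  36  33  37  48  68  97 126 148 163 170 172 171 170 169 167 163 155
 148 144 142 142 144 146 146]
0 [ 39  33  33  42  59  79 108 140 161 172 176 173 169 167 168 170 165 156
 148 145 144 144 144 144 143]
4 [ 36  34  33  42  60  79 110 141 161 173 178 176 170 166 165 166 160 152
 146 145 145 145 144 143 141]
8 [ 42  34  32  38  50  73 104 134 156 171 176 173 169 166 164 165 159 148
 139 137 140 144 144 144 142]
12 [ 38  34  33  36  42  61  92 119 147 166 170 172 170 166 166 166 161 152
 138 130 133 139 142 143 144]
16 [ 43  40  35  33  39  55  80 114 140 1
[... 2351 characters left out ...]
 205 205 206 204 191 172 141
 109  91  86  93 105 124 139]
212 [110 110 108 100  85  72  92 134 173 197 208 212 213 212 208 198 177 141
 106  88  84  90 103 121 135]
216 [109 109 107  93  75  68  94 134 177 199 205 208 208 209 205 192 166 133
  99  86  83  83  85  95 111]
220 [110 109 105  88  71  60  81 122 161 179 193 191 190 188 184 173 149 122
  99  90  86  84  84  87  99]
224 [109 109 102  84  63  51  54  72  93 104 104  98  93  93  93  94  91  86
  84  87  86  85  84  84  89]
228 [109 107 101  85  64  47  47  63  73  77  74  69  65  66  69  71  76  83
  83  83  84  84  85  85  91]
232 [108 105  99  87  64  48  47  58  71  79  82  82  83  83  87  85  82  81
  84  90  97 105 113 122 132]
```

drive_tool(steps=[[[0,0,-20],7.16],[[0,0,-20],7.16],[[0,0,0],7.16],[[30,-22,0],0],[[30,-22,0],0],[[30,-22,0],0],[[30,-22,0],0],[[30,-22,0],0]], jaw=0.6)

```text
time: 0.77
tool_pos: [0.4041, -0.5119, 0.2326]
tcp_rot: [-3.141, -0.018, 0.001]
wrist_force: [0.8, -0.3, -0.0]
width: 0.597
```

drive_tool(steps=[[[30,-22,0],0],[[30,-22,20],0],[[30,-22,30],0],[[30,-22,30],0],[[28,-18,30],0],[[0,0,0],0],[[0,0,0],0]])

```text
time: 1.35
tool_pos: [0.5393, -0.41, 0.1296]
tcp_rot: [-3.137, -0.024, 0.008]
wrist_force: [0.6, 0.5, 0.5]
width: 0.598
```

```bash
cat >> h.py <<'E'
def go(x,y,z,jaw=None):
    "target tcp (m), jaw dir angle deg (mod 180) -> shift in tool axes mm, twist"
    s=st();m=R.from_rotvec(s['tcp_rot']).as_matrix();d=m.T@(np.array([x,y,z])-s['tool_pos'])*1000
    a=np.degrees(np.arctan2(m[1,1],m[0,1]));o=''
    if jaw is not None: o=-(((jaw-a)+90)%180-90)
    print('shift tool',d.round(1),'twist',o,'jaw now',round(a,1))
E
python3 - <<'E'
from h import *
go(.552,-.408,.003,90.6)
t=shot("top","t1");s=shot("scene","s1")
for n,im in(("top",t),("scene",s)):
    for x in blobs(feet(im),10,300)[0]: print(n,x[1],x[2],onz(n,x[2],.014).round(3))
crop(s,90,250,240,350,5,"s1c")
E
```

```text
t 1.35 tcp [ 539.3 -410.   129.6] x [ 1.     0.015 -0.005] y [ 0.015 -1.    -0.004] z [-0.005  0.004 -1.   ] F [0.6 0.5 0.5] w 0.598 q [-0.69  0.32  1.66 -0.    1.17  0.87]
shift tool [ 13.4  -1.3 126.5] twist 0.2672635448614642 jaw now -89.1
top 66 [460.2 207.6] [[ 0.554 -0.406  0.014]]
top 85 [446.1 242.9] [[ 0.448 -0.364  0.014]]
scene 194 [350.8   7.7] [[-0.832  2.253  0.014]]
scene 181 [333.8  83.3] [[-0.02   0.884  0.014]]
scene 192 [350.1 148.8] [[0.387 0.412 0.014]]
scene 268 [484.6 163.1] [[0.804 0.599 0.014]]
scene 133 [183.8 295.8] [[ 0.452 -0.364  0.014]]
scene 155 [199.6 334.2] [[ 0.56  -0.409  0.014]]
```

View pics/t1.png

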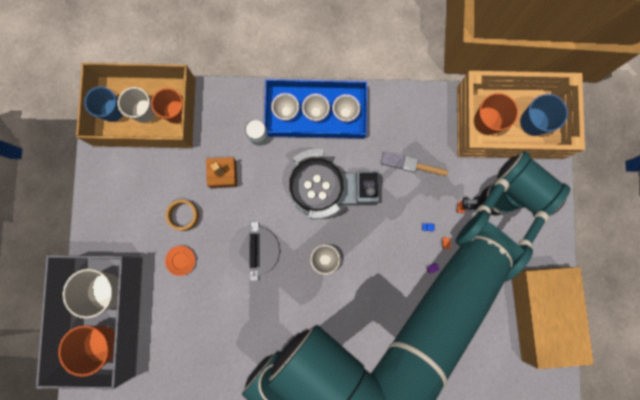

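View pics/s1.png

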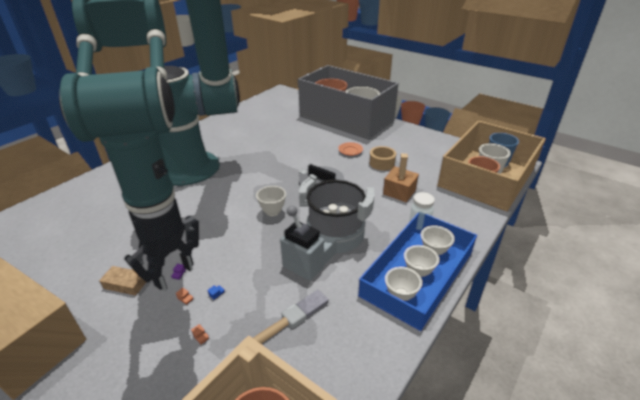

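The two feet are unmoved: top view (460,208) and (446,243). No others show. I'll go down over the far one.

drive_tool(steps=[[[0,0,40],0],[[0,0,30],0],[[0,0,0],0],[[0,0,0],0],[[0,0,0],0]])

```text
time: 1.87
tool_pos: [0.5407, -0.4149, 0.0661]
tcp_rot: [3.139, 0.016, 0.004]
wrist_force: [0.6, -0.9, 1.2]
width: 0.599
```

```bash
python3 - <<'E'
from h import *
go(.552,-.408,.003,90.6)
E
```

```text
t 1.87 tcp [ 540.7 -414.9   66.1] x [1.    0.01  0.003] y [ 0.01  -1.     0.002] z [ 0.003 -0.002 -1.   ] F [ 0.6 -0.9  1.2] w 0.599 q [-0.69  0.37  1.71 -0.    1.06  0.87]
shift tool [11.3 -6.9 63.1] twist -0.0010176807924722198 jaw now -89.4
```

drive_tool(steps=[[[11,-7,20],0],[[0,0,22],0],[[0,0,21],0],[[0,0,0],0],[[0,0,0],0],[[0,0,0],0]])

```text
time: 2.37
tool_pos: [0.5526, -0.4075, 0.0035]
tcp_rot: [3.139, 0.018, 0.005]
wrist_force: [0.8, -0.4, 0.4]
width: 0.602
```

```bash
python3 - <<'E'
from h import *
go(.552,-.408,.003,90.6)
s=shot("scene","s2");crop(s,100,230,260,370,4.5,"s2c")
E
```

```text
t 2.37 tcp [ 552.6 -407.5    3.5] x [1.    0.012 0.003] y [ 0.012 -1.     0.003] z [ 0.003 -0.003 -1.   ] F [ 0.8 -0.4  0.4] w 0.602 q [-0.67  0.45  1.73 -0.    0.96  0.89]
shift tool [-0.7  0.5  0.5] twist 0.06044197775310067 jaw now -89.3
```

View pics/s2c.png

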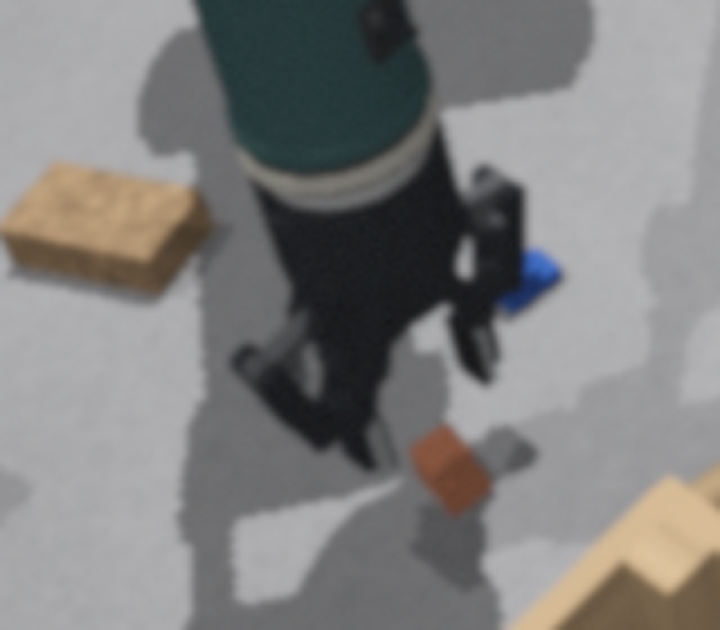

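```bash
python3 - <<'E'
from h import *
print(proj("scene",[[.5526,-.4075,.0035],[.5526,-.4075,.014],[.5526,-.433,.012],[.5526,-.382,.012],[.556,-.408,.014]]))
print(onz("scene",[[183,333],[208,314]],.012))
E
```

```text
[[198.70646295 334.94501442]
 [197.77233508 331.91324802]
 [188.06651174 341.11866437]
 [207.46604365 324.19259293]
 [198.65398506 332.91946779]]
[[ 0.528544   -0.42689366  0.012     ]
 [ 0.53310605 -0.36380079  0.012     ]]
```

```bash
python3 - <<'E'
from h import *
s=cv2.imread("pics/s2.png");crop(s,150,290,240,360,8,"s2d")
t=shot("top","t2");crop(t,420,150,540,260,6,"t2d")
E
```

```text
(no output)
```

View pics/s2d.png

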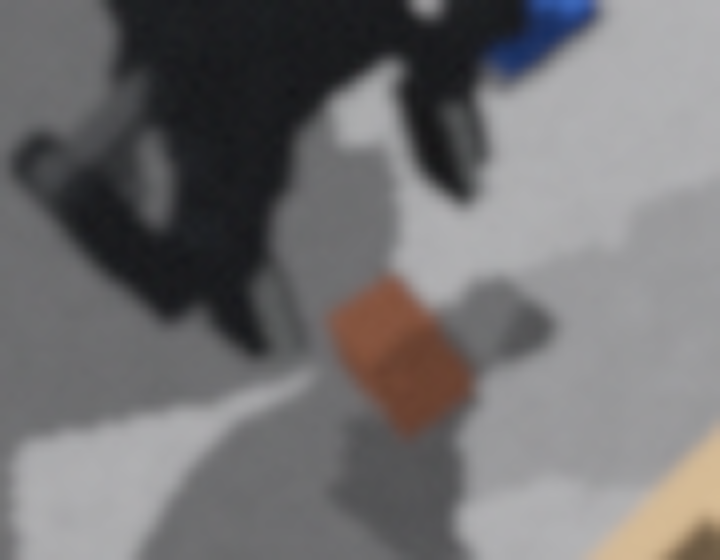

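View pics/t2d.png

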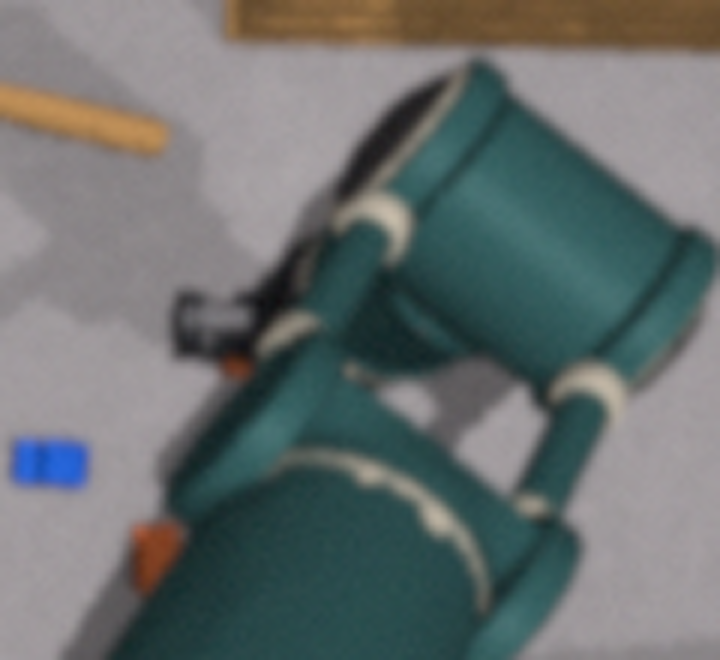

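drive_tool(steps=[[[0,0,0],0],[[0,0,0],0],[[0,0,0],0],[[0,0,0],0],[[0,0,0],0],[[0,0,0],0]], jaw=0.0, force=50)

```text
time: 2.97
tool_pos: [0.5509, -0.4057, 0.0003]
tcp_rot: [-3.141, -0.019, 0.0]
wrist_force: [0.7, 0.1, 0.2]
width: 0.001
```

```bash
python3 - <<'E'
from h import *
st()
s=shot("scene","s3");crop(s,150,290,240,360,8,"s3d")
E
```

```text
t 2.97 tcp [ 5.509e+02 -4.057e+02  3.000e-01] x [ 1.     0.012 -0.   ] y [ 0.012 -1.    -0.   ] z [-0.  0. -1.] F [0.7 0.1 0.2] w 0.001 q [-0.67  0.45  1.74 -0.    0.96  0.89]
```

View pics/s3d.png

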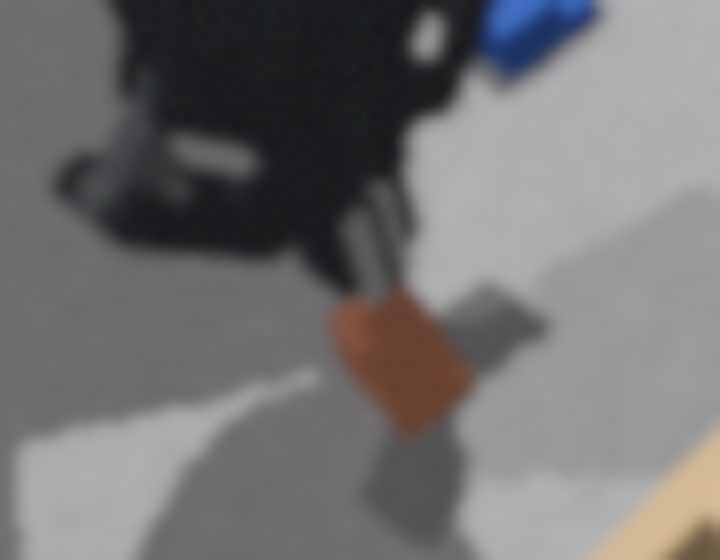

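```bash
python3 - <<'E'
from h import *
s=shot("scene","s4");t=shot("top","t4")
crop(s,90,180,250,360,4,"s4d");crop(t,420,150,540,260,6,"t4d")
print(proj("scene",[[.551,-.406,z] for z in(0,.02,.04,.06,.1)]),proj("top",[[.551,-.406,z] for z in(0,.02,.04,.1)]))
E
```

```text
[[199.07931987 335.05608673]
 [197.30137615 329.27017646]
 [195.47259839 323.31883846]
 [193.59077484 317.19487511]
 [189.65848268 304.3981317 ]] [[458.85842705 208.96861488]
 [460.66692906 208.21475754]
 [462.52332777 207.4409349 ]
 [468.39971877 204.99141565]]
```

View pics/s4d.png

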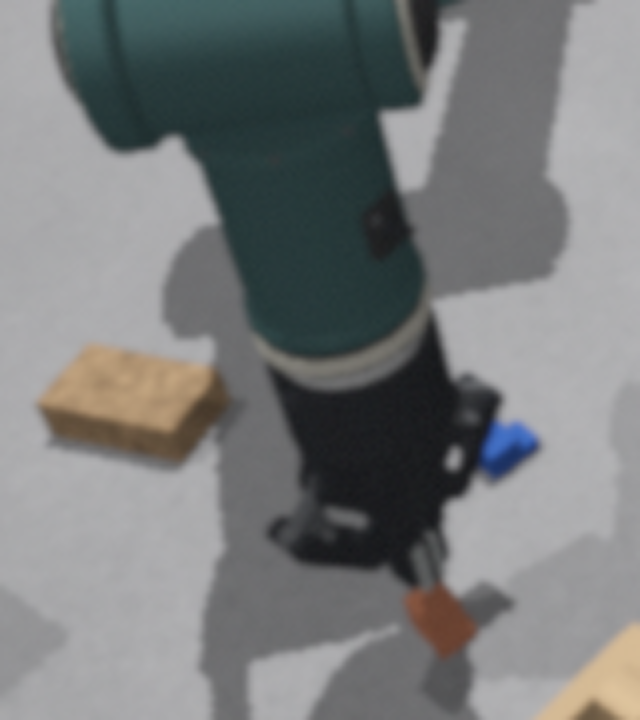

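View pics/t4d.png

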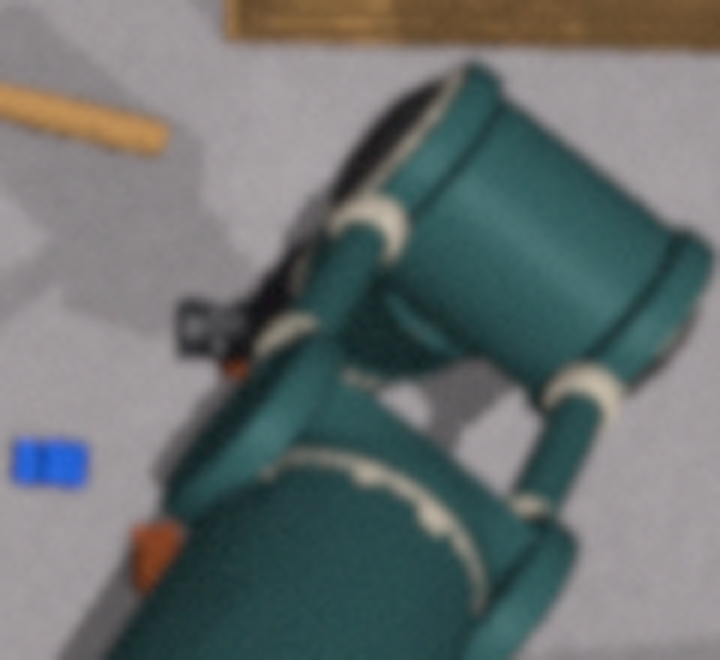

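```bash
python3 - <<'E'
from h import *
s=cv2.imread("pics/s1.png");crop(s,110,180,230,310,5,"s1d")
for z in(.06,.1,.115,.13,.15,.16): print(z,proj("scene",[[.5405,-.4405,z],[.5405,-.3895,z]]).round(1).tolist())
s=cv2.imread("pics/scene0.png")
E
```

```text
0.06 [[176.2, 326.2], [196.7, 309.3]]
0.1 [[171.6, 313.4], [192.9, 296.5]]
0.115 [[169.9, 308.4], [191.4, 291.5]]
0.13 [[168.0, 303.3], [189.9, 286.4]]
0.15 [[165.5, 296.3], [187.9, 279.4]]
0.16 [[164.3, 292.7], [186.8, 275.9]]
```

View pics/s1d.png

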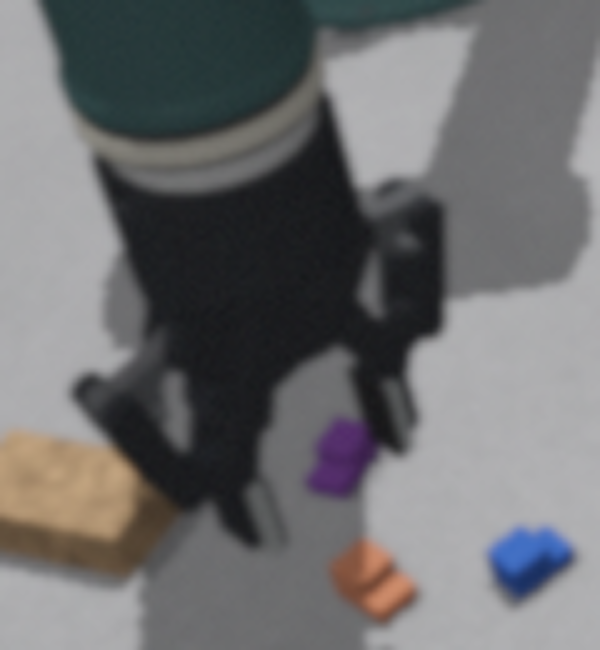

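The fingers shut to 0 above the foot, so their tips seem about 25 mm higher than the reading says. I'll check by touching the bare bench next to the foot.

drive_tool(steps=[[[0,0,-20],0],[[-35,8,0],0],[[-15,5,0],0],[[0,0,20],0],[[0,0,4],0],[[0,0,4],0],[[0,0,0],0],[[0,0,0],0]])

```text
time: 3.78
tool_pos: [0.5013, -0.419, -0.008]
tcp_rot: [-3.141, -0.019, 0.001]
wrist_force: [-0.0, 0.3, 0.2]
width: 0.001
```

```bash
python3 - <<'E'
from h import *
st();st()
s=shot("scene","s5");t=shot("top","t5")
crop(s,90,200,250,360,4.5,"s5d")
E
```

```text
t 3.78 tcp [ 501.3 -419.    -8. ] x [ 1.     0.012 -0.001] y [ 0.012 -1.    -0.001] z [-0.001  0.001 -1.   ] F [-0.   0.3  0.2] w 0.001 q [-0.73  0.41  1.81  0.    0.92  0.82]
t 3.78 tcp [ 501.3 -419.    -8. ] x [ 1.     0.012 -0.001] y [ 0.012 -1.    -0.001] z [-0.001  0.001 -1.   ] F [-0.   0.3  0.2] w 0.001 q [-0.73  0.41  1.81  0.    0.92  0.82]
```

View pics/s5d.png

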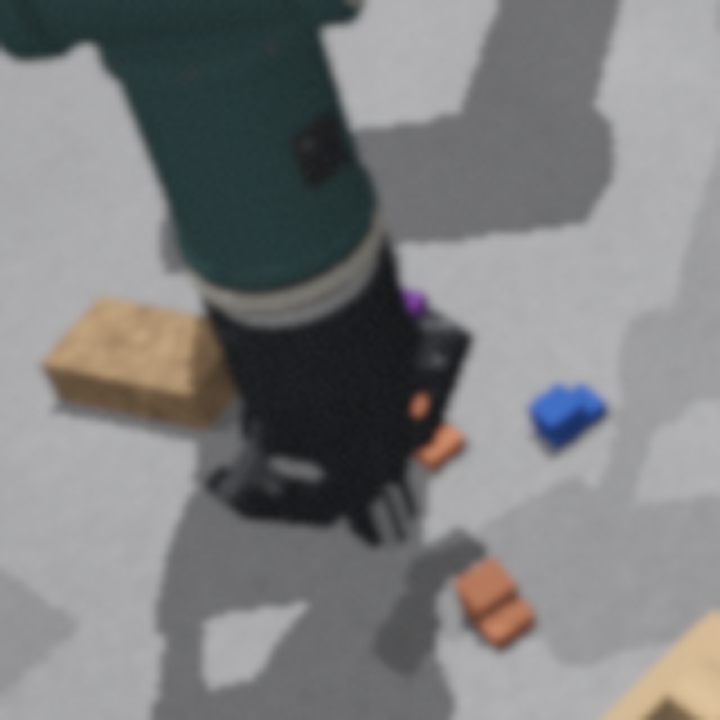

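drive_tool(steps=[[[0,0,4],0],[[0,0,4],0],[[0,0,0],0],[[0,0,0],0]])

```text
time: 4.22
tool_pos: [0.5009, -0.419, -0.0161]
tcp_rot: [-3.141, -0.019, 0.001]
wrist_force: [0.2, -0.6, -0.0]
width: 0.0
```

drive_tool(steps=[[[0,0,3],0],[[0,0,2],0],[[0,0,0],0],[[0,0,0],0]])

```text
time: 4.55
tool_pos: [0.5009, -0.4192, -0.0209]
tcp_rot: [-3.141, -0.019, 0.001]
wrist_force: [0.6, -0.5, -0.3]
width: -0.0
```

drive_tool(steps=[[[0,0,3],0],[[0,0,0],0],[[0,0,0],0]])

```text
time: 4.8
tool_pos: [0.501, -0.4193, -0.0239]
tcp_rot: [-3.141, -0.019, 0.001]
wrist_force: [0.3, -0.6, 0.5]
width: -0.001
```

drive_tool(steps=[[[0,0,2],0],[[0,0,0],0],[[0,0,0],0]])

```text
time: 5.05
tool_pos: [0.501, -0.4193, -0.0258]
tcp_rot: [-3.141, -0.019, 0.0]
wrist_force: [1.3, -0.0, -0.6]
width: 0.001
```

```bash
python3 - <<'E'
from h import *
st()
s=shot("scene","s6");t=shot("top","t6")
crop(s,90,200,250,360,4.5,"s6d");crop(t,380,160,500,280,6,"t6d")
E
```

```text
t 5.05 tcp [ 501.  -419.3  -25.8] x [ 1.     0.012 -0.   ] y [ 0.012 -1.    -0.   ] z [-0.  0. -1.] F [ 1.3 -0.  -0.6] w 0.001 q [-0.73  0.43  1.82  0.    0.89  0.82]
```

View pics/s6d.png

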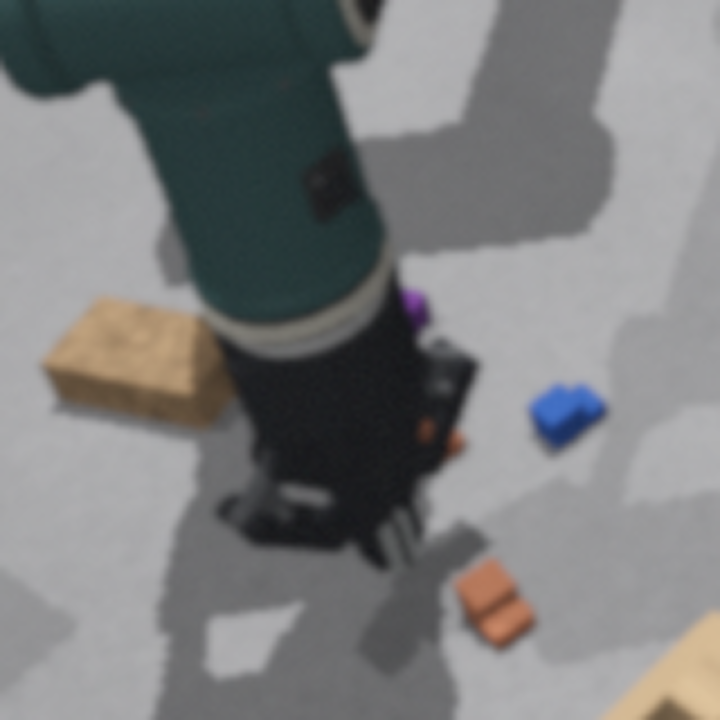

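View pics/t6d.png

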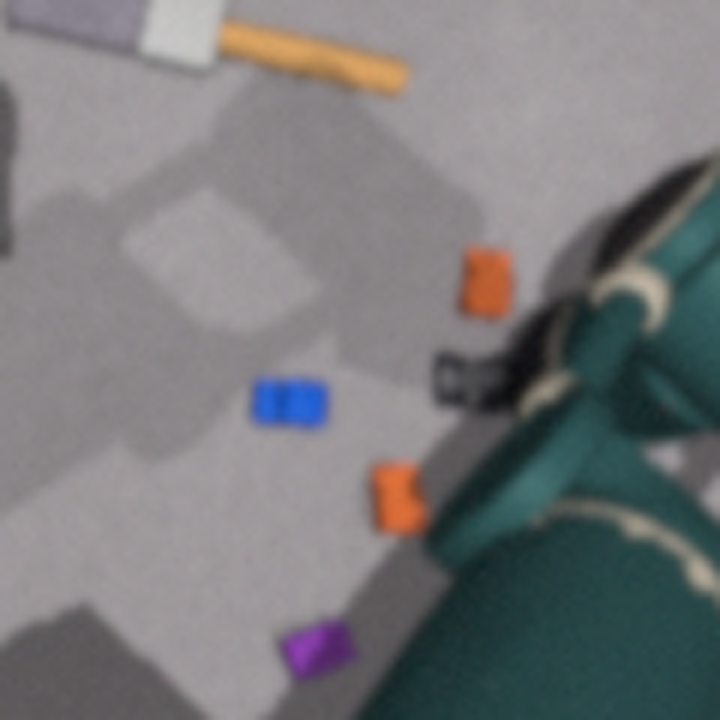

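drive_tool(steps=[[[0,0,2],0],[[0,0,0],0],[[0,0,0],0]])

```text
time: 5.4
tool_pos: [0.501, -0.4193, -0.0279]
tcp_rot: [-3.141, -0.019, 0.0]
wrist_force: [0.7, -0.8, -0.0]
width: -0.003
```

drive_tool(steps=[[[0,0,2],0],[[0,0,0],0],[[0,0,0],0]])

```text
time: 5.65
tool_pos: [0.501, -0.4192, -0.0299]
tcp_rot: [-3.141, -0.019, 0.001]
wrist_force: [0.2, -0.1, -0.4]
width: 0.002
```

drive_tool(steps=[[[0,0,2],0],[[0,0,0],0],[[0,0,0],0]])

```text
time: 5.9
tool_pos: [0.501, -0.4192, -0.0319]
tcp_rot: [-3.141, -0.019, 0.0]
wrist_force: [-0.1, 0.4, 0.5]
width: 0.002
```

```bash
python3 - <<'E'
from h import *
print(proj("scene",[[x,-.4193,z] for z in(0,.01,.02) for x in (.49,.501,.512)]).round(1),onz("scene",[181,326],0.005))
E
```

```text
[[175.6 324.7]
 [178.9 327.3]
 [182.1 329.9]
 [174.6 321.9]
 [177.9 324.4]
 [181.1 327.1]
 [173.6 318.9]
 [176.8 321.5]
 [180.1 324.2]] [[ 0.50576419 -0.4161108   0.005     ]]
```

drive_tool(steps=[[[0,0,2],0],[[0,0,0],0],[[0,0,0],0]])

```text
time: 6.15
tool_pos: [0.501, -0.4193, -0.0339]
tcp_rot: [-3.141, -0.019, 0.0]
wrist_force: [-0.0, 0.1, -0.3]
width: -0.003
```

drive_tool(steps=[[[0,0,2],0],[[0,0,0],0],[[0,0,0],0]])

```text
time: 6.4
tool_pos: [0.501, -0.4193, -0.0358]
tcp_rot: [-3.141, -0.019, 0.0]
wrist_force: [-0.4, -0.2, -0.6]
width: 0.001
```

drive_tool(steps=[[[0,0,2],0],[[0,0,0],0],[[0,0,0],0]])

```text
time: 6.65
tool_pos: [0.5011, -0.4193, -0.0378]
tcp_rot: [-3.141, -0.019, 0.0]
wrist_force: [-0.4, 0.7, -0.1]
width: -0.0
```

drive_tool(steps=[[[0,0,1.5],0],[[0,0,0],0],[[0,0,0],0]])

```text
time: 6.9
tool_pos: [0.5012, -0.4195, -0.0379]
tcp_rot: [3.142, 0.019, 0.0]
wrist_force: [-2.2, 1.2, 6.8]
width: -0.0
```

```bash
python3 - <<'E'
from h import *
st()
s=shot("scene","s7")
crop(s,140,280,220,360,8,"s7d")
E
```

```text
t 6.9 tcp [ 501.2 -419.5  -37.9] x [1.    0.012 0.   ] y [ 0.012 -1.     0.   ] z [ 0. -0. -1.] F [-2.2  1.2  6.8] w -0.0 q [-0.73  0.45  1.82 -0.    0.87  0.82]
```

View pics/s7d.png

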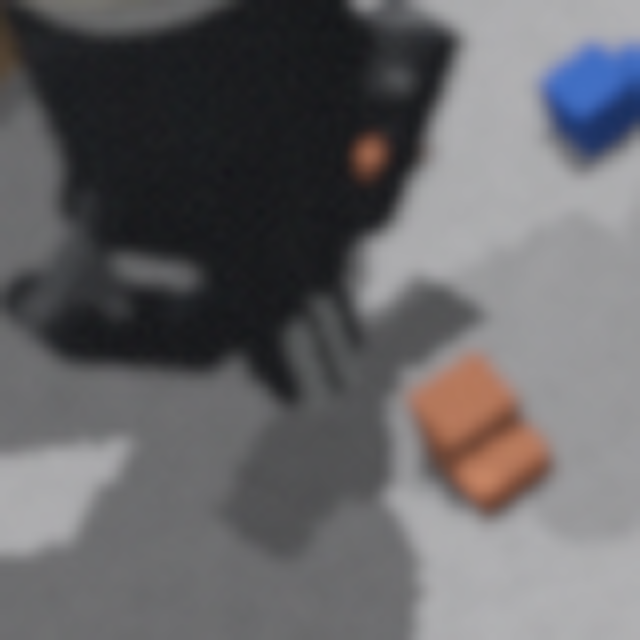

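Contact shows at a reading of -38 mm (6.8 N). So the real tip height is the reading plus 38 mm, while x and y agree with the picture. I'll use that from here on.

drive_tool(steps=[[[0,0,-40],0],[[0,0,0],0],[[25,-6,0],0],[[26,-6,0],0],[[0,0,0],0],[[0,0,20],0],[[0,0,0],0],[[0,0,0],0]], jaw=0.6)

```text
time: 7.62
tool_pos: [0.5503, -0.4055, -0.0208]
tcp_rot: [-3.139, -0.019, 0.005]
wrist_force: [-0.2, -0.6, -0.0]
width: 0.6
```

```bash
sed -i 's/def st():/ZO=.038\ndef st():/' h.py; python3 - <<'E'
from h import *
go(.552,-.408,.003-ZO,90.6)
E
```

```text
t 7.62 tcp [ 550.3 -405.5  -20.8] x [ 1.     0.012 -0.003] y [ 0.012 -1.    -0.003] z [-0.003  0.002 -1.   ] F [-0.2 -0.6 -0. ] w 0.6 q [-0.67  0.47  1.74 -0.    0.93  0.89]
shift tool [ 1.7  2.5 14.2] twist 0.09089445430043952 jaw now -89.3
```

drive_tool(steps=[[[2,2,7],0],[[0,0,7],0],[[0,0,0],0]])

```text
time: 7.87
tool_pos: [0.553, -0.4085, -0.0345]
tcp_rot: [-3.14, -0.018, 0.002]
wrist_force: [-0.7, 0.6, -0.2]
width: 0.598
```

drive_tool(steps=[[[0,0,0],0],[[0,0,0],0],[[0,0,0],0],[[0,0,0],0],[[0,0,0],0],[[0,0,0],0]], jaw=0.0, force=50)

```text
time: 8.37
tool_pos: [0.5543, -0.409, -0.0327]
tcp_rot: [3.141, 0.019, 0.001]
wrist_force: [-0.0, -0.3, 1.4]
width: 0.247
```

drive_tool(steps=[[[0,0,-20],0],[[0,0,-30],0],[[0,0,-40],0],[[0,0,-40],0],[[0,0,0],0]])

```text
time: 8.78
tool_pos: [0.5594, -0.4129, 0.1076]
tcp_rot: [3.131, 0.019, 0.02]
wrist_force: [2.5, -1.0, 1.8]
width: 0.24
```

```bash
python3 - <<'E'
from h import *
st()
s=shot("scene","s8")
crop(s,90,200,250,360,4.5,"s8d")
E
```

```text
t 8.78 tcp [ 559.4 -412.9  107.6] x [1.    0.012 0.013] y [ 0.012 -1.     0.01 ] z [ 0.013 -0.01  -1.   ] F [ 2.5 -1.   1.8] w 0.24 q [-0.67  0.35  1.66  0.    1.12  0.89]
```

View pics/s8d.png

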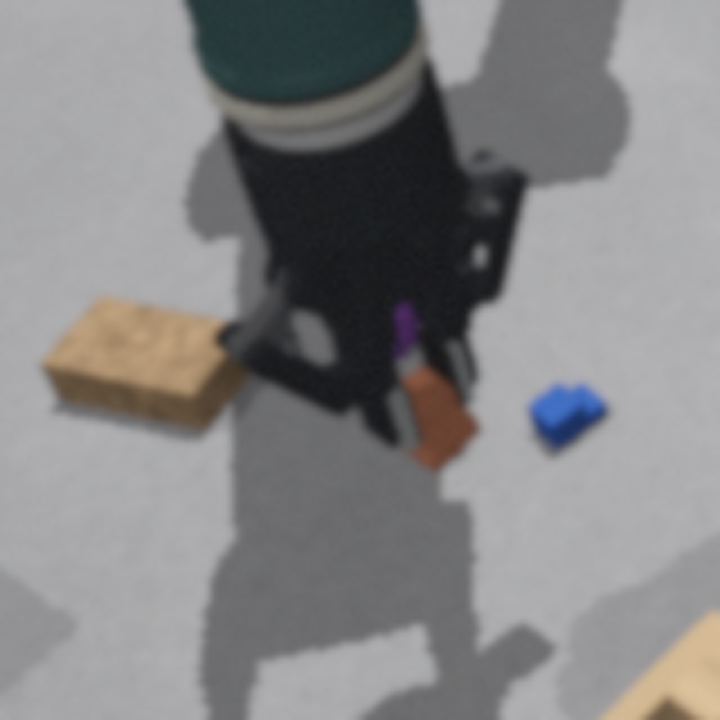

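drive_tool(steps=[[[0,0,-30],0],[[0,-15,-25],0],[[5,-36,0],0],[[5,-36,0],0],[[5,-36,0],0],[[5,-36,0],0],[[5,-36,0],0],[[5,-36,0],0]])

```text
time: 9.5
tool_pos: [0.5802, -0.1754, 0.1503]
tcp_rot: [-3.141, -0.018, 0.003]
wrist_force: [0.4, 0.5, -1.0]
width: 0.25
```

drive_tool(steps=[[[5,-36,0],0],[[5,-36,0],0],[[5,-36,0],0],[[5,-36,0],0],[[5,-30,0],0],[[0,0,0],0],[[0,0,0],0],[[0,0,0],0]])

```text
time: 10.17
tool_pos: [0.6034, -0.0033, 0.1507]
tcp_rot: [3.141, 0.02, -0.003]
wrist_force: [-0.6, -0.2, -0.6]
width: 0.241
```

```bash
python3 - <<'E'
from h import *
go(.623,.018,.09-ZO,90)
s=shot("scene","s9");t=shot("top","t9")
crop(t,200,110,420,290,3.6,"t9d");crop(s,220,60,400,260,3,"s9d")
for n,im in(("top",t),("scene",s)):
    for x in blobs(feet(im),10,300)[0]: print(n,x[1],x[2],onz(n,x[2],.014).round(3))
E
```

```text
t 10.17 tcp [603.4  -3.3 150.7] x [ 1.     0.013 -0.002] y [ 0.013 -1.     0.001] z [-0.002 -0.001 -1.   ] F [-0.6 -0.2 -0.6] w 0.241 q [-0.05  0.16  1.81 -0.    1.17  1.51]
shift tool [ 20.1 -21.1  98.6] twist 0.7302343331427892 jaw now -89.3
top 11 [213. 158.] [[0.688 0.331 0.014]]
top 85 [446.  242.9] [[ 0.448 -0.363  0.014]]
scene 123 [354. 149.] [[0.399 0.419 0.014]]
scene 270 [484.6 163.1] [[0.804 0.599 0.014]]
scene 55 [336.9 182.1] [[0.469 0.214 0.014]]
scene 128 [184.1 295.9] [[ 0.452 -0.364  0.014]]
```

View pics/t9d.png

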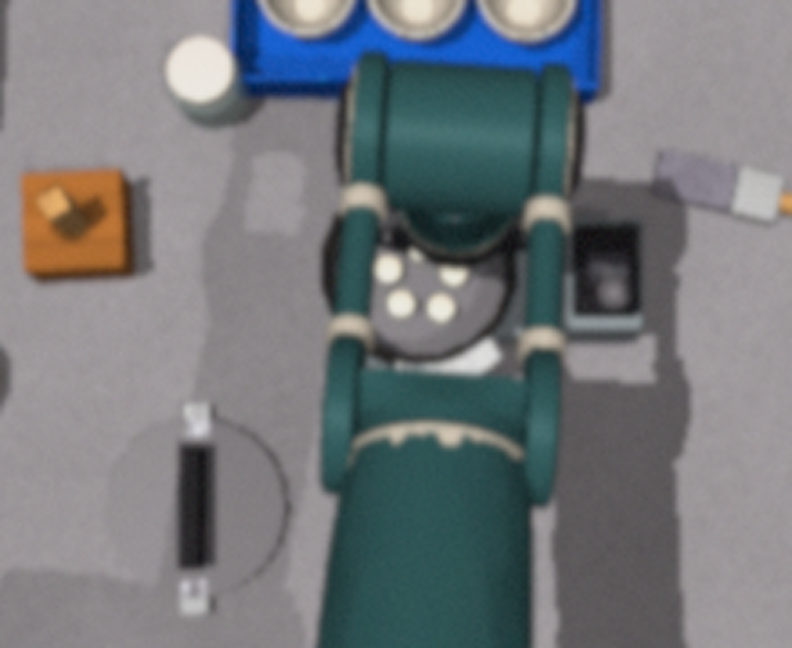

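View pics/s9d.png

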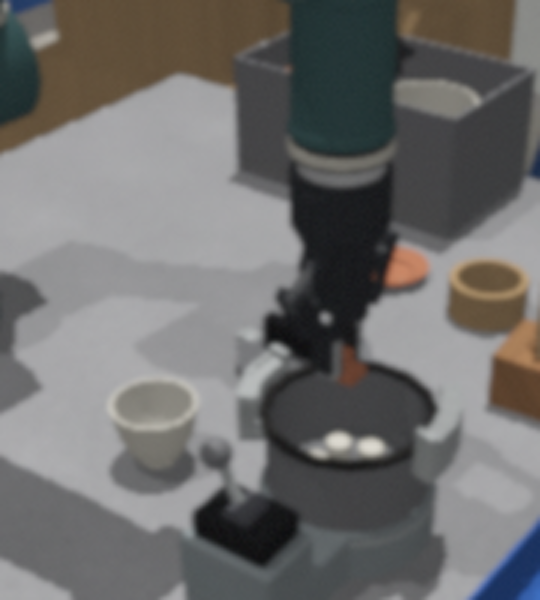

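Foot A is still held, above the bowl at scene crop (350,365). Foot B has not moved. Going down.

drive_tool(steps=[[[10,-11,0],0],[[10,-10,0],0],[[0,0,30],0],[[0,0,30],0],[[0,0,20],0],[[0,0,15],0],[[0,0,0],0],[[0,0,0],0]])

```text
time: 10.93
tool_pos: [0.6237, 0.0182, 0.0558]
tcp_rot: [-3.141, -0.018, 0.003]
wrist_force: [0.1, 0.2, 0.9]
width: 0.24
```

drive_tool(steps=[[[0,0,0],0],[[0,0,0],0],[[0,0,0],0],[[0,0,0],0]], jaw=0.45)

```text
time: 11.27
tool_pos: [0.6252, 0.0181, 0.0585]
tcp_rot: [3.142, 0.019, 0.004]
wrist_force: [0.6, -0.1, -0.0]
width: 0.45
```

drive_tool(steps=[[[0,0,-30],0],[[0,0,-40],0],[[0,0,-30],0],[[0,36,0],0],[[-5,36,0],0],[[-5,36,0],0],[[-10,36,0],0],[[-10,36,0],0]])

```text
time: 11.93
tool_pos: [0.5961, -0.1638, 0.158]
tcp_rot: [3.141, 0.02, 0.003]
wrist_force: [1.3, 0.1, 0.2]
width: 0.452
```

```bash
python3 - <<'E'
from h import *
go(.446,-.364,.003-ZO,102.5)
s=shot("scene","s10");t=shot("top","t10")
crop(t,260,130,400,240,5,"t10d");crop(s,260,150,400,260,5,"s10d")
for n,im in(("top",t),("scene",s)):
    for x in blobs(feet(im),10,300)[0]: print(n,x[1],x[2],onz(n,x[2],.014).round(3))
E
```

```text
t 11.93 tcp [ 596.1 -163.8  158. ] x [1.    0.012 0.002] y [ 0.012 -1.     0.001] z [ 0.002 -0.001 -1.   ] F [1.3 0.1 0.2] w 0.452 q [-0.31  0.18  1.77 -0.    1.19  1.25]
shift tool [-153.   198.2  192.9] twist -11.784922229458743 jaw now -89.3
top 101 [317.9 175.4] [[0.641 0.017 0.014]]
top 11 [235.4 182.4] [[0.615 0.261 0.014]]
top 84 [446. 243.] [[ 0.448 -0.363  0.014]]
scene 196 [350.8   7.7] [[-0.832  2.253  0.014]]
scene 181 [333.7  83.2] [[-0.021  0.884  0.014]]
scene 196 [350.2 148.8] [[0.388 0.412 0.014]]
scene 269 [484.6 163.1] [[0.804 0.599 0.014]]
scene 30 [343.1 211.2] [[0.568 0.104 0.014]]
scene 126 [184.1 296. ] [[ 0.453 -0.364  0.014]]
```

View pics/t10d.png

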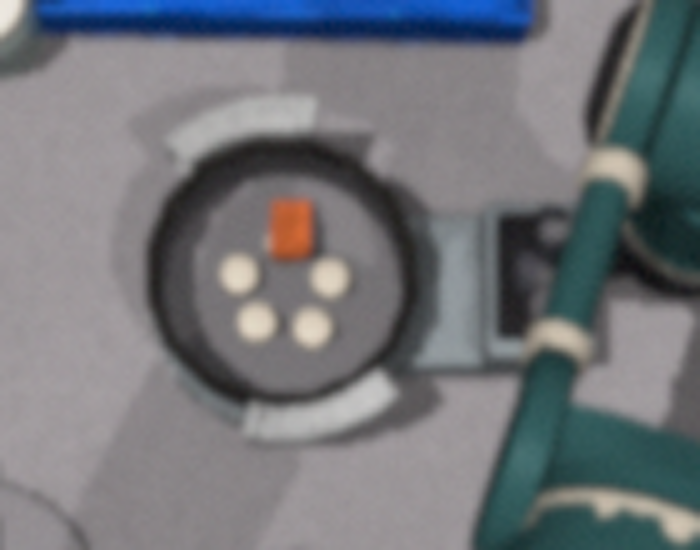

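View pics/s10d.png

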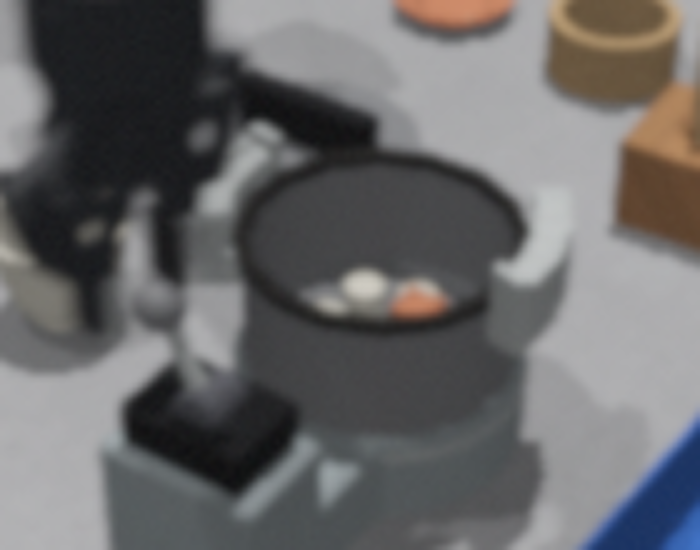

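drive_tool(steps=[[[-22,28,0],0],[[-22,28,0],0],[[-22,28,0],0],[[-22,28,0],0],[[-22,28,0],0],[[-22,28,0],0],[[-21,30,0],0],[[0,0,0],0]], jaw=0.6)

```text
time: 12.7
tool_pos: [0.4426, -0.3665, 0.1578]
tcp_rot: [3.138, 0.012, -0.001]
wrist_force: [-0.2, 0.4, -0.3]
width: 0.595
```

drive_tool(steps=[[[0,0,30],-6],[[0,0,40],-5.8],[[0,0,40],0],[[0,0,35],0],[[0,0,0],0],[[0,0,0],0],[[0,0,0],0]])

```text
time: 13.28
tool_pos: [0.4472, -0.3627, 0.0139]
tcp_rot: [3.121, 0.342, 0.003]
wrist_force: [-0.7, -0.4, 1.2]
width: 0.595
```

```bash
python3 - <<'E'
from h import *
go(.446,-.364,.003-ZO,102.5)
E
```

```text
t 13.28 tcp [ 447.2 -362.7   13.9] x [0.976 0.217 0.002] y [ 0.217 -0.976  0.002] z [ 0.002 -0.002 -1.   ] F [-0.7 -0.4  1.2] w 0.595 q [-0.72  0.25  1.98  0.    0.91  0.63]
shift tool [-1.5  0.9 48.9] twist 0.004800443197837012 jaw now -77.5
```

drive_tool(steps=[[[-1,1,20],0],[[0,0,20],0],[[0,0,9],0],[[0,0,0],0]])

```text
time: 13.62
tool_pos: [0.4451, -0.3633, -0.0366]
tcp_rot: [3.123, 0.342, 0.0]
wrist_force: [-0.7, -0.4, -0.4]
width: 0.599
```

drive_tool(steps=[[[0,0,0],0],[[0,0,0],0],[[0,0,0],0],[[0,0,0],0],[[0,0,0],0],[[0,0,0],0]], jaw=0.0)

```text
time: 14.12
tool_pos: [0.4464, -0.3647, -0.0349]
tcp_rot: [3.12, 0.341, 0.004]
wrist_force: [-0.1, 1.0, 6.7]
width: 0.243
```

drive_tool(steps=[[[0,0,-20],0],[[0,0,-30],0],[[0,0,-40],6],[[0,0,-40],5.2],[[0,0,-40],0],[[0,0,-25],0],[[0,0,0],0],[[0,0,0],0]])

```text
time: 14.78
tool_pos: [0.4461, -0.3645, 0.161]
tcp_rot: [3.137, 0.035, 0.007]
wrist_force: [-0.3, 0.7, -1.3]
width: 0.244
```

```bash
python3 - <<'E'
from h import *
go(.567,.018,.15,90)
s=shot("scene","s11")
crop(s,90,160,250,320,4.5,"s11d")
E
```

```text
t 14.78 tcp [ 446.1 -364.5  161. ] x [1.    0.022 0.004] y [ 0.022 -1.     0.004] z [ 0.004 -0.004 -1.   ] F [-0.3  0.7 -1.3] w 0.244 q [-0.73  0.1   1.86 -0.    1.18  0.82]
shift tool [ 129.3 -379.8   10. ] twist 1.2792312483820751 jaw now -88.7
```

View pics/s11d.png

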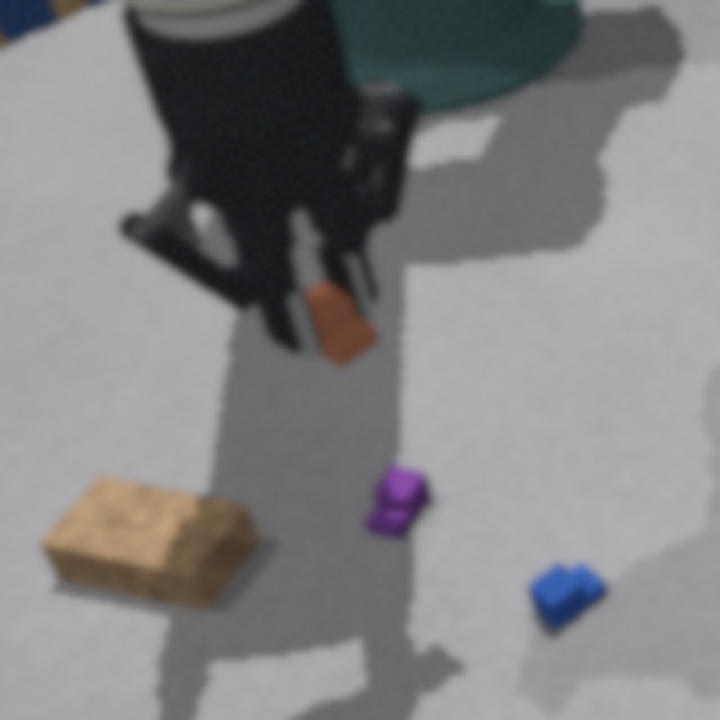

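Foot B is held (crop (340,325)). Carrying it to the bowl.

drive_tool(steps=[[[12,-35,0],0],[[12,-35,0],0],[[12,-35,0],0],[[12,-35,0],0],[[12,-35,0],0],[[12,-35,0],0],[[12,-35,0],0],[[12,-35,0],0]])

```text
time: 15.5
tool_pos: [0.5326, -0.079, 0.155]
tcp_rot: [-3.14, -0.035, 0.007]
wrist_force: [0.8, 0.2, -0.0]
width: 0.245
```

drive_tool(steps=[[[12,-35,0],0],[[12,-35,0],0],[[9,-30,0],0],[[0,0,0],0],[[0,0,0],0],[[0,0,0],0]])

```text
time: 16.0
tool_pos: [0.5635, 0.0193, 0.1557]
tcp_rot: [3.141, 0.037, -0.006]
wrist_force: [0.6, -1.0, 0.4]
width: 0.241
```

```bash
python3 - <<'E'
from h import *
go(.563,.018,.092-ZO,90)
E
```

```text
t 16.0 tcp [563.5  19.3 155.7] x [ 1.     0.023 -0.004] y [ 0.023 -1.     0.001] z [-0.004 -0.001 -1.   ] F [ 0.6 -1.   0.4] w 0.241 q [-0.01  0.08  1.88 -0.    1.18  1.54]
shift tool [-1.000e-01  1.300e+00  1.017e+02] twist 1.3344779599266872 jaw now -88.7
```

drive_tool(steps=[[[0,1,30],1.3],[[0,0,30],0],[[0,0,25],0],[[0,0,15],0],[[0,0,0],0],[[0,0,0],0]])

```text
time: 16.5
tool_pos: [0.5633, 0.0172, 0.0563]
tcp_rot: [3.141, -0.003, -0.006]
wrist_force: [-0.3, 0.9, 0.0]
width: 0.243
```

drive_tool(steps=[[[0,0,0],0],[[0,0,0],0],[[0,0,0],0],[[0,0,0],0]], jaw=0.45)

```text
time: 16.83
tool_pos: [0.5664, 0.0184, 0.0594]
tcp_rot: [3.142, -0.001, 0.004]
wrist_force: [0.2, 0.4, -0.2]
width: 0.449
```

drive_tool(steps=[[[0,0,-30],0],[[0,0,-40],0],[[0,0,-40],0],[[5,-36,-20],0],[[5,-36,0],0],[[5,-36,0],0],[[5,-36,0],0],[[5,-36,0],0]])

```text
time: 17.5
tool_pos: [0.5907, 0.2004, 0.1893]
tcp_rot: [-3.141, 0.001, -0.004]
wrist_force: [0.6, -0.4, 0.8]
width: 0.45
```

```bash
python3 - <<'E'
from h import *
st()
s=shot("scene","s12");t=shot("top","t12")
crop(t,170,120,390,290,3.6,"t12d");crop(s,260,130,450,260,4.2,"s12d")
E
```

```text
t 17.5 tcp [590.7 200.4 189.3] x [ 1.    -0.     0.002] y [-0.    -1.    -0.001] z [ 0.002  0.001 -1.   ] F [ 0.6 -0.4  0.8] w 0.45 q [ 0.29  0.17  1.73 -0.    1.24  1.86]
```

View pics/t12d.png

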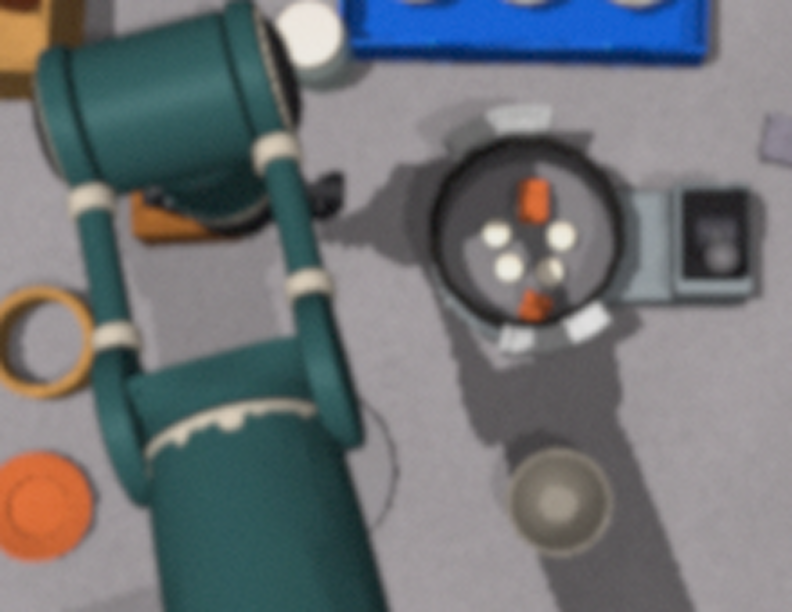

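View pics/s12d.png

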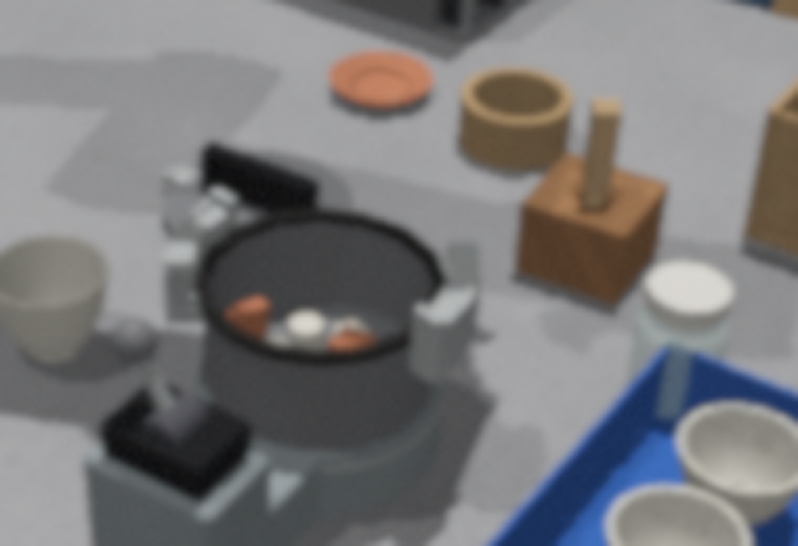

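Both feet are in the bowl: top crop (535,200) and (535,305). Now measuring the stick and stand from the clear first pictures.

```bash
python3 - <<'E'
from h import *
t=cv2.imread("pics/top0.png");s=cv2.imread("pics/scene0.png")
crop(t,195,150,245,195,14,"stt");crop(s,375,140,430,210,9,"sts")
for n,im,roi in(("top",t,(195,150,245,195)),):
    h=cv2.cvtColor(im,cv2.COLOR_BGR2HSV)
    x0,y0,x1,y1=roi
    print(h[y0+4:y1-4:2,x0+4:x1-4:2,2]); print(h[y0+4:y1-4:2,x0+4:x1-4:2,0])
E
```

```text
[[146 145 145 144 141 143 145 146 146 147 146 147 147 145 143 146 149 149
  149 149 150]
 [147 148 145 143 138 138 146 141 139 141 144 146 147 147 144 146 149 141
  147 149 151]
 [148 148 144 151 157 161 160 161 162 163 167 166 169 169 168 168 167 133
  132 145 139]
 [149 146 147 156 173 174 175 170 165 168 175 177 177 176 174 176 172 131
   92 112  97]
 [146 146 145 156 174 176 167 165 187 165 170 174 174 172 169 172 169 129
   69  84  89]
 [149 149 147 154 166 169 181 198 215 183 139 158 159 151 142 164 167 131
   70  83  91]
 [143 147 146 154 166 167 194 208 220 214 134 121 123 105 110 157 167 136
   72  84  90]
 [149 148 149 154 167 167 178 208 211 179 113  85  83  88  99 136 168 138
   71  80  92]
 [149 147 149 154 172 175 174 177 145 100  87  81  79  87 110 152 177 147
   73  83  88]
 [145 145 146 155 178 177 178 159 111  89  82  85  89 110 150 177 177 154
   74  78  90]
 [147 146 146 150 172 177 176 167 132 102  88  93 117 154 174 177 174 155
   73  78  89]
 [149 148 146 152 164 167 167 167 159 134 120 122 146 163 166 165 164 145
   71  76  92]
 [149 147 147 151 161 161 162 16
[... 1583 characters left out ...]
2   6  13  14  14  14  14  14  15  14  14  14  14  14  14  13
   12   8 168]
 [162 165 168   6  13  14  14  14  14  14  14  14  14  14  14  14  14  14
   12  14 168]
 [168 162 168   7  12  14  14  14  14  14  14  14  14  14  14  14  14  14
   15  12 173]
 [160 168 156   7  12  14  14  14  14  14  14  14  14  14  14  14  14  14
   13   6 150]
 [168 158 173   8  12  14  14  15  14  14  14  13  13  14  13  14  14  15
   14  12 170]
 [173 165 168 171  10  10  13  14  11  13  13  11  11  11  10  13  13  10
    9   3 162]
 [168 173 170 165 165   3   9   6   6   5 173   0   0   3 177 176   5   0
  176 173 165]
 [163 165 168 165 165 167 162 168 163 170 162 158 168 160 163 160 173 158
  165 168 162]]
```

View pics/stt.png

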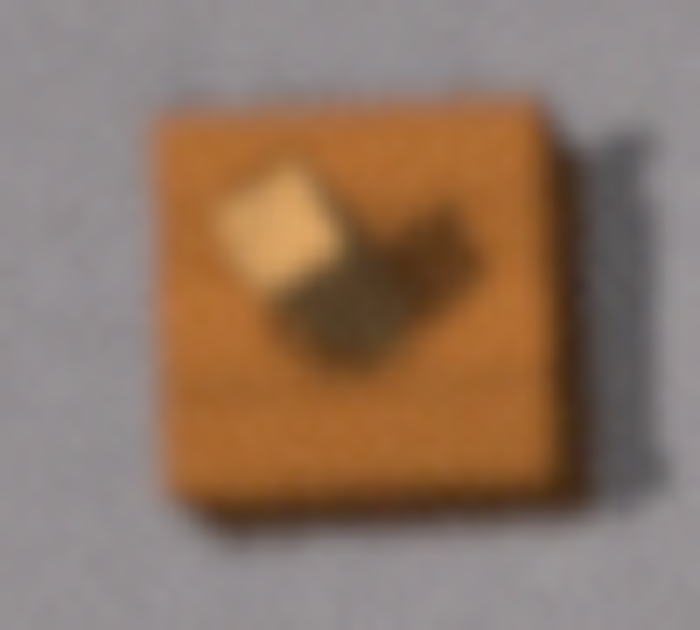

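View pics/sts.png

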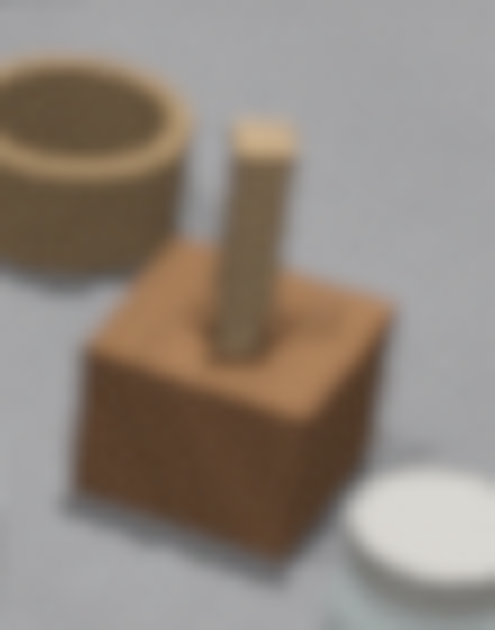

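```bash
python3 - <<'E'
from h import *
print('hole',onz("top",[220.6,171.35],.06),'sticktop',onz("top",[215.1,166.4],.133))
# scene: top face centre, stand corners
f=lambda x,y:(375+x/9,140+y/9)
print('tri stick top',tri((215.1,166.4),f(264,137)))
print('scene stand',onz("scene",[f(180,240),f(395,305),f(305,418),f(88,347)],.06).round(4), onz("scene",[f(180,240),f(395,305),f(305,418),f(88,347)],.06).mean(0))
print('edge base',onz("scene",[f(236,360)],.06))
st()
E
```

```text
hole [[0.63927877 0.29705318 0.06      ]] sticktop [[0.63944414 0.29810969 0.133     ]]
tri stick top (array([0.64226089, 0.30020731, 0.1306976 ]), np.float64(0.005533041340898239))
scene stand [[0.604  0.3348 0.06  ]
 [0.6819 0.3416 0.06  ]
 [0.6881 0.2641 0.06  ]
 [0.6114 0.2584 0.06  ]] [0.64635933 0.29971808 0.06      ]
edge base [[0.65448071 0.28057385 0.06      ]]
t 17.6 tcp [590.7 203.9 188.8] x [1.    0.005 0.002] y [ 0.005 -1.    -0.003] z [ 0.002  0.003 -1.   ] F [ 0.3 -0.4 -0.1] w 0.452 q [0.29 0.17 1.72 0.   1.24 1.86]
```

drive_tool(steps=[[[17,-31,0],0],[[17,-31,0],0],[[16,-31,0],0],[[0,0,0],-6.4],[[0,0,0],-6.4],[[0,0,0],-6.4],[[0,0,0],-6.4],[[0,0,0],-6.4]], jaw=0.6)

```text
time: 18.27
tool_pos: [0.6404, 0.291, 0.1883]
tcp_rot: [3.017, 0.874, 0.0]
wrist_force: [-0.6, 0.5, -0.3]
width: 0.597
```

drive_tool(steps=[[[0,0,0],-5.7],[[0,0,0],0],[[0,0,0],0],[[0,0,0],0]])

```text
time: 18.6
tool_pos: [0.6403, 0.2912, 0.1882]
tcp_rot: [2.975, 1.011, 0.0]
wrist_force: [-0.1, 0.3, -0.1]
width: 0.604
```

```bash
python3 - <<'E'
from h import *
go(.641,.298,.100-ZO,128)
s=shot("scene","s13");crop(s,330,70,470,220,5,"s13d")
E
```

```text
t 18.6 tcp [640.3 291.2 188.2] x [0.793 0.609 0.   ] y [ 0.609 -0.793  0.   ] z [ 0. -0. -1.] F [-0.1  0.3 -0.1] w 0.604 q [ 0.39  0.32  1.54 -0.    1.28  1.31]
shift tool [  4.6  -5.  126.2] twist -0.4724646480215142 jaw now -52.5
```

View pics/s13d.png

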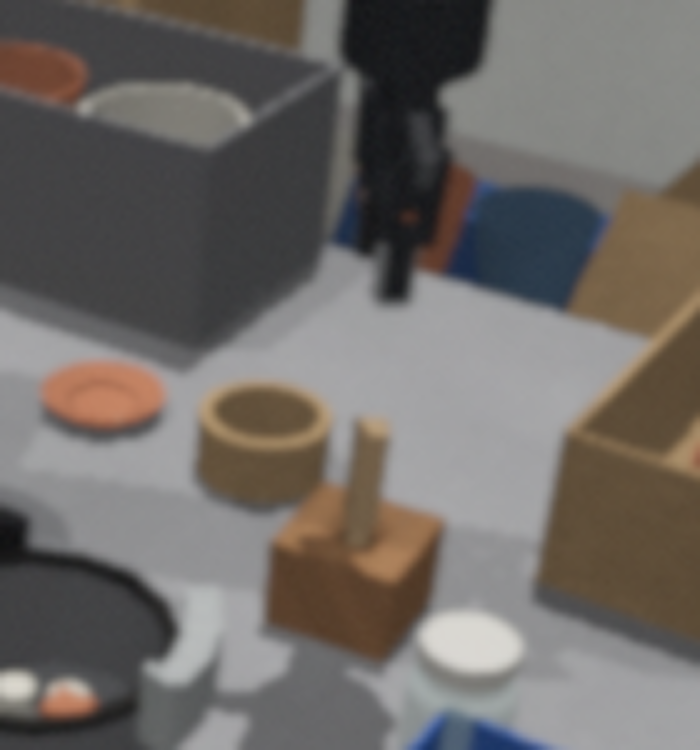

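drive_tool(steps=[[[5,-5,0],0],[[0,0,30],0],[[0,0,25],0],[[0,0,0],0],[[0,0,0],0]])

```text
time: 19.07
tool_pos: [0.6395, 0.2982, 0.1306]
tcp_rot: [2.973, 1.014, -0.008]
wrist_force: [0.4, 0.9, 0.7]
width: 0.601
```

```bash
python3 - <<'E'
from h import *
go(.641,.298,.100-ZO,128)
s=shot("scene","s14");crop(s,370,90,440,200,6,"s14d")
t=shot("top","t14");crop(t,170,120,280,220,6,"t14d")
print(proj("scene",[[.641,.298,.1715],[.641,.298,.133]]))
E
```

```text
t 19.07 tcp [639.5 298.2 130.6] x [ 0.792  0.611 -0.005] y [ 0.611 -0.792 -0.001] z [-0.004 -0.002 -1.   ] F [0.4 0.9 0.7] w 0.601 q [0.4  0.36 1.59 0.   1.19 1.31]
shift tool [ 1.4  1.2 68.6] twist -0.3362421437365697 jaw now -52.3
[[404.25464245 143.22236794]
 [402.72091664 154.9122986 ]]
```

View pics/s14d.png

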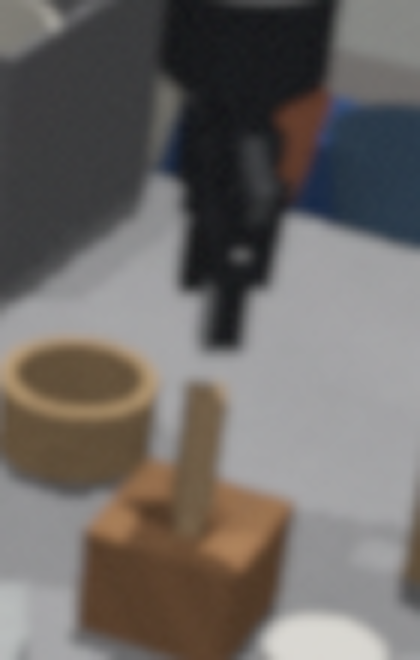

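View pics/t14d.png

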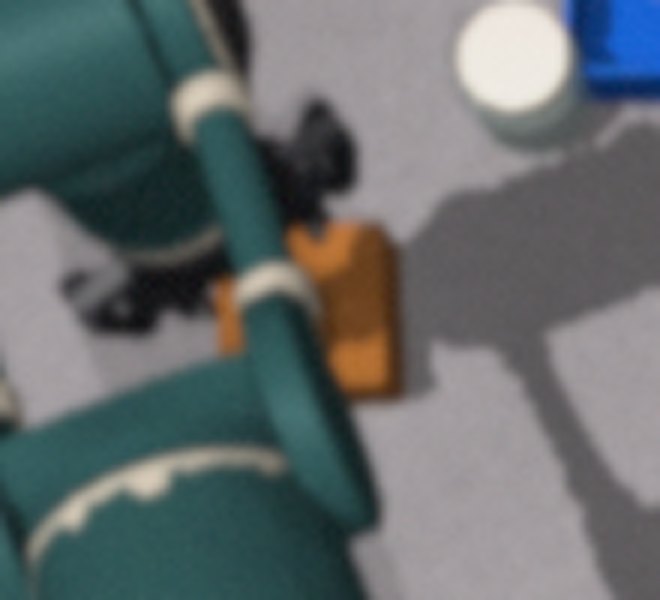

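drive_tool(steps=[[[0,0,20],0],[[0,0,20],0],[[0,0,0],0],[[0,0,0],0]])

```text
time: 19.5
tool_pos: [0.6412, 0.2986, 0.0935]
tcp_rot: [2.973, 1.014, -0.001]
wrist_force: [-0.2, 0.3, 0.5]
width: 0.603
```

drive_tool(steps=[[[0,0,15],0],[[0,0,12],0],[[0,0,0],0],[[0,0,0],0]])

```text
time: 19.83
tool_pos: [0.6402, 0.2981, 0.0645]
tcp_rot: [2.973, 1.014, -0.004]
wrist_force: [-0.4, 0.0, 0.1]
width: 0.601
```

drive_tool(steps=[[[0,0,0],0],[[0,0,0],0],[[0,0,0],0],[[0,0,0],0],[[0,0,0],0],[[0,0,0],0]], jaw=0.0, force=60)

```text
time: 20.33
tool_pos: [0.6418, 0.2988, 0.0667]
tcp_rot: [-2.973, -1.015, -0.002]
wrist_force: [-0.6, 0.6, 2.1]
width: 0.218
```

```bash
python3 - <<'E'
from h import *
st()
s=shot("scene","s15");crop(s,370,90,440,200,6,"s15d")
E
```

```text
t 20.33 tcp [641.8 298.8  66.7] x [0.791 0.611 0.002] y [ 0.611 -0.791  0.   ] z [ 0.001  0.001 -1.   ] F [-0.6  0.6  2.1] w 0.218 q [ 0.4   0.42  1.64 -0.    1.08  1.31]
```

View pics/s15d.png

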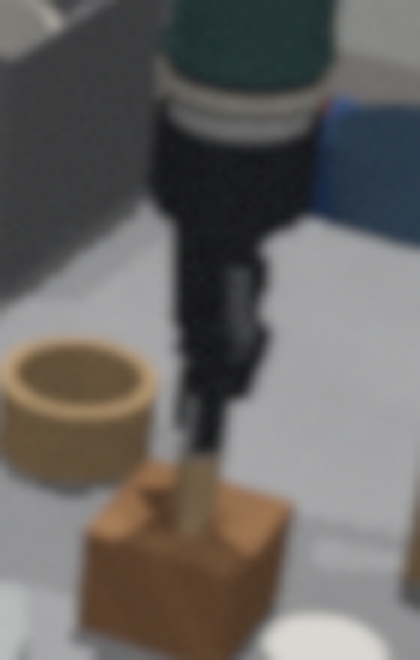

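The stick is gripped (width 0.218, about 19 mm on the 20 mm grip). Lifting it.

drive_tool(steps=[[[0,0,-15],0],[[0,0,-25],0],[[0,0,-35],0],[[0,0,-40],0],[[0,0,-30],0],[[0,0,-25],0],[[0,0,0],0],[[0,0,0],0]])

```text
time: 21.05
tool_pos: [0.6424, 0.2991, 0.2395]
tcp_rot: [-2.973, -1.015, -0.008]
wrist_force: [0.3, -0.1, -1.4]
width: 0.218
```

drive_tool(steps=[[[0,0,0],6.3],[[0,0,0],6.3],[[0,0,0],6.3],[[0,0,0],6.3],[[0,0,0],6.3],[[0,0,0],6.3],[[0,0,0],0],[[0,0,0],0]])

```text
time: 21.72
tool_pos: [0.64, 0.298, 0.2335]
tcp_rot: [3.14, 0.001, -0.006]
wrist_force: [-0.5, -0.4, 0.3]
width: 0.226
```

```bash
python3 - <<'E'
from h import *
go(.597,.066,.225,90)
s=shot("scene","s16");crop(s,350,50,460,200,4,"s16d")
E
```

```text
t 21.72 tcp [640.  298.  233.5] x [ 1.     0.001 -0.004] y [ 0.001 -1.     0.002] z [-0.004 -0.002 -1.   ] F [-0.5 -0.4  0.3] w 0.226 q [ 0.4   0.31  1.48 -0.    1.36  1.97]
shift tool [-43.2 232.    9. ] twist 0.05203539545465219 jaw now -89.9
```

View pics/s16d.png

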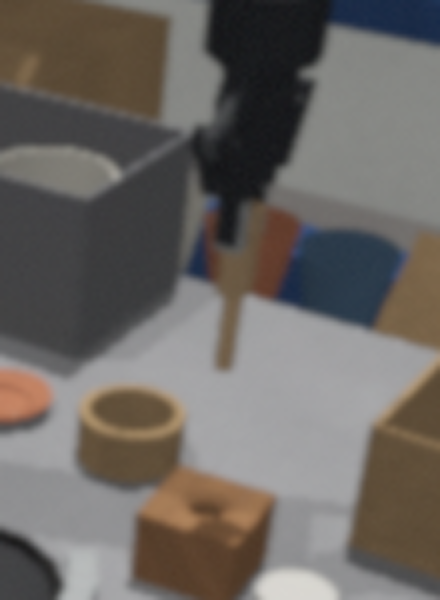

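drive_tool(steps=[[[-6,29,0],0],[[-6,29,0],0],[[-6,29,0],0],[[-5,29,0],0],[[-5,29,0],0],[[-5,29,0],0],[[-5,29,0],0],[[-5,29,0],0]])

```text
time: 22.43
tool_pos: [0.5968, 0.0653, 0.2354]
tcp_rot: [3.142, 0.001, -0.001]
wrist_force: [0.5, -0.1, -0.3]
width: 0.223
```

drive_tool(steps=[[[0,0,0],0],[[0,0,0],0],[[0,0,0],0]])

```text
time: 22.68
tool_pos: [0.5976, 0.0668, 0.2356]
tcp_rot: [-3.141, 0.002, 0.0]
wrist_force: [0.7, -0.2, -1.7]
width: 0.227
```

```bash
python3 - <<'E'
from h import *
go(.597,.066,.122,90)
s=shot("scene","s17");crop(s,260,90,420,260,4,"s17d")
t=shot("top","t17");crop(t,270,130,400,240,5.5,"t17d")
E
```

```text
t 22.68 tcp [597.6  66.8 235.6] x [ 1.    -0.002 -0.   ] y [-0.002 -1.    -0.001] z [-0.     0.001 -1.   ] F [ 0.7 -0.2 -1.7] w 0.227 q [0.07 0.1  1.72 0.   1.32 1.64]
shift tool [ -0.6   0.9 113.6] twist -0.08633299079315293 jaw now -90.1
```

View pics/s17d.png

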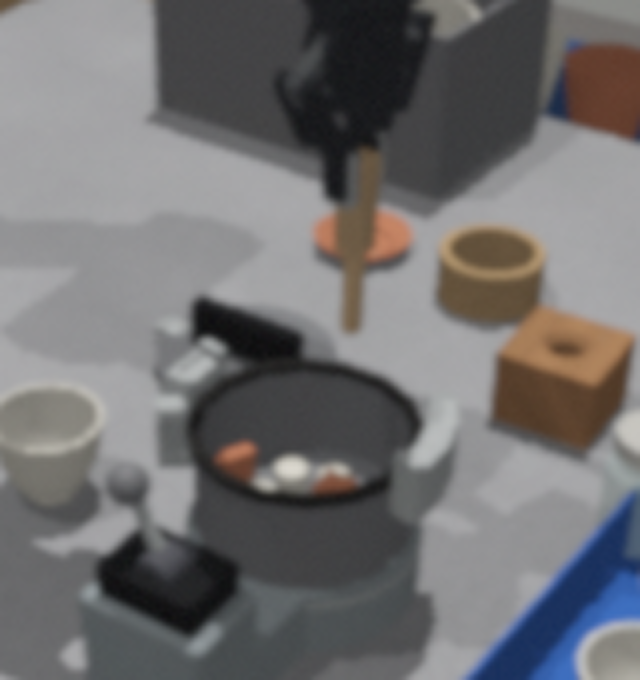

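View pics/t17d.png

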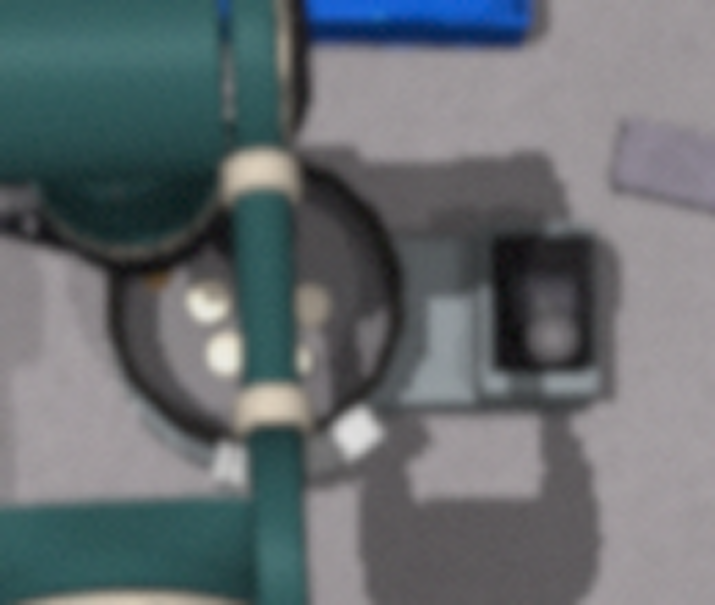

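drive_tool(steps=[[[0,0,30],0],[[0,0,30],0],[[0,0,20],0],[[0,0,12],0],[[0,0,10],0],[[0,0,0],0],[[0,0,0],0]])

```text
time: 23.37
tool_pos: [0.5981, 0.0671, 0.1342]
tcp_rot: [-3.142, 0.002, -0.0]
wrist_force: [0.2, 0.5, 0.2]
width: 0.226
```

drive_tool(steps=[[[0,0,6],0],[[0,0,4],0],[[0,0,0],0],[[0,0,0],0]])

```text
time: 23.7
tool_pos: [0.5978, 0.0666, 0.1242]
tcp_rot: [-3.142, 0.003, -0.001]
wrist_force: [1.3, -0.7, -1.1]
width: 0.221
```

```bash
python3 - <<'E'
from h import *
go(.597,.064,.122,90)
s=shot("scene","s18");crop(s,260,90,420,260,4,"s18d")
# circle plan, tool axes: dx=world dx, dy=-world dy ; start angle 90deg, anticlockwise, 32 rows/turn
for r in(.046,.040):
    a=np.radians(90+np.arange(0,33)*11.25);P=np.c_[r*np.cos(a),r*np.sin(a)]*1000;d=np.diff(P,axis=0);print([[round(x,1),round(-y,1)] for x,y in d])
E
```

```text
t 23.7 tcp [597.8  66.6 124.2] x [ 1.    -0.002  0.   ] y [-0.002 -1.    -0.   ] z [ 0.  0. -1.] F [ 1.3 -0.7 -1.1] w 0.221 q [ 0.07  0.18  1.84 -0.    1.12  1.64]
shift tool [-0.8  2.6  2.2] twist -0.12213916863760232 jaw now -90.1
[[np.float64(-9.0), np.float64(0.9)], [np.float64(-8.6), np.float64(2.6)], [np.float64(-8.0), np.float64(4.3)], [np.float64(-7.0), np.float64(5.7)], [np.float64(-5.7), np.float64(7.0)], [np.float64(-4.3), np.float64(8.0)], [np.float64(-2.6), np.float64(8.6)], [np.float64(-0.9), np.float64(9.0)], [np.float64(0.9), np.float64(9.0)], [np.float64(2.6), np.float64(8.6)], [np.float64(4.3), np.float64(8.0)], [np.float64(5.7), np.float64(7.0)], [np.float64(7.0), np.float64(5.7)], [np.float64(8.0), np.float64(4.3)], [np.float64(8.6), np.float64(2.6)], [np.float64(9.0), np.float64(0.9)], [np.float64(9.0), np.float64(-0.9)], [np.float64(8.6), np.float64(-2.6)], [np.float64(8.0), np.float64(-4.3)], [np.float64(7.0), np.float64(-5.7)], [np.float64(5.7), np.float64(-7.0)], [np.float64(4.3), np.float64(-8.0)], [np.float64(2.6), np.float64(-8.6)], [np.float64(0.9), np.fl
[... 802 characters left out ...]
at64(6.9), np.float64(3.7)], [np.float64(7.5), np.float64(2.3)], [np.float64(7.8), np.float64(0.8)], [np.float64(7.8), np.float64(-0.8)], [np.float64(7.5), np.float64(-2.3)], [np.float64(6.9), np.float64(-3.7)], [np.float64(6.1), np.float64(-5.0)], [np.float64(5.0), np.float64(-6.1)], [np.float64(3.7), np.float64(-6.9)], [np.float64(2.3), np.float64(-7.5)], [np.float64(0.8), np.float64(-7.8)], [np.float64(-0.8), np.float64(-7.8)], [np.float64(-2.3), np.float64(-7.5)], [np.float64(-3.7), np.float64(-6.9)], [np.float64(-5.0), np.float64(-6.1)], [np.float64(-6.1), np.float64(-5.0)], [np.float64(-6.9), np.float64(-3.7)], [np.float64(-7.5), np.float64(-2.3)], [np.float64(-7.8), np.float64(-0.8)]]
```

View pics/s18d.png

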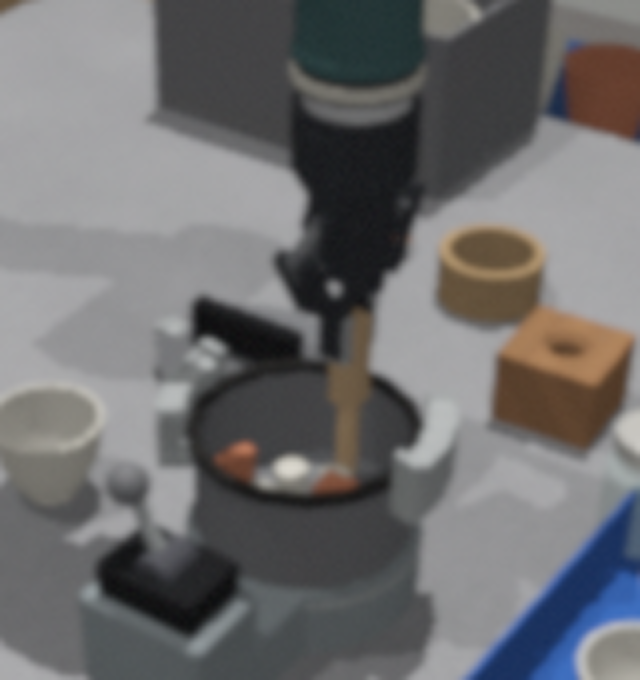

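Circling anticlockwise: radius about 46 mm around (597,18), tip about 6 mm above the floor.

drive_tool(steps=[[[-9,3,2],0],[[-8.6,3,0],0],[[-8,4.3,0],0],[[-7,5.7,0],0],[[-5.7,7,0],0],[[-4.3,8,0],0],[[-2.6,8.6,0],0],[[-0.9,9,0],0]])

```text
time: 24.42
tool_pos: [0.5525, 0.0178, 0.1225]
tcp_rot: [-3.14, 0.004, -0.006]
wrist_force: [5.9, 3.9, -1.4]
width: 0.224
```

```bash
python3 - <<'E'
from h import *
go(.551,.018,.122,90)
E
```

```text
t 24.42 tcp [552.5  17.8 122.5] x [ 1.    -0.003  0.004] y [-0.003 -1.    -0.001] z [ 0.004  0.001 -1.   ] F [ 5.9  3.9 -1.4] w 0.224 q [-0.01  0.09  1.95  0.    1.11  1.56]
shift tool [-1.5 -0.2  0.5] twist -0.15350822829771005 jaw now -90.2
```

drive_tool(steps=[[[0.9,9,0],0],[[2.6,8.6,0],0],[[4.3,8,0],0],[[5.7,7,0],0],[[7,5.7,0],0],[[8,4.3,0],0],[[8.6,2.6,0],0],[[9,0.9,0],0]])

```text
time: 25.08
tool_pos: [0.5978, -0.0288, 0.1214]
tcp_rot: [3.141, -0.004, -0.002]
wrist_force: [-0.3, -0.2, -0.4]
width: 0.223
```

drive_tool(steps=[[[9,-0.9,0],0],[[8.6,-2.6,0],0],[[8,-4.3,0],0],[[7,-5.7,0],0],[[5.7,-7,0],0],[[4.3,-8,0],0],[[2.6,-8.6,0],0],[[0.9,-9,0],0]])

```text
time: 25.75
tool_pos: [0.6442, 0.0192, 0.1219]
tcp_rot: [-3.141, 0.003, -0.001]
wrist_force: [1.0, 0.5, -1.2]
width: 0.222
```

```bash
python3 - <<'E'
from h import *
go(.643,.018,.122,90)
s=shot("scene","s19");crop(s,260,90,420,260,4,"s19d")
E
```

```text
t 25.75 tcp [644.2  19.2 121.9] x [ 1.    -0.002  0.001] y [-0.002 -1.    -0.   ] z [ 0.001  0.    -1.   ] F [ 1.   0.5 -1.2] w 0.222 q [-0.01  0.26  1.75  0.    1.14  1.56]
shift tool [-1.2  1.2 -0.1] twist -0.09767947702732727 jaw now -90.1
```

View pics/s19d.png

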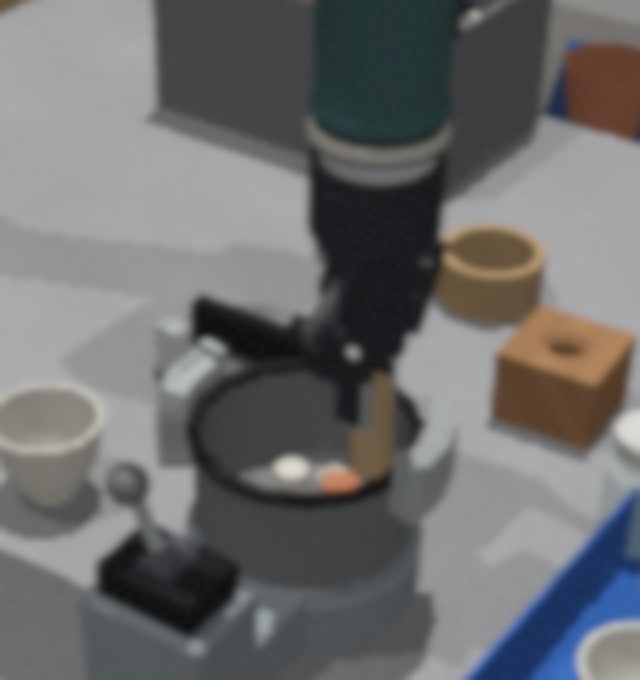

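drive_tool(steps=[[[-1.5,-9,0],0],[[-3,-8.6,0],0],[[-4.5,-8,0],0],[[-5.7,-7,0],0],[[-7,-5.5,0],0],[[-8,-4,0],0],[[-8.6,-2.3,0],0],[[-9,-0.6,0],0]])

```text
time: 26.47
tool_pos: [0.5952, 0.0628, 0.1219]
tcp_rot: [3.141, -0.003, -0.001]
wrist_force: [1.5, -2.4, -0.7]
width: 0.222
```

drive_tool(steps=[[[-9,0.9,0],0],[[-8.6,2.6,0],0],[[-8,4.3,0],0],[[-7,5.7,0],0],[[-5.7,7,0],0],[[-4.3,8,0],0],[[-2.6,8.6,0],0],[[-0.9,9,0],0]])

```text
time: 27.13
tool_pos: [0.5499, 0.0161, 0.1219]
tcp_rot: [-3.142, 0.004, -0.0]
wrist_force: [-0.0, -0.1, -0.3]
width: 0.224
```

drive_tool(steps=[[[0.9,9,0],0],[[2.6,8.6,0],0],[[4.3,8,0],0],[[5.7,7,0],0],[[7,5.7,0],0],[[8,4.3,0],0],[[8.6,2.6,0],0],[[9,0.9,0],0]])

```text
time: 27.8
tool_pos: [0.5967, -0.0302, 0.1215]
tcp_rot: [3.141, -0.004, -0.002]
wrist_force: [-0.6, -0.2, -0.9]
width: 0.219
```

```bash
python3 - <<'E'
from h import *
go(.597,-.028,.122,90)
s=shot("scene","s20");crop(s,260,90,420,260,4,"s20d")
E
```

```text
t 27.8 tcp [596.7 -30.2 121.5] x [ 1.    -0.003 -0.001] y [-0.003 -1.     0.   ] z [-0.001 -0.    -1.   ] F [-0.6 -0.2 -0.9] w 0.219 q [-0.09  0.17  1.85 -0.    1.12  1.48]
shift tool [ 0.3 -2.2 -0.5] twist -0.16265741151244129 jaw now -90.2
```

View pics/s20d.png

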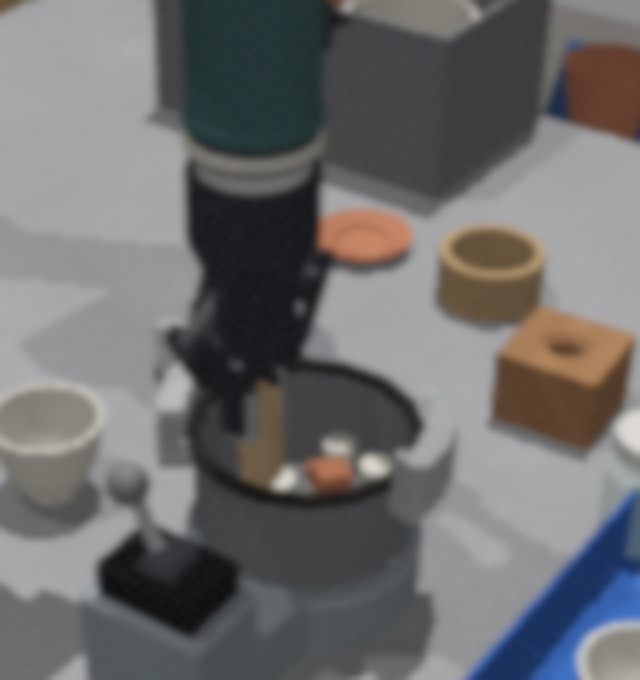

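drive_tool(steps=[[[9,-1.5,0],0],[[8.6,-3,0],0],[[8,-4.8,0],0],[[7,-6,0],0],[[5.7,-7.2,0],0],[[4.3,-8,0],0],[[2.6,-8.6,0],0],[[0.9,-9,0],0]])

```text
time: 28.52
tool_pos: [0.6428, 0.02, 0.1218]
tcp_rot: [-3.141, 0.003, 0.0]
wrist_force: [0.7, 0.4, -0.7]
width: 0.224
```

drive_tool(steps=[[[-1,-9,0],0],[[-2.8,-8.6,0],0],[[-4.3,-8,0],0],[[-5.7,-7,0],0],[[-7,-5.7,0],0],[[-8,-4.3,0],0],[[-8.6,-2.6,0],0],[[-9,-0.9,0],0]])

```text
time: 29.18
tool_pos: [0.5962, 0.0622, 0.1222]
tcp_rot: [3.135, -0.001, 0.004]
wrist_force: [1.3, -10.9, -1.2]
width: 0.219
```

drive_tool(steps=[[[-9,0.9,0],0],[[-8.6,2.6,0],0],[[-8,4.3,0],0],[[-7,5.7,0],0],[[-5.7,7,0],0],[[-4.3,8,0],0],[[-2.6,8.6,0],0],[[-0.9,9,0],0]])

```text
time: 29.85
tool_pos: [0.5493, 0.0183, 0.1218]
tcp_rot: [-3.141, 0.003, 0.001]
wrist_force: [-0.6, 0.1, -1.1]
width: 0.219
```

drive_tool(steps=[[[0.9,9,0],0],[[2.6,8.6,0],0],[[4.3,8,0],0],[[5.7,7,0],0],[[7,5.7,0],0],[[8,4.3,0],0],[[8.6,2.6,0],0],[[9,0.9,0],0]])

```text
time: 30.52
tool_pos: [0.5975, -0.0278, 0.1222]
tcp_rot: [3.141, -0.003, 0.002]
wrist_force: [-0.9, 0.1, -1.1]
width: 0.222
```

```bash
python3 - <<'E'
from h import *
go(.597,-.028,.122,90)
s=shot("scene","s21");crop(s,260,90,420,260,4,"s21d")
E
```

```text
t 30.52 tcp [597.5 -27.8 122.2] x [ 1.    -0.002  0.001] y [-0.002 -1.     0.   ] z [ 0.001 -0.    -1.   ] F [-0.9  0.1 -1.1] w 0.222 q [-0.09  0.17  1.85 -0.    1.12  1.48]
shift tool [-0.5  0.2  0.2] twist -0.12096435406732553 jaw now -90.1
```

View pics/s21d.png

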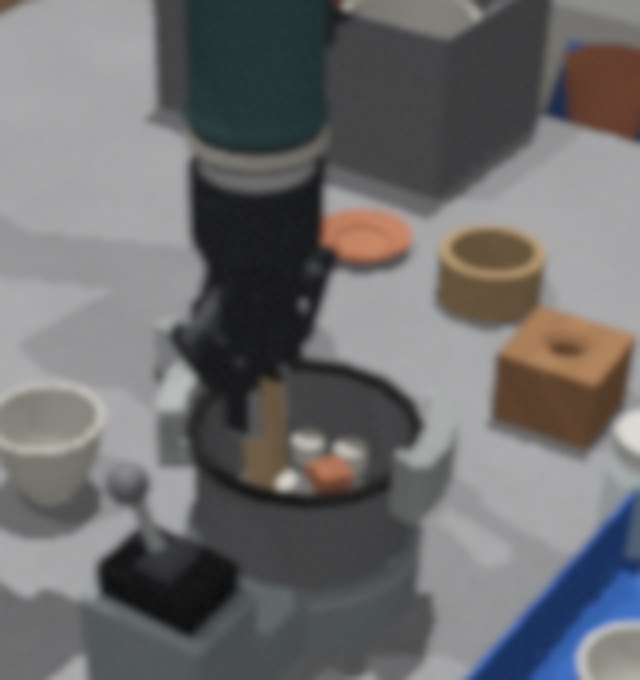

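drive_tool(steps=[[[9,-6,0],0],[[8.4,-9.5,0],0],[[7.3,-5.6,0],0],[[5.6,-7.3,0],0],[[3.5,-8.4,0],0],[[1.2,-9.1,0],0],[[-1.2,-9.1,0],0],[[-3.5,-8.4,0],0]])

```text
time: 31.23
tool_pos: [0.6263, 0.0375, 0.1218]
tcp_rot: [-3.141, 0.003, 0.0]
wrist_force: [0.9, 1.1, -1.3]
width: 0.22
```

drive_tool(steps=[[[-5.6,-7.3,0],0],[[-7.3,-5.6,0],0],[[-8.4,-3.5,0],0],[[-9.1,-1.2,0],0],[[-9.1,1.2,0],0],[[-8.4,3.5,0],0],[[-7.3,5.6,0],0],[[-5.6,7.3,0],0]])

```text
time: 31.9
tool_pos: [0.5644, 0.0357, 0.1219]
tcp_rot: [3.142, -0.003, -0.0]
wrist_force: [-0.2, -0.1, -0.8]
width: 0.222
```

drive_tool(steps=[[[-3.5,8.4,0],0],[[-1.2,9.1,0],0],[[1.2,9.1,0],0],[[3.5,8.4,0],0],[[5.6,7.3,0],0],[[7.3,5.6,0],0],[[8.4,3.5,0],0],[[9.1,1.2,0],0]])

```text
time: 32.57
tool_pos: [0.5969, -0.0175, 0.1218]
tcp_rot: [3.141, -0.004, 0.001]
wrist_force: [0.5, 0.2, -0.4]
width: 0.219
```

drive_tool(steps=[[[0,0,0],0],[[0,0,-20],0],[[0,0,-30],0],[[0,0,-35],0],[[0,0,-30],0],[[0,0,0],0],[[0,0,0],0]])

```text
time: 33.15
tool_pos: [0.598, -0.0171, 0.24]
tcp_rot: [3.141, -0.004, 0.009]
wrist_force: [-0.3, -0.7, -1.7]
width: 0.222
```

```bash
python3 - <<'E'
from h import *
go(.641,.298,.23,90)
s=shot("scene","s22");crop(s,260,90,420,260,4,"s22d")
t=shot("top","t22");crop(t,270,130,400,240,5.5,"t22d")
E
```

```text
t 33.15 tcp [598.  -17.1 240. ] x [ 1.    -0.002  0.006] y [-0.002 -1.     0.001] z [ 0.006 -0.001 -1.   ] F [-0.3 -0.7 -1.7] w 0.222 q [-0.07  0.09  1.72 -0.    1.32  1.5 ]
shift tool [  42.2 -315.2   10. ] twist -0.14002071932719673 jaw now -90.1
```

View pics/s22d.png

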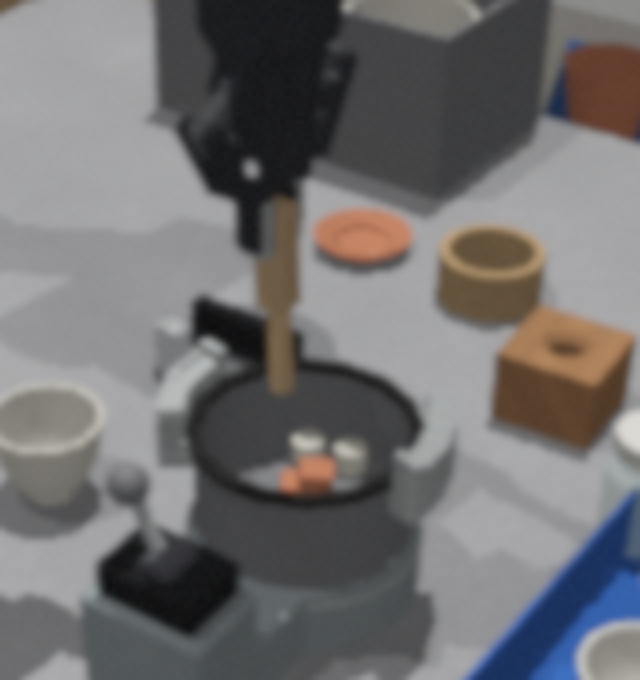

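View pics/t22d.png

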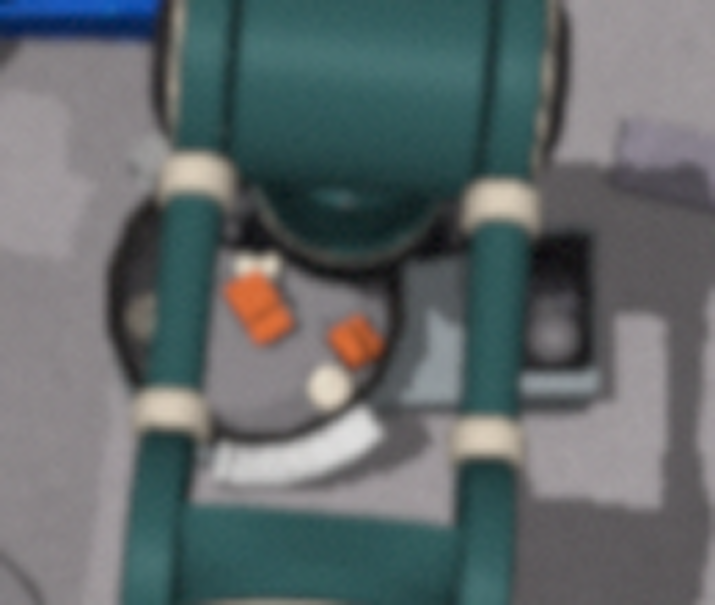

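Mixed, with 3.5 turns done. Both feet and the cylinders are still in the bowl (top crop, feet at (258,308) and (357,342)). Taking the stick back to the stand.

drive_tool(steps=[[[4,-32,0],0],[[4,-32,0],0],[[4,-32,0],0],[[4,-32,0],0],[[4,-32,0],0],[[4,-32,0],0],[[4,-32,0],0],[[4,-32,0],0]])

```text
time: 33.92
tool_pos: [0.6271, 0.2404, 0.2337]
tcp_rot: [3.14, -0.003, -0.007]
wrist_force: [0.6, -0.7, -1.7]
width: 0.224
```

drive_tool(steps=[[[5,-30,0],0],[[5,-28,0],0],[[0,0,0],0],[[0,0,0],0],[[0,0,0],0]])

```text
time: 34.33
tool_pos: [0.6375, 0.2967, 0.2343]
tcp_rot: [3.139, -0.003, -0.006]
wrist_force: [-0.0, -0.2, -0.6]
width: 0.223
```

```bash
python3 - <<'E'
from h import *
go(.641,.298,.066,90)
print(proj("scene",[.598,-.017,.1845]))
s=shot("scene","s23");crop(s,340,50,460,200,5,"s23d")
E
```

```text
t 34.33 tcp [637.5 296.7 234.3] x [ 1.    -0.002 -0.004] y [-0.002 -1.     0.002] z [-0.004 -0.002 -1.   ] F [-0.  -0.2 -0.6] w 0.223 q [ 0.4   0.3   1.48 -0.    1.36  1.97]
shift tool [  4.1  -1.7 168.3] twist -0.09343742863472926 jaw now -90.1
[[326.58827423 185.47401411]]
```

View pics/s23d.png

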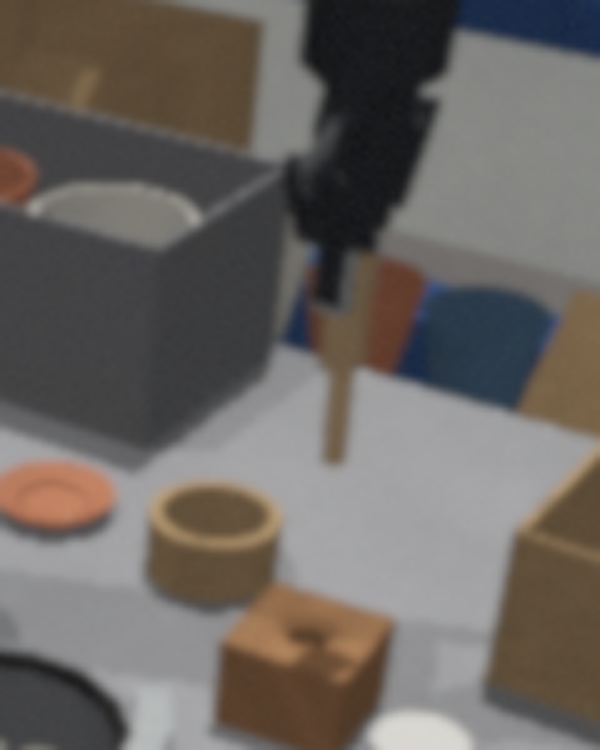

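drive_tool(steps=[[[4,-2,0],0],[[0,0,30],0],[[0,0,30],0],[[0,0,25],0],[[0,0,10],0],[[0,0,0],0],[[0,0,0],0],[[0,0,0],0]])

```text
time: 35.05
tool_pos: [0.6442, 0.2997, 0.1444]
tcp_rot: [-3.14, 0.004, -0.005]
wrist_force: [0.1, 0.6, -1.2]
width: 0.221
```

```bash
python3 - <<'E'
from h import *
go(.641,.298,.066,90)
s=shot("scene","s24");crop(s,370,90,440,200,6,"s24d")
E
```

```text
t 35.05 tcp [644.2 299.7 144.4] x [ 1.    -0.003  0.003] y [-0.003 -1.    -0.001] z [ 0.003  0.001 -1.   ] F [ 0.1  0.6 -1.2] w 0.221 q [ 0.4   0.36  1.57 -0.    1.21  1.97]
shift tool [-3.5  1.9 78.3] twist -0.15102770795283504 jaw now -90.2
```

View pics/s24d.png

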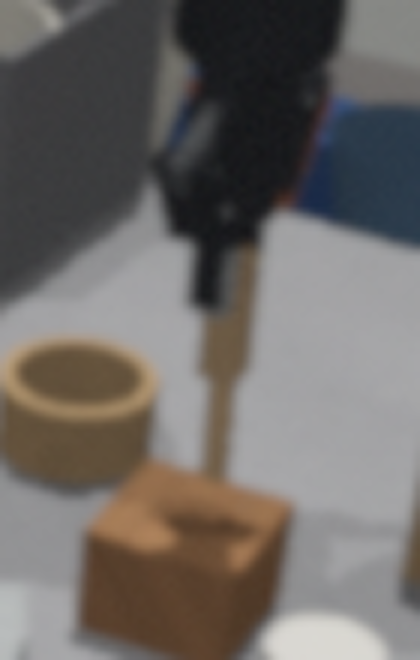

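drive_tool(steps=[[[-3,1.5,10],0],[[0,0,12],0],[[0,0,10],0],[[0,0,0],0],[[0,0,0],0]])

```text
time: 35.52
tool_pos: [0.6382, 0.2975, 0.1077]
tcp_rot: [3.14, -0.003, -0.005]
wrist_force: [0.6, 0.1, -0.3]
width: 0.224
```

drive_tool(steps=[[[0,0,10],0],[[0,0,12],0],[[0,0,10],0],[[0,0,0],0],[[0,0,0],0]])

```text
time: 35.93
tool_pos: [0.6387, 0.2974, 0.0758]
tcp_rot: [3.14, -0.003, -0.004]
wrist_force: [0.7, 0.5, -0.1]
width: 0.219
```

Inserted freely. Down the last few mm.

drive_tool(steps=[[[1,0,5],0],[[0,0,3],0],[[0,0,0],0],[[0,0,0],0]])

```text
time: 36.27
tool_pos: [0.6401, 0.2982, 0.0694]
tcp_rot: [-3.141, 0.003, 0.001]
wrist_force: [-2.7, 1.3, -1.8]
width: 0.216
```

drive_tool(steps=[[[0,0,0],0],[[0,0,0],0],[[0,0,0],0],[[0,0,0],0],[[0,0,0],0]], jaw=0.6)

```text
time: 36.68
tool_pos: [0.6412, 0.298, 0.0704]
tcp_rot: [-3.141, 0.003, -0.002]
wrist_force: [0.0, 0.2, 0.0]
width: 0.598
```

drive_tool(steps=[[[0,0,-20],0],[[0,0,-30],0],[[0,0,-40],0],[[0,0,-30],0],[[0,0,0],0],[[0,0,0],0]])

```text
time: 37.18
tool_pos: [0.6429, 0.2989, 0.1942]
tcp_rot: [-3.139, 0.003, -0.011]
wrist_force: [0.4, -0.3, -0.6]
width: 0.605
```

drive_tool(steps=[[[30,0,0],0],[[35,5,0],0],[[35,5,0],0],[[35,5,0],0],[[0,0,0],0]])

```text
time: 37.6
tool_pos: [0.7796, 0.2797, 0.1837]
tcp_rot: [3.139, -0.008, -0.004]
wrist_force: [-1.7, -0.0, -0.0]
width: 0.603
```

```bash
python3 - <<'E'
from h import *
st()
s=shot("scene","s25");crop(s,260,70,460,260,4,"s25d")
t=shot("top","t25");crop(t,170,110,400,290,3.4,"t25d")
E
```

```text
t 37.6 tcp [779.6 279.7 183.7] x [ 1.    -0.005 -0.002] y [-0.005 -1.     0.003] z [-0.002 -0.003 -1.   ] F [-1.7 -0.  -0. ] w 0.603 q [ 0.32  0.57  1.21 -0.    1.37  1.89]
```

View pics/s25d.png

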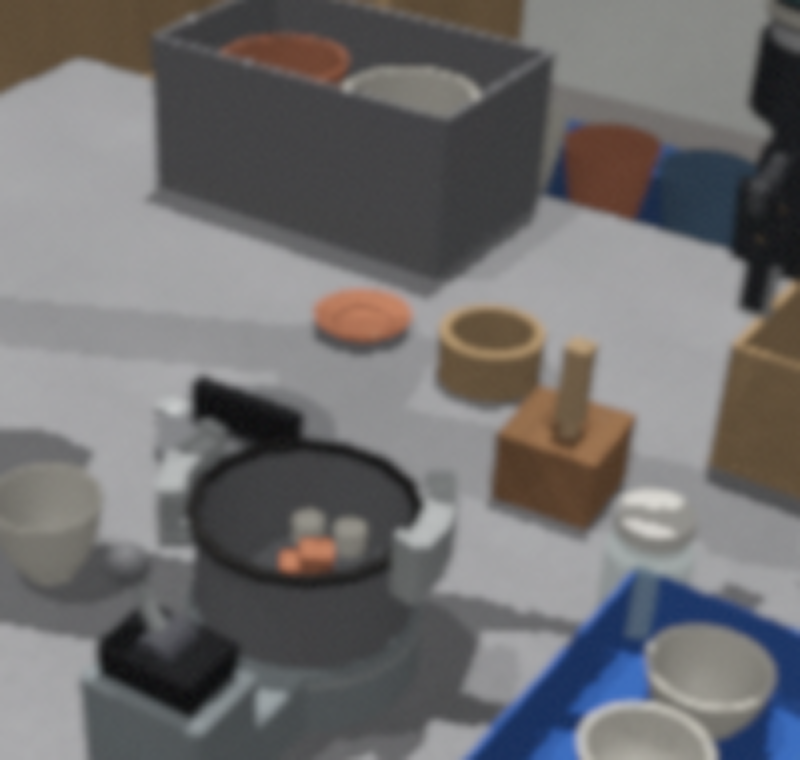

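View pics/t25d.png

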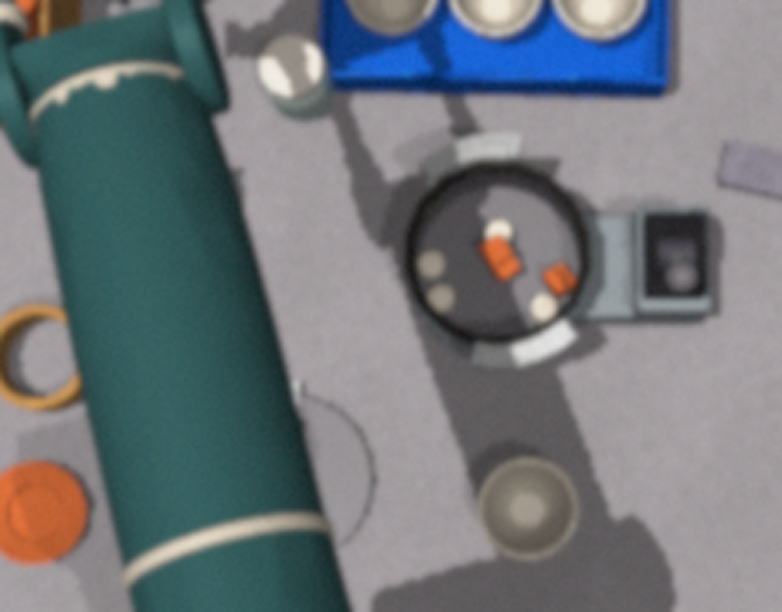

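The stick stands upright in the stand, and the feet and cylinders are in the bowl. Next I'll measure the lid from an unblocked earlier picture, then check the scene view to confirm it hasn't moved.

```bash
python3 - <<'E'
from h import *
t=cv2.imread("pics/t10.png");crop(t,225,210,300,290,9,"lidt")
s0=cv2.imread("pics/scene0.png");s=cv2.imread("pics/s25.png")
d=cv2.absdiff(s0,s)[150:215,295:345].max(2);print((d>40).sum());crop(s,290,150,350,210,10,"lids")
E
```

```text
315
```

View pics/lidt.png

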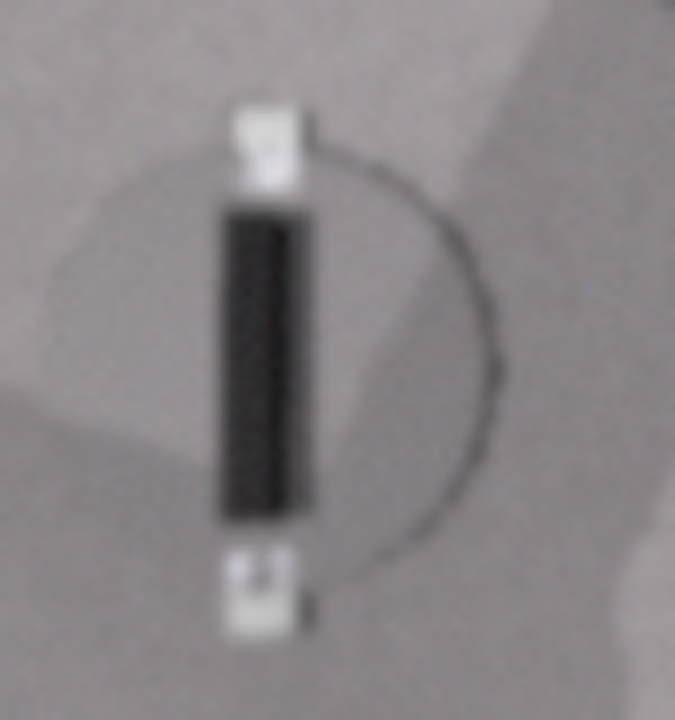

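View pics/lids.png

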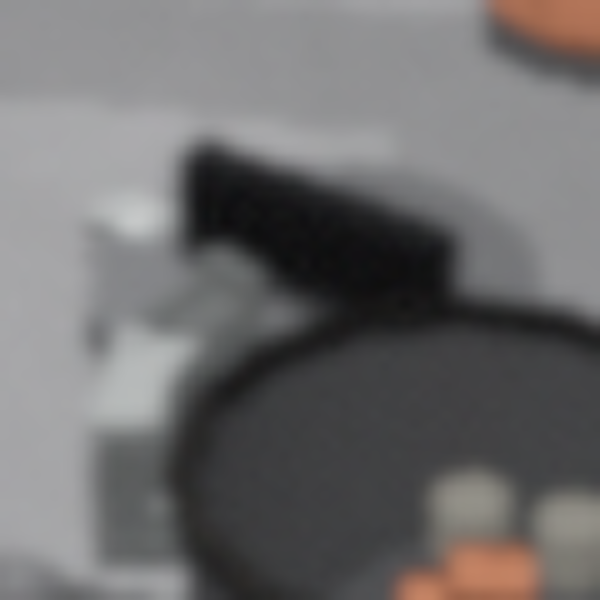

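```bash
python3 - <<'E'
from h import *
f=lambda x,y:(225+x/9,210+y/9)
e=onz("top",[f(267,105),f(262,637)],.015);print('ears mid',e.mean(0),'yaw',np.degrees(np.arctan2(*(e[0]-e[1])[[1,0]])),'span',np.linalg.norm(e[0]-e[1]))
h=onz("top",[f(256,212),f(256,520),f(256,366)],.05);print(h, np.linalg.norm(h[0]-h[1]))
c=onz("top",[f(45,345),f(497,370)],.011);print('disc y',c)
g=lambda x,y:(290+x/10,150+y/10)
# handle top edges in scene: far-left top corner & right top end
q=onz("scene",[g(205,140),g(455,235)],.05);print('scene handle',q,q.mean(0))
E
```

```text
ears mid [0.41344524 0.19751137 0.015     ] yaw 1.4491745496875998 span 0.17217706813048664
[[0.46232262 0.19746645 0.05      ]
 [0.36497625 0.19406583 0.05      ]
 [0.41346725 0.19575978 0.05      ]] 0.09740575139585343
disc y [[0.42002475 0.26970169 0.011     ]
 [0.41481228 0.12239599 0.011     ]]
scene handle [[0.37264226 0.20370908 0.05      ]
 [0.46868875 0.20606803 0.05      ]] [0.4206655  0.20488855 0.05      ]
```

drive_tool(steps=[[[-36,8,0],0],[[-36,8,0],0],[[-36,8,0],0],[[-36,8,0],0],[[-36,8,0],0],[[-36,8,0],0],[[-36,8,0],0],[[-36,8,0],0]])

```text
time: 38.37
tool_pos: [0.4835, 0.2189, 0.189]
tcp_rot: [3.141, -0.002, -0.002]
wrist_force: [-0.3, 0.5, -0.5]
width: 0.598
```

drive_tool(steps=[[[-36,8,0],0],[[-36,8,0],0],[[-5,0,30],0],[[0,0,40],0],[[0,0,20],0],[[0,0,0],0],[[0,0,0],0]])

```text
time: 38.95
tool_pos: [0.4077, 0.2029, 0.0987]
tcp_rot: [3.14, -0.002, -0.005]
wrist_force: [-0.5, -0.3, 0.8]
width: 0.604
```

```bash
python3 - <<'E'
from h import *
go(.415,.198,.022-ZO,91.5)
s=shot("scene","s26");crop(s,250,70,390,210,5,"s26d")
t=shot("top","t26");crop(t,200,190,320,300,6,"t26d")
E
```

```text
t 38.95 tcp [407.7 202.9  98.7] x [ 1.    -0.001 -0.003] y [-0.001 -1.     0.001] z [-0.003 -0.001 -1.   ] F [-0.5 -0.3  0.8] w 0.604 q [ 0.41 -0.07  2.15  0.    1.06  1.98]
shift tool [  7.7   4.8 114.6] twist -1.5727271907296085 jaw now -90.1
```

View pics/s26d.png

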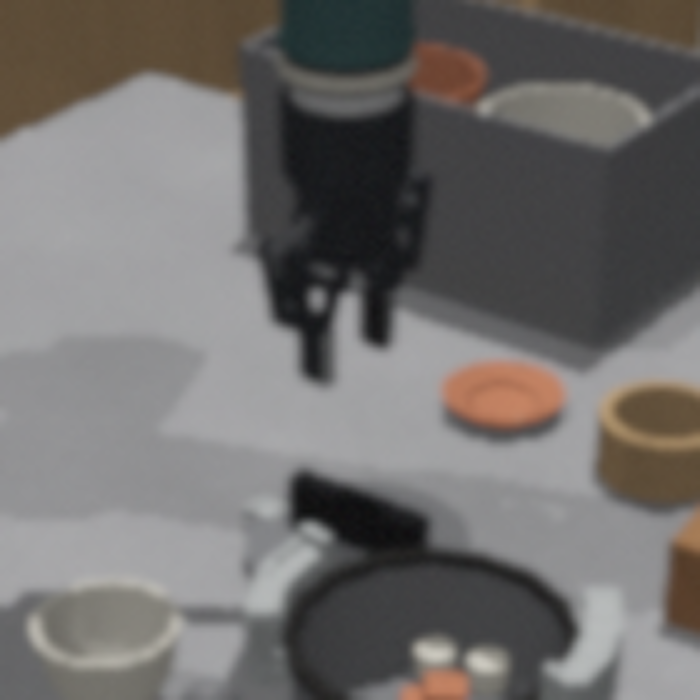

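View pics/t26d.png

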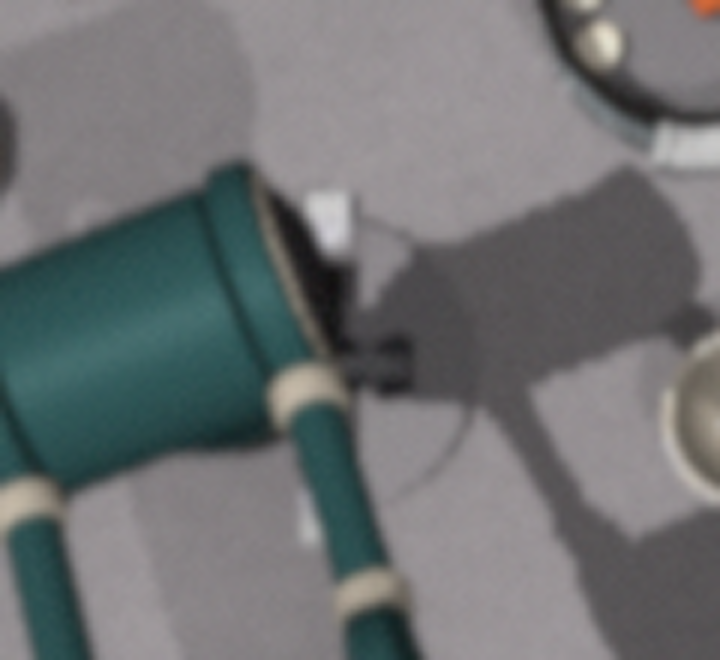

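drive_tool(steps=[[[7,5,10],-1.5],[[0,0,25],0],[[0,0,20],0],[[0,0,0],0],[[0,0,0],0]])

```text
time: 39.47
tool_pos: [0.4177, 0.1987, 0.0456]
tcp_rot: [-3.141, -0.038, 0.0]
wrist_force: [0.6, 0.4, 0.8]
width: 0.594
```

```bash
python3 - <<'E'
from h import *
go(.415,.198,.022-ZO,91.5)
s=shot("scene","s27");crop(s,270,110,370,210,7,"s27d")
E
```

```text
t 39.47 tcp [417.7 198.7  45.6] x [ 1.     0.024 -0.   ] y [ 0.024 -1.    -0.   ] z [-0.  0. -1.] F [0.6 0.4 0.8] w 0.594 q [0.39 0.01 2.19 0.   0.95 1.94]
shift tool [-2.7  0.6 61.6] twist -0.12572582202085414 jaw now -88.6
```

View pics/s27d.png

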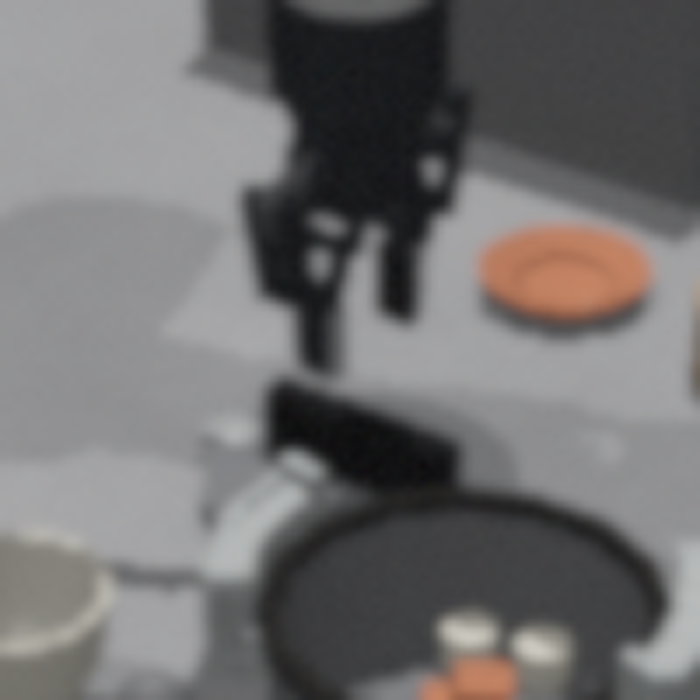

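drive_tool(steps=[[[-3,1,15],0],[[0,0,15],0],[[0,0,0],0],[[0,0,0],0]])

```text
time: 39.85
tool_pos: [0.4152, 0.1978, 0.0161]
tcp_rot: [-3.141, -0.038, -0.002]
wrist_force: [-0.3, -1.0, -1.2]
width: 0.601
```

drive_tool(steps=[[[0,0,12],0],[[0,0,10],0],[[0,0,8],0],[[0,0,0],0],[[0,0,0],0]])

```text
time: 40.27
tool_pos: [0.414, 0.1973, -0.0153]
tcp_rot: [3.141, 0.038, -0.002]
wrist_force: [-0.5, 1.0, -0.7]
width: 0.598
```

```bash
python3 - <<'E'
from h import *
go(.415,.198,.022-ZO,91.5)
s=shot("scene","s28");crop(s,270,110,370,210,7,"s28d")
E
```

```text
t 40.27 tcp [414.  197.3 -15.3] x [ 1.     0.024 -0.001] y [ 0.024 -1.     0.   ] z [-0.001 -0.    -1.   ] F [-0.5  1.  -0.7] w 0.598 q [0.39 0.1  2.24 0.   0.81 1.94]
shift tool [ 1.  -0.7  0.7] twist -0.11891316751871273 jaw now -88.6
```

View pics/s28d.png

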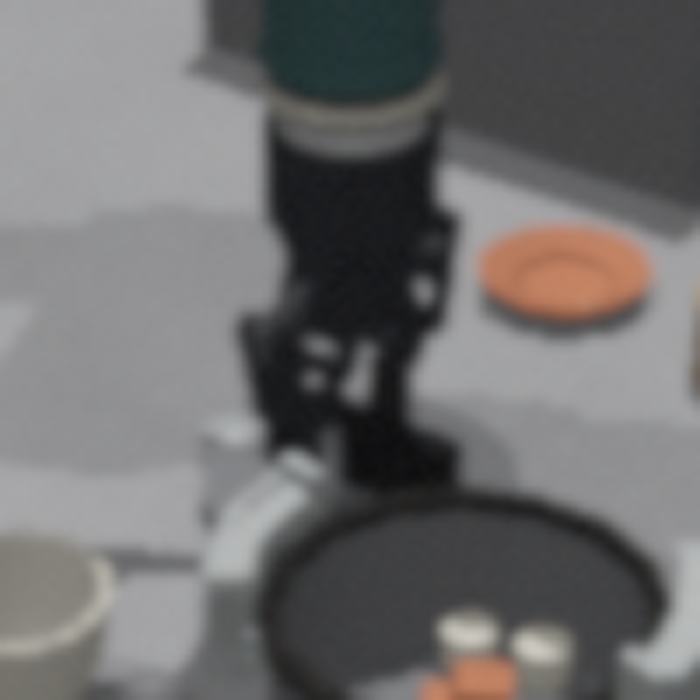

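Straddling the bar. Closing.

drive_tool(steps=[[[0,0,0],0],[[0,0,0],0],[[0,0,0],0],[[0,0,0],0],[[0,0,0],0],[[0,0,0],0]], jaw=0.0, force=110)

```text
time: 40.82
tool_pos: [0.4151, 0.1979, -0.0142]
tcp_rot: [-3.141, -0.038, -0.002]
wrist_force: [-1.5, -1.0, 6.8]
width: 0.188
```

drive_tool(steps=[[[0,0,-15],0],[[0,0,-25],0],[[0,0,-35],0],[[0,0,-40],0],[[0,0,-40],0],[[0,0,-30],0],[[0,0,0],0],[[0,0,0],0]])

```text
time: 41.48
tool_pos: [0.4158, 0.1979, 0.1719]
tcp_rot: [-3.14, -0.038, -0.007]
wrist_force: [0.4, 0.1, -3.3]
width: 0.192
```

```bash
python3 - <<'E'
from h import *
go(.597,.018,.22,15)
s=shot("scene","s29");crop(s,230,40,390,210,4.5,"s29d")
E
```

```text
t 41.48 tcp [415.8 197.9 171.9] x [1.    0.024 0.004] y [ 0.024 -1.    -0.002] z [ 0.004  0.002 -1.   ] F [ 0.4  0.1 -3.3] w 0.192 q [ 0.39 -0.14  2.07 -0.    1.21  1.94]
shift tool [177.  184.2 -47.6] twist 76.38186208082698 jaw now -88.6
```

View pics/s29d.png

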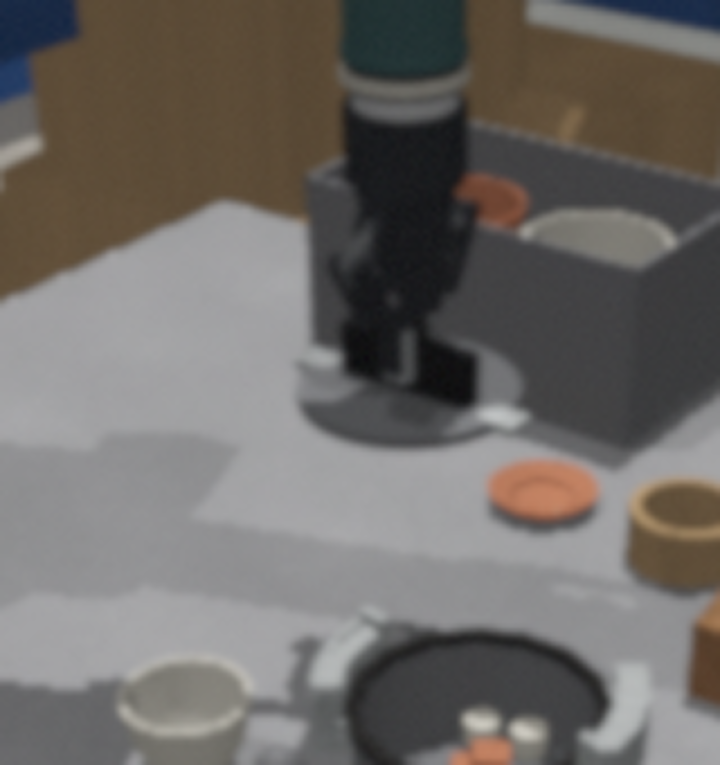

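drive_tool(steps=[[[22,23,-5],0],[[22,23,-5],0],[[22,23,-5],0],[[22,23,-5],0],[[22,23,0],0],[[22,23,0],0],[[22,23,0],0],[[22,23,0],0]])

```text
time: 42.2
tool_pos: [0.5933, 0.0164, 0.1858]
tcp_rot: [-3.141, -0.037, 0.01]
wrist_force: [0.2, 0.7, -2.3]
width: 0.186
```

drive_tool(steps=[[[0,0,0],-6],[[0,0,0],-6.5],[[0,0,0],-6.5],[[0,0,0],-6.5],[[0,0,0],-6.5],[[0,0,0],-6.5],[[0,0,0],-6.5],[[0,0,0],-6.5]])

```text
time: 42.87
tool_pos: [0.5923, 0.0177, 0.1856]
tcp_rot: [-2.806, -1.405, 0.01]
wrist_force: [0.2, 0.9, -2.6]
width: 0.192
```

drive_tool(steps=[[[0,0,0],-6.5],[[0,0,0],-6.5],[[0,0,0],-6.5],[[0,0,0],-3],[[0,0,0],0],[[0,0,0],0]])

```text
time: 43.37
tool_pos: [0.5929, 0.0177, 0.1867]
tcp_rot: [-2.485, -1.917, 0.007]
wrist_force: [-0.3, 0.5, -3.0]
width: 0.187
```

```bash
python3 - <<'E'
from h import *
go(.597,.018,.138,-15)
s=shot("scene","s30");crop(s,240,60,400,260,4,"s30d")
t=shot("top","t30");crop(t,260,120,400,260,5,"t30d")
E
```

```text
t 43.37 tcp [592.9  17.7 186.7] x [ 0.254  0.967 -0.001] y [ 0.967 -0.254 -0.005] z [-0.005  0.    -1.   ] F [-0.3  0.5 -3. ] w 0.187 q [-0.01  0.12  1.79 -0.    1.24  0.24]
shift tool [ 1.4  4.1 48.7] twist 0.2804795628851764 jaw now -14.7
```

View pics/s30d.png

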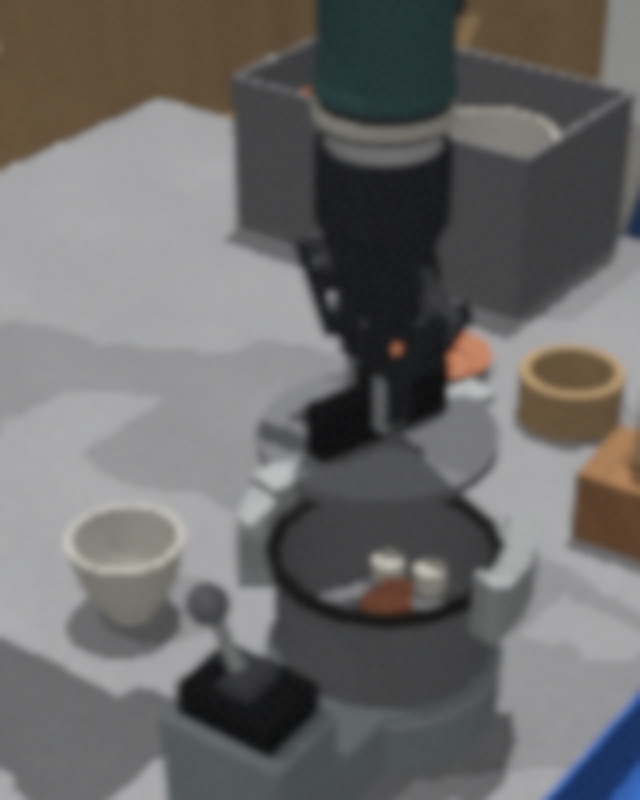

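View pics/t30d.png

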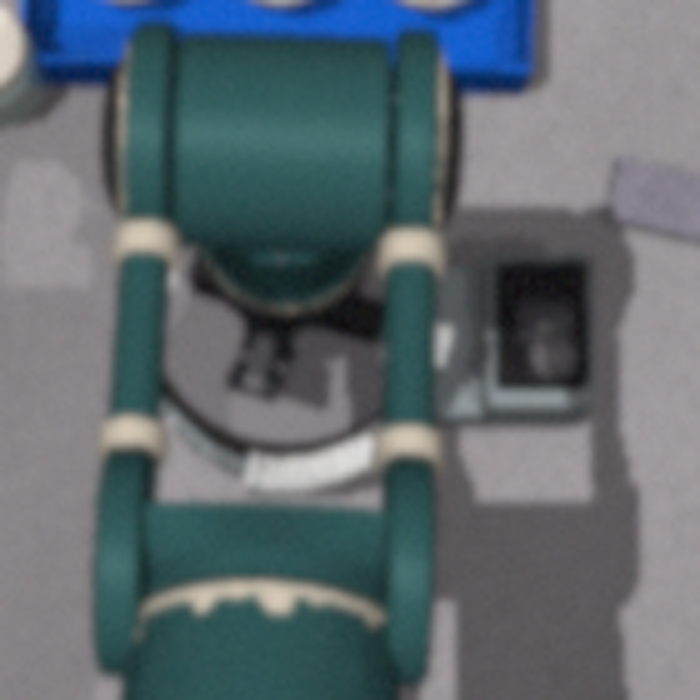

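drive_tool(steps=[[[1.4,4,15],0],[[0,0,15],0],[[0,0,15],0],[[0,0,0],0],[[0,0,0],0],[[0,0,0],0]])

```text
time: 43.97
tool_pos: [0.5993, 0.0181, 0.1453]
tcp_rot: [2.486, 1.92, 0.001]
wrist_force: [0.9, 0.4, -1.7]
width: 0.192
```

```bash
python3 - <<'E'
from h import *
s_=st(); x,y,z=s_['tool_pos']
print(proj("scene",[[x,y,z+.0145+.011],[.597,.018,.125]]))
s=shot("scene","s31");crop(s,290,140,380,240,8,"s31d")
t=shot("top","t31");crop(t,270,140,380,240,7,"t31d")
E
```

```text
t 43.97 tcp [599.3  18.1 145.3] x [0.253 0.968 0.   ] y [ 0.968 -0.253  0.   ] z [ 0.  0. -1.] F [ 0.9  0.4 -1.7] w 0.192 q [-0.01  0.16  1.82  0.    1.16  0.24]
[[335.43548961 183.62110564]
 [334.41100121 198.22193486]]
```

View pics/s31d.png

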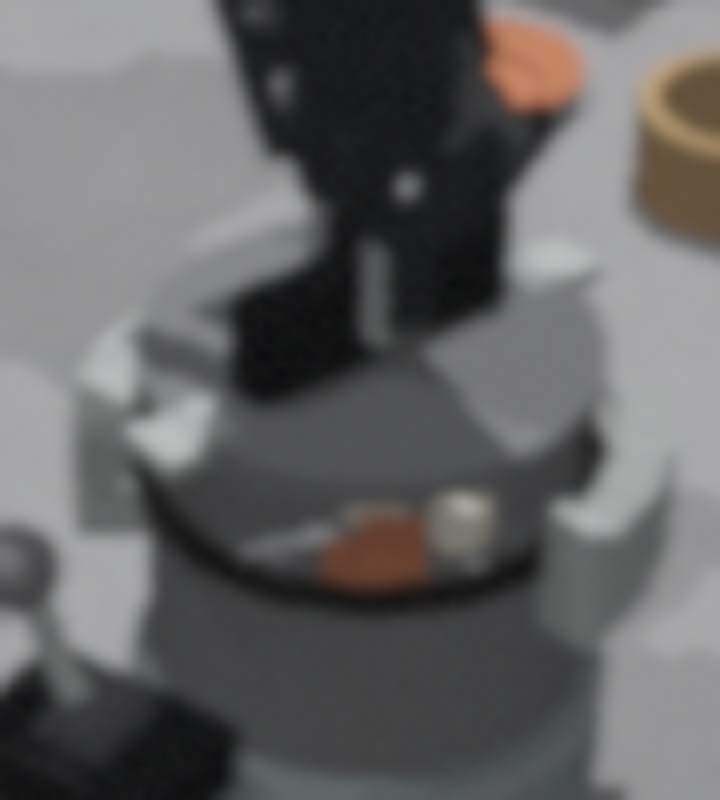

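View pics/t31d.png

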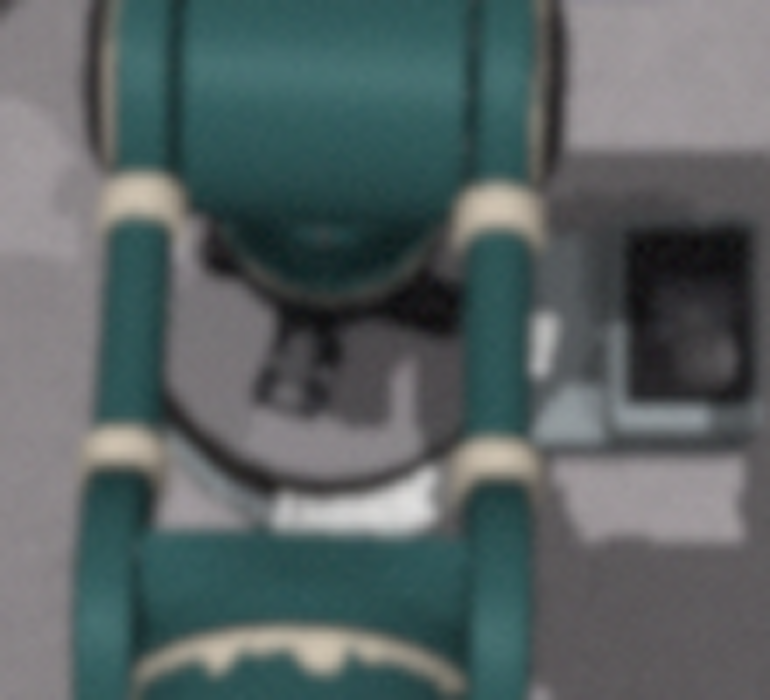

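drive_tool(steps=[[[0,-1.5,10],0],[[0,0,10],0],[[0,0,6],0],[[0,0,0],0],[[0,0,0],0],[[0,0,0],0]])

```text
time: 44.57
tool_pos: [0.5973, 0.0184, 0.1186]
tcp_rot: [-2.486, -1.921, 0.001]
wrist_force: [0.4, -0.2, -2.4]
width: 0.187
```

drive_tool(steps=[[[0,0,3],0],[[0,0,3],0],[[0,0,0],0],[[0,0,0],0]])

```text
time: 44.9
tool_pos: [0.5972, 0.0184, 0.1125]
tcp_rot: [-2.486, -1.92, 0.001]
wrist_force: [0.3, -0.8, -3.1]
width: 0.188
```

drive_tool(steps=[[[0,0,2],0],[[0,0,2],0],[[0,0,0],0],[[0,0,0],0]])

```text
time: 45.23
tool_pos: [0.5978, 0.0189, 0.1088]
tcp_rot: [-2.486, -1.921, -0.001]
wrist_force: [1.6, 2.1, -2.5]
width: 0.193
```

```bash
python3 - <<'E'
from h import *
st()
s=shot("scene","s32");crop(s,290,140,380,240,8,"s32d")
E
```

```text
t 45.23 tcp [597.8  18.9 108.8] x [0.252 0.968 0.001] y [ 0.968 -0.252  0.   ] z [ 0.     0.001 -1.   ] F [ 1.6  2.1 -2.5] w 0.193 q [-0.01  0.19  1.86  0.    1.09  0.24]
```

View pics/s32d.png

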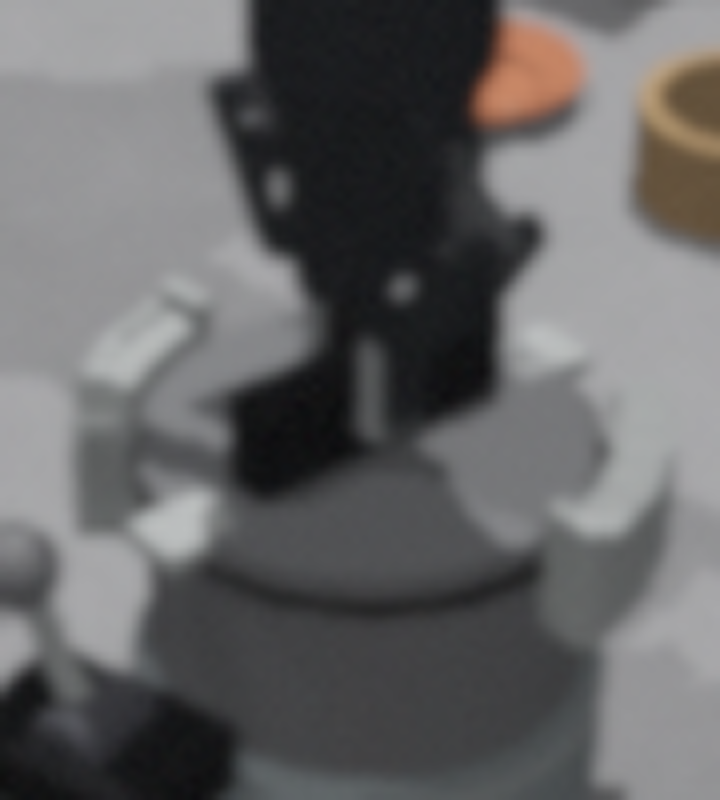

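drive_tool(steps=[[[0,0,1],0],[[0,0,0.5],0],[[0,0,0],0],[[0,0,0],0]])

```text
time: 45.62
tool_pos: [0.5978, 0.0189, 0.1078]
tcp_rot: [-2.486, -1.921, -0.001]
wrist_force: [0.6, 4.4, 1.5]
width: 0.189
```

drive_tool(steps=[[[1,0,0],0],[[0,0,0],0],[[0,0,0],0]])

```text
time: 45.87
tool_pos: [0.5979, 0.019, 0.1075]
tcp_rot: [2.485, 1.92, -0.0]
wrist_force: [-0.8, 0.0, 1.3]
width: 0.187
```

drive_tool(steps=[[[0,0,0.5],5],[[0,0,0],5],[[0,0,0],5],[[0,0,0],5],[[0,0,0],5],[[0,0,0],0],[[0,0,0],0]])

```text
time: 46.45
tool_pos: [0.5981, 0.0193, 0.1071]
tcp_rot: [2.841, 1.34, 0.001]
wrist_force: [-0.2, 1.4, 2.1]
width: 0.192
```

```bash
python3 - <<'E'
from h import *
s_=st();print(s_['torque'])
s=shot("scene","s33");crop(s,290,140,380,240,8,"s33d")
E
```

```text
t 46.45 tcp [598.1  19.3 107.1] x [0.636 0.772 0.   ] y [ 0.772 -0.636  0.   ] z [ 0.001 -0.    -1.   ] F [-0.2  1.4  2.1] w 0.192 q [-0.01  0.19  1.86  0.    1.09  0.68]
[ 0.22813456 -0.01375281 -0.18075614]
```

View pics/s33d.png

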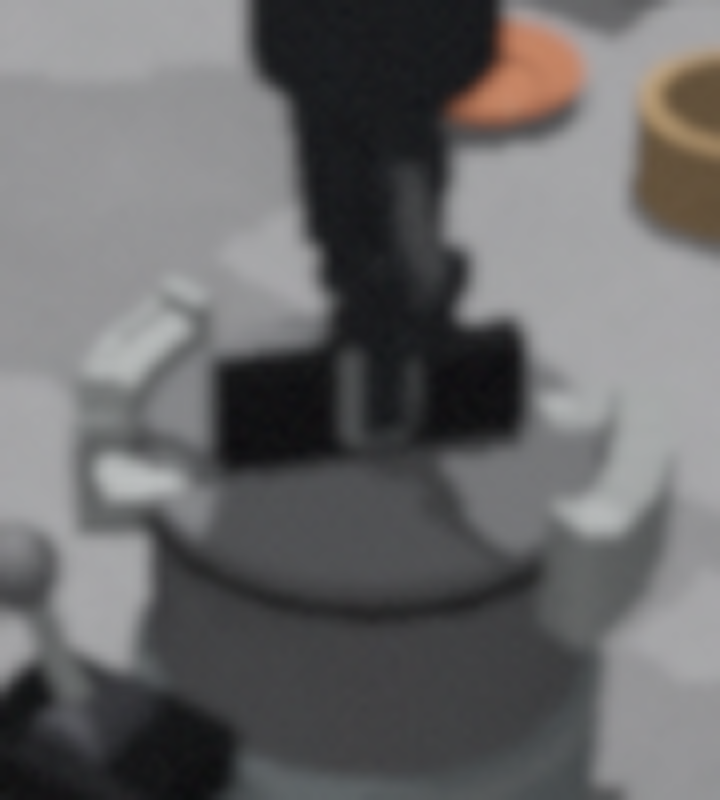

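drive_tool(steps=[[[0,0,0.2],4],[[0,0,0.2],4],[[0,0,0.2],4],[[0,0,0.2],4],[[0,0,0],0],[[0,0,0],0]])

```text
time: 47.0
tool_pos: [0.5981, 0.0194, 0.1064]
tcp_rot: [3.0, 0.932, 0.001]
wrist_force: [-0.2, 1.0, 2.7]
width: 0.191
```

```bash
python3 - <<'E'
from h import *
s_=st();print(s_['torque'])
s=shot("scene","s34");crop(s,290,140,380,240,8,"s34d")
E
```

```text
t 47.0 tcp [598.1  19.4 106.4] x [0.824 0.567 0.001] y [ 0.567 -0.824  0.   ] z [ 0.001 -0.    -1.   ] F [-0.2  1.   2.7] w 0.191 q [-0.01  0.19  1.86 -0.    1.09  0.96]
[ 0.22061405  0.03245566 -0.27265265]
```

View pics/s34d.png

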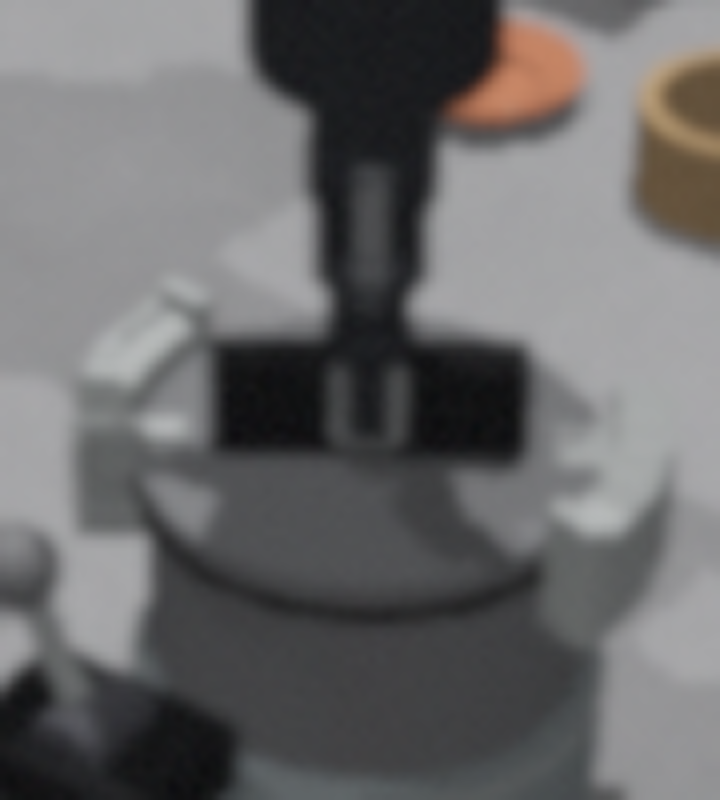

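drive_tool(steps=[[[0,0,0.3],4],[[0,0,0.3],4],[[0,0,0.3],4],[[0,0,0.3],4],[[0,0,0],0],[[0,0,0],0]])

```text
time: 47.55
tool_pos: [0.5984, 0.0196, 0.1054]
tcp_rot: [-3.1, -0.506, -0.002]
wrist_force: [0.7, 2.2, 4.8]
width: 0.189
```

```bash
python3 - <<'E'
from h import *
s_=st();print(s_['torque'])
E
```

```text
t 47.55 tcp [598.4  19.6 105.4] x [0.948 0.318 0.001] y [ 0.318 -0.948  0.   ] z [ 0.001  0.    -1.   ] F [0.7 2.2 4.8] w 0.189 q [-0.01  0.19  1.86  0.    1.09  1.24]
[ 0.4053658 -0.0530218 -0.2602554]
```

drive_tool(steps=[[[0,0,0.3],4],[[0,0,0.3],4],[[0,0,0.3],4],[[0,0,0],0],[[0,0,0],0]])

```text
time: 47.97
tool_pos: [0.5981, 0.0199, 0.1045]
tcp_rot: [-3.136, -0.178, -0.001]
wrist_force: [0.9, 2.8, 6.0]
width: 0.191
```

```bash
python3 - <<'E'
from h import *
s_=st();print(s_['torque'])
s=shot("scene","s35");crop(s,290,140,380,240,8,"s35d")
E
```

```text
t 47.97 tcp [598.1  19.9 104.5] x [0.994 0.113 0.001] y [ 0.113 -0.994 -0.001] z [ 0.001  0.001 -1.   ] F [0.9 2.8 6. ] w 0.191 q [-0.01  0.19  1.86  0.    1.09  1.45]
[ 0.46172942  0.04384698 -0.29199127]
```

View pics/s35d.png

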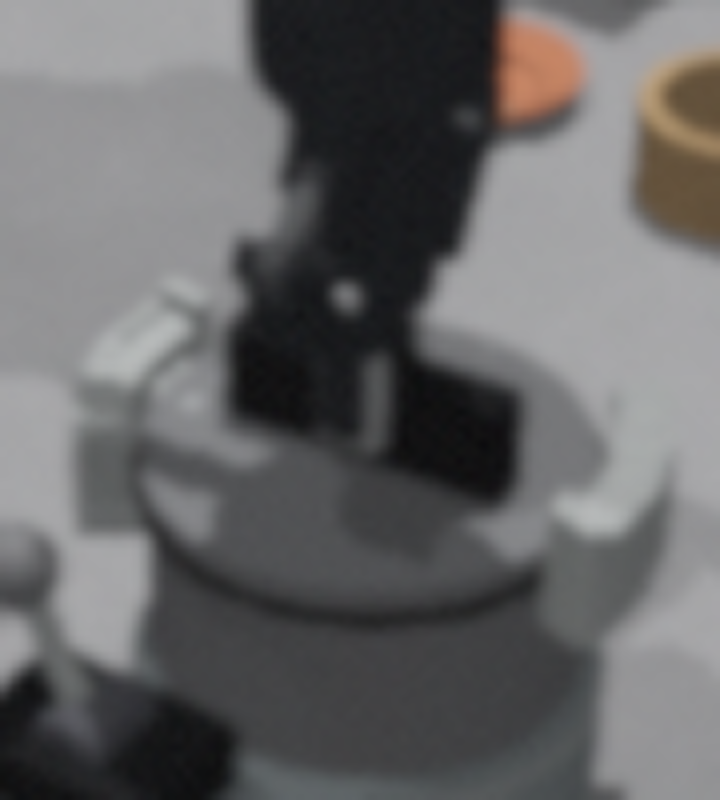

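drive_tool(steps=[[[0,0,0.3],3],[[0,0,0.2],2],[[0,0,0],0],[[0,0,0],0]])

```text
time: 48.35
tool_pos: [0.5986, 0.0218, 0.1044]
tcp_rot: [-3.138, -0.046, -0.003]
wrist_force: [-0.2, 9.4, 7.3]
width: 0.187
```

```bash
python3 - <<'E'
from h import *
s_=st();print(s_['torque'])
E
```

```text
t 48.35 tcp [598.6  21.8 104.4] x [1.    0.029 0.002] y [ 0.029 -1.    -0.003] z [ 0.002  0.003 -1.   ] F [-0.2  9.4  7.3] w 0.187 q [-0.01  0.19  1.86  0.    1.09  1.53]
[1.35632981 0.00739012 0.7802314 ]
```

drive_tool(steps=[[[0,0,0],2],[[0,0,0],2],[[0,0,0],0],[[0,0,0],0]])

```text
time: 48.68
tool_pos: [0.5987, 0.0224, 0.1045]
tcp_rot: [-3.139, 0.053, -0.003]
wrist_force: [0.5, 11.1, 6.4]
width: 0.188
```

```bash
python3 - <<'E'
from h import *
s_=st();print(s_['torque'])
E
```

```text
t 48.68 tcp [598.7  22.4 104.5] x [ 0.999 -0.034  0.002] y [-0.034 -0.999 -0.002] z [ 0.002  0.002 -1.   ] F [ 0.5 11.1  6.4] w 0.188 q [-0.01  0.19  1.86  0.    1.09  1.6 ]
[ 1.7524308  -0.05700675  3.16888582]
```

Hard stop reached at a lid angle of about 2°: torque rose to 3 N m. I'll take out the side load, check that it is seated on both sides, then relax the torque.

drive_tool(steps=[[[0,-1.5,0],-2],[[0,-1.5,0],0],[[0,0,0],0],[[0,0,0],0]])

```text
time: 49.02
tool_pos: [0.5987, 0.0224, 0.1045]
tcp_rot: [3.14, -0.002, 0.003]
wrist_force: [-0.7, 1.7, 6.9]
width: 0.187
```

```bash
python3 - <<'E'
from h import *
s_=st();print(s_['torque'])
s=shot("scene","s36");crop(s,290,140,380,240,8,"s36d")
E
```

```text
t 49.02 tcp [598.7  22.4 104.5] x [ 1.    -0.002  0.002] y [-0.002 -1.     0.002] z [ 0.002 -0.002 -1.   ] F [-0.7  1.7  6.9] w 0.187 q [-0.    0.19  1.86 -0.    1.09  1.57]
[ 4.64440080e-01 -8.44941215e-04  2.00579210e+00]
```

View pics/s36d.png

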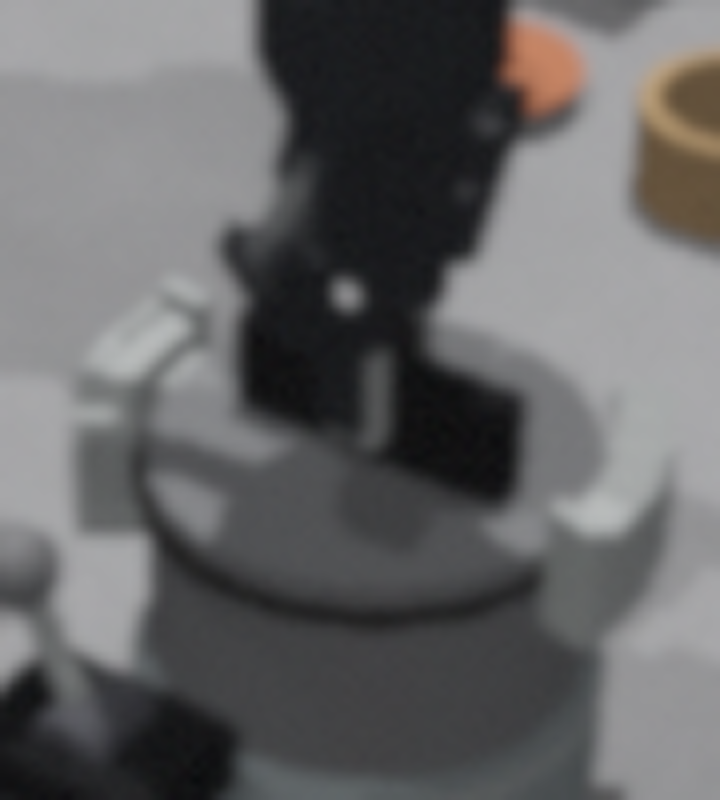

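drive_tool(steps=[[[0,0,0],-2],[[0,0,0],0],[[0,0,0],0]])

```text
time: 49.32
tool_pos: [0.5987, 0.0225, 0.1044]
tcp_rot: [3.141, 0.045, 0.003]
wrist_force: [0.7, 1.8, 5.7]
width: 0.188
```

drive_tool(steps=[[[0,0,0],0],[[0,0,0],0],[[0,0,0],0],[[0,0,0],0],[[0,0,0],0]], jaw=0.5)

```text
time: 49.73
tool_pos: [0.5973, 0.0222, 0.1027]
tcp_rot: [3.141, 0.039, -0.002]
wrist_force: [-0.3, -0.0, 0.3]
width: 0.496
```

drive_tool(steps=[[[0,0,-15],0],[[0,0,-30],0],[[0,0,-40],0],[[0,0,0],0],[[0,0,0],0]])

```text
time: 50.15
tool_pos: [0.6005, 0.0223, 0.1922]
tcp_rot: [3.141, 0.038, 0.011]
wrist_force: [-0.7, -0.1, -0.8]
width: 0.498
```

drive_tool(steps=[[[-36,0,0],0],[[-36,0,0],0],[[-36,0,0],0],[[-36,0,0],0],[[0,-20,0],0],[[0,0,0],0]], jaw=0.0)

```text
time: 50.65
tool_pos: [0.4501, 0.0403, 0.1864]
tcp_rot: [-3.14, -0.039, 0.005]
wrist_force: [-0.4, -0.5, -1.1]
width: -0.003
```

```bash
python3 - <<'E'
from h import *
st()
s=shot("scene","s37");crop(s,260,130,390,290,5,"s37d")
t=shot("top","t37");crop(t,270,130,400,240,6,"t37d")
E
```

```text
t 50.65 tcp [450.1  40.3 186.4] x [ 1.     0.025 -0.003] y [ 0.025 -1.    -0.001] z [-0.003  0.001 -1.   ] F [-0.4 -0.5 -1.1] w -0.003 q [ 0.03 -0.16  2.06  0.    1.24  1.58]
```

View pics/s37d.png

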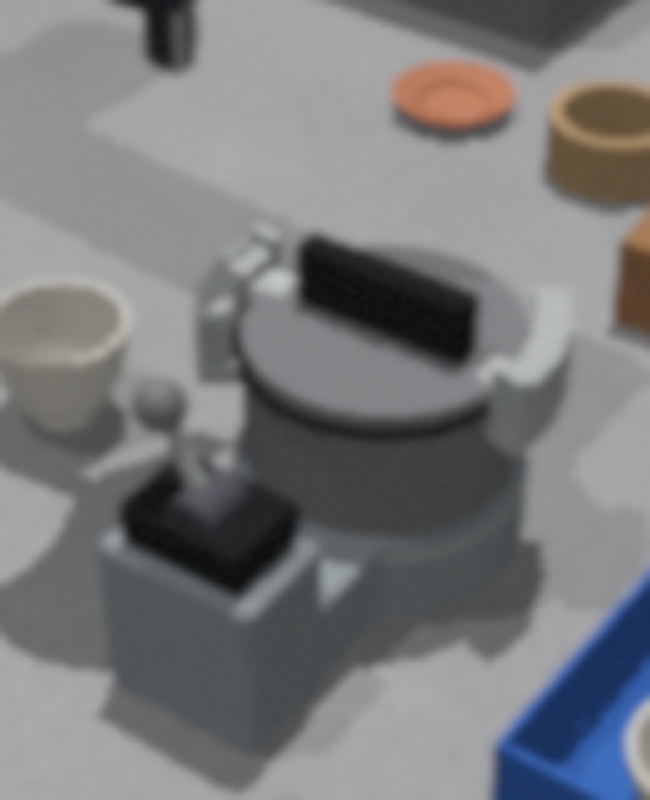

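View pics/t37d.png

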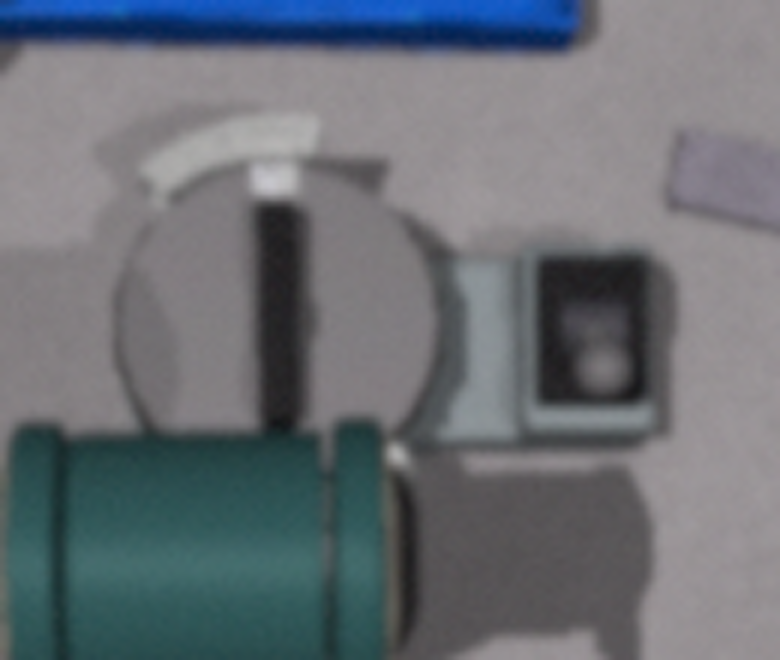

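```bash
python3 - <<'E'
from h import *
print(onz("top",[370.5,191.7],.143),tri((370.5,191.7),(292,210.6)))
f=lambda x,y:(270+x/6,130+y/6)
e=onz("top",[f(273,178)],.136);h=onz("top",[f(282,210),f(284,420)],.17);print(e,h,np.degrees(np.arctan2(h[0,1]-h[1,1],h[0,0]-h[1,0])))
b=onz("top",[f(540,262),f(545,400),f(650,258),f(650,395)],.11);print(b.round(4))
E
```

```text
[[ 0.57655895 -0.12807394  0.143     ]] (array([ 0.57537176, -0.12394905,  0.16524854]), np.float64(0.005810401539982041))
[[0.66332787 0.02310443 0.136     ]] [[0.6417856  0.01830672 0.17      ]
 [0.54743863 0.01544247 0.17      ]] 1.73889259982178
[[ 0.6316 -0.1014  0.11  ]
 [ 0.567  -0.1045  0.11  ]
 [ 0.6346 -0.1526  0.11  ]
 [ 0.5703 -0.1531  0.11  ]]
```

drive_tool(steps=[[[12,33,0],0],[[12,33,0],0],[[12,33,0],0],[[12,33,0],0],[[12,34,0],0],[[0,0,0],0],[[0,0,0],0]])

```text
time: 51.33
tool_pos: [0.5183, -0.128, 0.1875]
tcp_rot: [-3.141, -0.033, 0.002]
wrist_force: [-0.4, 0.1, -0.3]
width: 0.001
```

```bash
python3 - <<'E'
from h import *
go(.520,-.126,.137-ZO)
t=shot("top","t38");crop(t,270,130,400,240,6,"t38d")
E
```

```text
t 51.33 tcp [ 518.3 -128.   187.5] x [ 1.     0.021 -0.001] y [ 0.021 -1.    -0.   ] z [-0.001  0.    -1.   ] F [-0.4  0.1 -0.3] w 0.001 q [-0.29  0.    1.91 -0.    1.23  1.26]
shift tool [ 1.9 -2.  88.5] twist  jaw now -88.8
```

View pics/t38d.png

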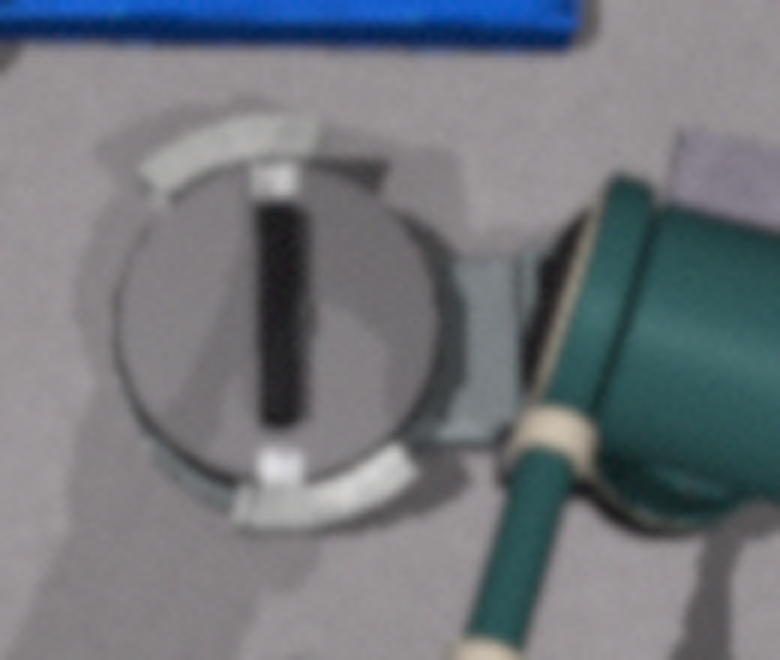

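The lid sits symmetrically, with both ears under the hooks: top crop (273,180) and (280,465). Next is the toggle.

drive_tool(steps=[[[-8,-2,20],0],[[0,0,25],0],[[0,0,25],0],[[0,0,18],0],[[0,0,0],0],[[0,0,0],0]])

```text
time: 51.88
tool_pos: [0.5081, -0.1225, 0.0993]
tcp_rot: [-3.14, -0.04, 0.005]
wrist_force: [0.2, 0.4, 0.6]
width: -0.0
```

```bash
python3 - <<'E'
from h import *
st()
s=shot("scene","s39");crop(s,240,130,350,260,6,"s39d")
E
```

```text
t 51.88 tcp [ 508.1 -122.5   99.3] x [ 1.     0.026 -0.003] y [ 0.026 -1.    -0.001] z [-0.003  0.001 -1.   ] F [0.2 0.4 0.6] w -0.0 q [-0.28  0.06  2.02  0.    1.06  1.26]
```

View pics/s39d.png

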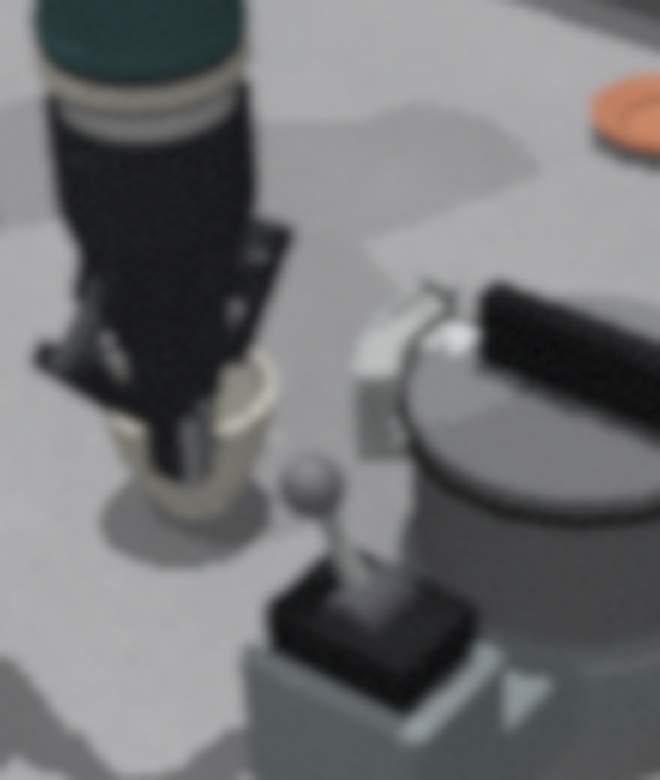

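drive_tool(steps=[[[15,4,0],0],[[15,0,0],0],[[12,0,0],0],[[8,0,0],0],[[8,0,0],0],[[0,0,0],0],[[0,0,0],0]])

```text
time: 52.52
tool_pos: [0.568, -0.1262, 0.1006]
tcp_rot: [3.141, 0.039, 0.001]
wrist_force: [0.2, 0.3, 0.1]
width: -0.004
```

```bash
python3 - <<'E'
from h import *
st()
s=shot("scene","s40");crop(s,240,130,350,260,6,"s40d")
E
```

```text
t 52.52 tcp [ 568.  -126.2  100.6] x [1.    0.025 0.001] y [ 0.025 -1.     0.   ] z [ 0.001 -0.    -1.   ] F [0.2 0.3 0.1] w -0.004 q [-0.26  0.16  1.9   0.    1.07  1.28]
```

View pics/s40d.png

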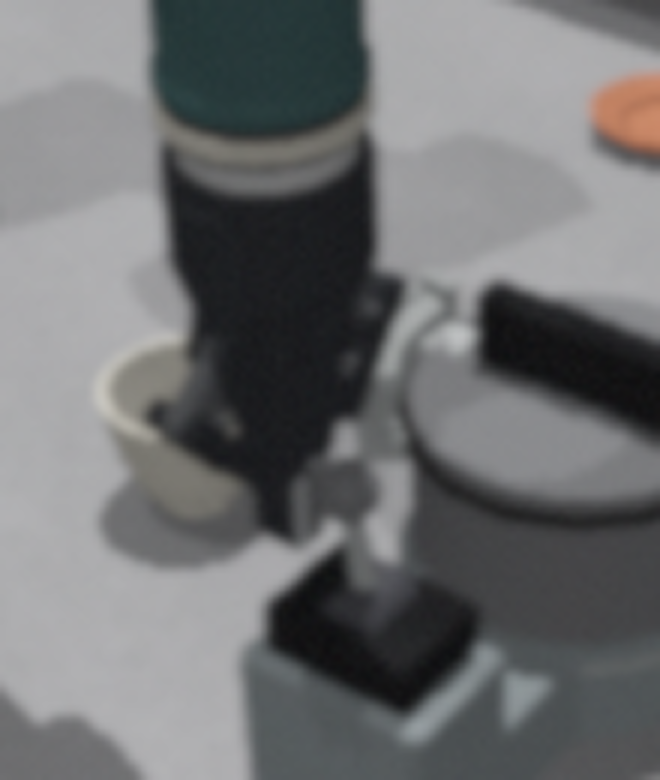

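drive_tool(steps=[[[8,0,0],0],[[8,0,0],0],[[8,0,0],0],[[8,0,0],0],[[0,0,0],0],[[0,0,0],0]])

```text
time: 53.07
tool_pos: [0.5994, -0.1256, 0.1001]
tcp_rot: [-3.141, -0.038, 0.003]
wrist_force: [-3.1, 0.3, 1.8]
width: 0.002
```

```bash
python3 - <<'E'
from h import *
st()
s=shot("scene","s41");crop(s,240,130,350,260,6,"s41d")
E
```

```text
t 53.07 tcp [ 599.4 -125.6  100.1] x [ 1.     0.024 -0.002] y [ 0.024 -1.    -0.   ] z [-0.002  0.    -1.   ] F [-3.1  0.3  1.8] w 0.002 q [-0.25  0.22  1.83 -0.    1.09  1.3 ]
```

View pics/s41d.png

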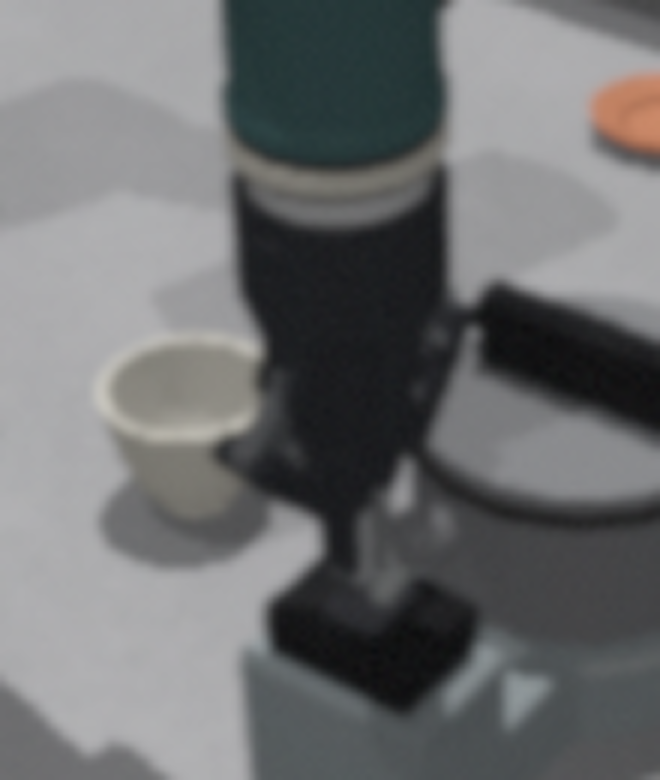

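Knob now at (425,525), leaning to +x, with 3 N. Pushing on towards the end.

drive_tool(steps=[[[6,0,0],0],[[4,0,0],0],[[0,0,0],0],[[0,0,0],0]])

```text
time: 53.45
tool_pos: [0.5998, -0.1254, 0.0995]
tcp_rot: [-3.14, -0.039, 0.031]
wrist_force: [-27.2, -1.4, 16.8]
width: -0.001
```

drive_tool(steps=[[[4,0,0],0],[[0,0,0],0],[[0,0,0],0]])

```text
time: 53.7
tool_pos: [0.5999, -0.1254, 0.0994]
tcp_rot: [-3.14, -0.039, 0.043]
wrist_force: [-36.5, -2.2, 23.4]
width: 0.001
```

At the end stop: x stays at 0.600 and the force climbs. Backing off.

drive_tool(steps=[[[-14,0,0],0],[[-30,0,0],0],[[-30,0,0],0],[[0,0,-30],0],[[0,0,-40],0],[[-36,10,-30],0],[[-36,15,0],0],[[0,0,0],0]])

```text
time: 54.37
tool_pos: [0.4706, -0.1543, 0.199]
tcp_rot: [3.138, 0.036, 0.005]
wrist_force: [-0.8, 1.2, -1.5]
width: -0.004
```

drive_tool(steps=[[[-5,38,0],0],[[0,38,0],0],[[0,38,0],0],[[0,38,0],0],[[0,0,0],0],[[0,0,0],0]])

```text
time: 54.87
tool_pos: [0.4719, -0.3064, 0.1961]
tcp_rot: [3.141, 0.032, 0.002]
wrist_force: [-0.6, 0.8, 0.2]
width: -0.001
```

```bash
python3 - <<'E'
from h import *
st()
s=shot("scene","s42");t=shot("top","t42")
crop(s,250,130,450,280,4,"s42d");crop(t,270,130,400,240,6,"t42d")
E
```

```text
t 54.87 tcp [ 471.9 -306.4  196.1] x [1.    0.021 0.001] y [ 0.021 -1.     0.   ] z [ 0.001 -0.    -1.   ] F [-0.6  0.8  0.2] w -0.001 q [-0.62  0.05  1.84  0.    1.25  0.93]
```

View pics/s42d.png

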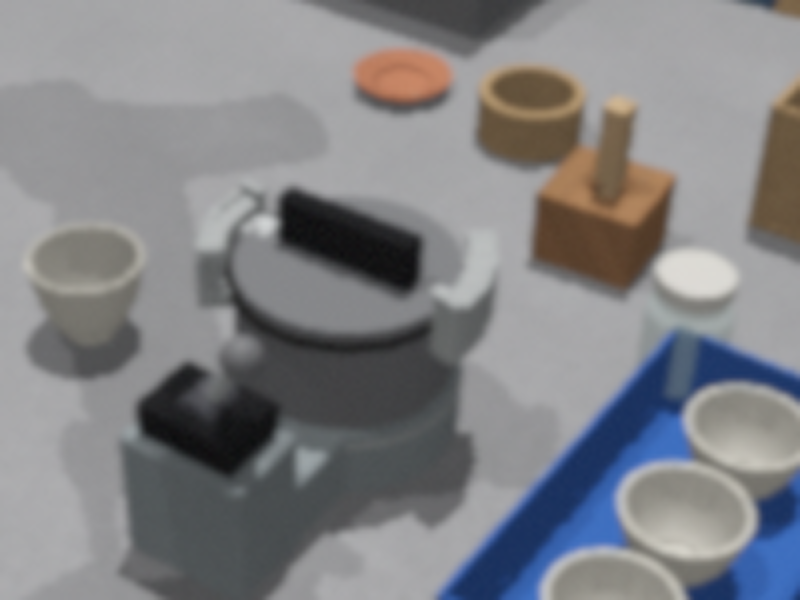

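View pics/t42d.png

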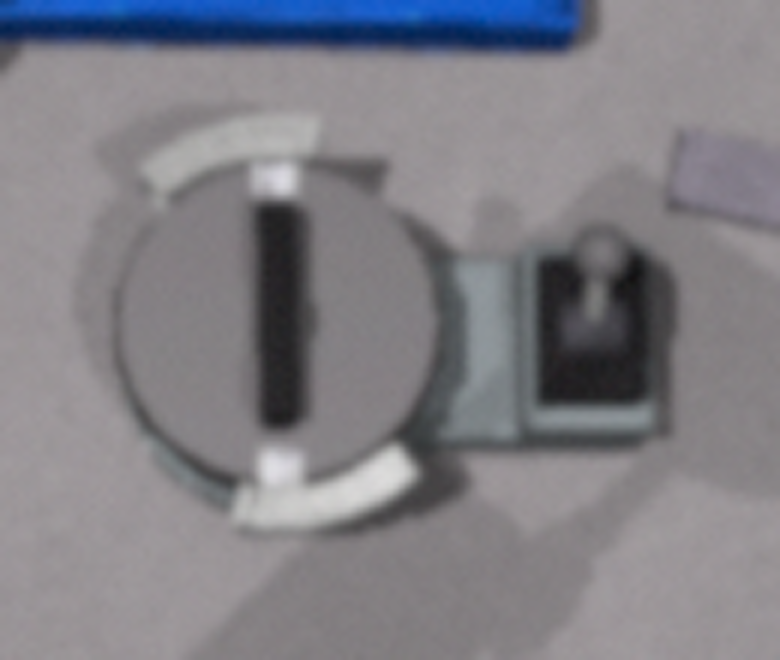

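View pics/t42.png

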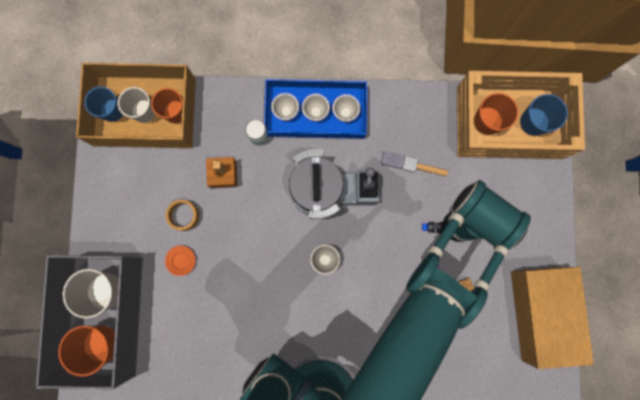

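```bash
python3 - <<'E'
from h import *
for n in("scene","top"):
    for x in blobs(feet(cv2.imread("pics/%s42.png"%n[0])),10,400)[0]: print(n,x[1],x[2],onz(n,x[2],.014).round(3))
f=lambda x,y:(270+x/6,130+y/6)
e=onz("top",[f(273,180),f(280,465)],.135);print('lid yaw',np.degrees(np.arctan2(*(e[0]-e[1])[[1,0]])),e.mean(0))
b=onz("top",[f(320,130),f(235,520),f(145,165),f(415,455)],.15);c=b.mean(0);print('centre',c,[round(np.degrees(np.arctan2(p[1]-c[1],p[0]-c[0])),1) for p in b])
E
```

```text
scene 196 [350.8   7.7] [[-0.832  2.253  0.014]]
scene 185 [333.7  83.2] [[-0.021  0.884  0.014]]
scene 362 [412.  111.3] [[0.422 0.822 0.014]]
scene 201 [350.3 148.7] [[0.387 0.413 0.014]]
scene 270 [484.6 163.1] [[0.804 0.599 0.014]]
top 10 [212.5 158. ] [[0.688 0.332 0.014]]
lid yaw 2.603816367033527 [0.59699204 0.02011474 0.135     ]
centre [0.59701891 0.0190514  0.15      ] [np.float64(-11.2), np.float64(169.3), np.float64(42.3), np.float64(-134.6)]
```

View pics/s42.png

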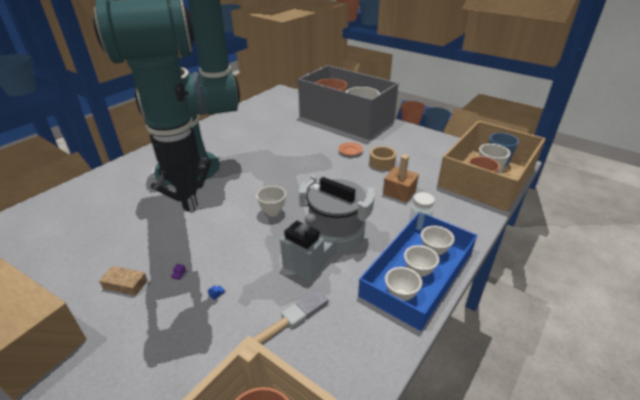

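```bash
python3 - <<'E'
from workcell import bot
print(bot.finish_job())
E
```

```text
the job is handed in; nothing more can be done
None
```

The job is done and handed in at about 55 s, and every step was carried out in the order asked.

- **Feet:** Only two terracotta feet were present, and both went into the bowl. The blue and purple look-alikes were left alone.
- **Stirring:** I stirred about 3.5 anticlockwise turns with the tip about 6 mm above the floor, 2.5 of them at about 46 mm radius and one at about 35 mm. The stick then went back upright in its stand.
- **Lid:** It turned clockwise until the torque rose sharply, peaking at about 3 N m, above the roughly 1 N m the handle is said to take. In the last top view both ears sit symmetrically under the hooks. The lid's yaw reads 2.6°, against about 2° for the tumbler, which is within measuring error.
- **Switch:** I pushed the lever to its end stop, with about 43 N at the wrist. The knob moved about 54 mm, which is the full throw.
- **Last pictures:** No foot or cylinder lies outside the bowl, and the other things look where they were.

**Checks that disagreed or stayed open:**
- The reported tool height was 38 mm too low; touching the bench showed this. My first grasp on foot A therefore closed above it, and I corrected for it afterwards.
- Scene-camera positions read 2–7 mm off those from the top camera.
- In the last clear view into the bowl only four of the five cylinders showed. The fifth was probably hidden by a foot, and I could not confirm it after the lid went on.

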